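# Load, spin and index the vial reader

## Robot

A 7-joint arm with a two-finger parallel gripper is mounted at the origin on the work surface. World frame = base frame: x ahead of the robot, y to its left, z up, the work surface at z = 0. Lengths are in m, angles in rad, forces in N, time in s.
With the tool pointing down it reaches from about 0.4 to 0.85 m from the base axis. Payload 4.5 kg.
Tool frame: the origin (TCP) lies at the very end of the fingers, on their centre line; the grasp point (between the pads) lies 19 mm behind it; z points along the fingers, x is the direction in which the jaws open and shut, and the axes are right-handed (so a half turn about z gives the same grasp; the last joint's range is limited). The gripper opens to 88 mm and grips with 3 to 60 N. Pads are 18 mm wide; open, the fingers measure 123 mm over their backs; the gripper's body (75 mm by 187 mm) begins 45 mm behind the grasp point.
Start: joints at [-1.091, 0.689, -0.195, 1.565, 0.157, 0.902, -0.215], TCP at [0.269, 0.564, 0.239] pointing down, gripper open.
Joint ranges: [-3.01, 3.01], [-0.46, 2.08], [-1.47, 1.51], [0.13, 2.56], [-1, 4.14], [0.04, 2.09], [-2.66, 2.66]. Speed limits (rad/s): [2.57, 2.57, 3.14, 3.14, 3.14, 3.14, 3.14].

## Interface

Orientations are given as a unit quaternion [x, y, z, w].
In Python, from plant import * gives the robot as it stands.
- The arm moves only by the tool apply_moves, never from a script. Its argument "series" is a list of rows, each an object of numbers: "x", "y", "z": the shift along the tool's x, y, z in units of 80 cm (1.0 is 80 cm); "wx", "wy", "wz": the turn, a rotation vector about the tool's x, y, z in units of pi rad (1.0 is pi rad); "fingers": the opening, from -1 (shut) to 1 (fully open), so that 0 is half open. In form: [{"x": .., "y": .., "z": .., "wx": .., "wy": .., "wz": .., "fingers": ..}, ...]. A call has 1 to 8 rows; each row shifts and turns the pose as measured when the row begins, along the tool's axes as they then stand; what a row does not reach is not made up. A row lasts 1/8 s, in which the tool goes at most 62.5 mm and 10.7 degrees, less where a joint would pass 70% of its speed; a pose out of reach is approached as far as the arm can. A call with a number of a shift or a turn outside -1 to 1 is refused whole. A call with a gripper value outside its range is refused whole. The fingers move at their own pace and stop on an object; "force" is the grip in N (left out, the last holds). Time passes only in rows, so rows that do not move let the fingers close. It gives the time, the measured TCP pose, the force and the opening at its end, in the units of the state.
- get_state(): the state, without advancing time (a new reading comes with each control period).
- snapshot(name): name is "side" or "top" or "wrist"; returns (picture, depth): 480x640x3 uint8, red, green, blue; 480x640 float32, m along the optical axis (not along the pixel's ray), 0 where there is no reading.
- camera_model(name): a dict with "camera_matrix" (3x3 intrinsics, pixels), "world_from_camera" (4x4, takes a point from camera to world coordinates). Camera axes: x right, y up, looking along -z (the intrinsics and any distortion apply to the point x, -y, -z); pixel columns grow to the right and rows downward; lengths in m; the calibration is good to about 2 mm. A picture is of the moment at which its call begins: read the wrist's pose just before it. camera_model takes no time and is no camera call; for the wrist camera it gives the pose at the moment of the call.
- finish_job(): hands the job in, once; it reports no verdict.
The state is a dict: "clock": time; "q": joint angles; "qd": joint speeds; "joint_torque": joint torques, N m; "tool_pos": TCP position; "eef_rot": TCP orientation; "contact_force": force on the tool from outside, world axes, zero at the start; "moment": the same for the moment, N m; "opening": opening from 0.0 (shut) to 1.0 (fully open).
Only numpy, scipy, OpenCV 4.12 (cv2) and the standard library are available. Lean on these libraries where they do the work, as an engineer would, in place of code of your own. Each camera call takes 0.05 s, during which the arm holds its last target. There are 200 camera calls.

## Task

Take each sample vial out of the rack and put it upright into a clip of its own on the reader's wheel and press it down until it clicks fully home. When all are in, spin the wheel briskly (about half a turn a second or faster) and let it run free for about five seconds, then slow it by touch while it is still turning well and bring it to rest with its round hole in line with the fixed slot. Last, flip the lamp lever fully on, and leave the other things on the bench alone.

Things in the scene. Friction and masses are not known exactly. Their poses are not given: they have to be found in the camera images.
- reader: fixed vial reader on the bench: a grey deck 260 x 330 mm, top 30 mm above the bench. Origin on the bench right under the wheel's axis; the deck reaches from -125 to +135 mm in its x and from -120 to +210 mm in its y. A lamp housing (60 x 50 mm, top 60 mm above the bench) stands on the deck at x 85, y 165 mm.
- wheel (a joint): angle (rad, counter-clockwise seen from above, no end stops) of the free-running wheel: a horizontal aluminium disc of 206 mm diameter and 12 mm thickness, 40 to 52 mm above the bench, bare rim, 1 kg. Light bearing: once spun it coasts 10 s or more, and it turns at any push; a finger pressed on the rim from the side slows it at once and can also drag it round. At 0 the hole lies over the slot.
- hub (a point): centre of the wheel at its top face, 52 mm above the bench (a low dark dome of 20 mm radius and 9 mm height sits there)
- hole (a point): centre, at the wheel's top face, of the one round through hole of 18 mm diameter in the wheel, 85 mm from the axis
- slot (a point): fixed point of the reader's slot, 85 mm from the wheel's axis, 36 mm above the bench. The slot is a radial gap 10 mm wide between two steel cheeks on the deck, on the reader's +x side (the far side from the robot), 70 to 132 mm from the axis, so that its outer end shows beyond the rim. Hole and slot are in line when their horizontal distance is nil
- peg_top (a point): top of the upright steel finger peg on the wheel, 12 mm diameter, 22 mm tall (top 74 mm above the bench), 85 mm from the axis, straight across from the hole; pushing it sideways spins the wheel
- lamp (a joint): lamp lever: 0 = off, leaning to the reader's -x (towards the robot), 1.0 = fully on, leaning to its +x; it starts near 0 and stays where it is left; about 1 to 2 N at the ball moves it
- lamp_tip (a point): centre of the black ball (26 mm diameter) at the end of the lamp lever, 60 mm from the lever's pivot; the pivot axis is along the reader's y, 52 mm above the bench at the reader's x 0, y 165 mm; the ball stands 105 mm above the bench when off
- tray: fixed white tray 360 x 260 mm, floor 4 mm thick, rim 10 mm high. The vial rack stands on its nearer part; its origin is 120 mm from the tray's end nearest to the robot, midway across, at the bench; x along its length
- rack: white vial rack standing loose on the tray: a block 130 x 170 x 24 mm, 0.45 kg, origin at the centre of its underside, with six square holes 19.5 mm wide and 20 mm deep at x = -40 and 40, y = -60, 0 and 60 mm; a vial in it stands on the hole's floor, 4 mm above the rack's underside, and reaches 36 mm above the rack's top
- clip0 (a point): sprung clip on the wheel, 58 mm from the axis; point at the centre of its floor (the wheel's top face). A square grey sleeve, 20 mm wide inside, 26 mm outside, 18 mm high (top 70 mm above the bench), with two sprung balls low inside; the six clips are 60 degrees apart, at 30, 90, 150, 210, 270 and 330 degrees counter-clockwise from the hole
- vial0: sealed amber sample vial, 18 mm diameter, 56 mm tall, 24 g, black cap; origin at its underside, z up. Bevelled foot (14 mm across at the very bottom) and, 6 to 13 mm up, a groove 15 mm across. Absent: None. Pushed straight down in a clip the foot first meets the balls some 12 mm above the floor; at about 5 N it clicks past them down to the floor, and then stands 38 mm out of the sleeve
- clip1 (a point): another such clip (see clip0)
- vial1: another such vial, or absent (None)
- clip2 (a point): another such clip (see clip0)
- vial2: another such vial, or absent (None)
- clip3 (a point): another such clip (see clip0)
- vial3: another such vial, or absent (None)
- clip4 (a point): another such clip (see clip0)
- vial4: another such vial, or absent (None)
- clip5 (a point): another such clip (see clip0)
- vial5: another such vial, or absent (None)

How it is judged:
By the outcome, as a careful person would: the job done as asked, in the order asked, and still so for the second after the job is handed in, with the robot touching nothing.
Of vial0, vial1, vial2, vial3, vial4, vial5 only 4 to 6 are there at a start; the rules pass over those that are not, and their reading is None.
At some moment in a run one of rack may be knocked a few centimetres aside while the robot is not near it.
It also fails if it takes over 210 s, if anything falls off the work surface, if the arm or the gripper's body presses on something with over 40 N, if the wrist force passes 120 N, or if a joint passes its speed limit or range.

## Working session

There is one attempt and no reset: what is moved stays moved. The work goes in short steps, Python scripts to look and compute and a tool call to move; the robot and the scene stay as the last step left them, time stands still between calls to the robot, and variables do not carry over. Pictures are saved under pics/ and viewed, about 12 in all and at most 16, crops included, and the job is handed in when it is done.

Besides the shell and the picture viewer there is one more tool, called after "Emit:" as name(argument=value, ...) on one line, values as JSON. apply_moves: Moves the arm, as the interface text tells. Its arguments: {"type":"object","properties":{"series":{"type":"array","items":{"type":"object","properties":{"x":{"type":"number"},"y":{"type":"number"},"z":{"type":"number"},"wx":{"type":"number"},"wy":{"type":"number"},"wz":{"type":"number"},"fingers":{"type":"number"}}}},"force":{"type":"number"}},"required":["series"]}

```bash
ls; mkdir -p pics
python3 - <<'E'
from plant import *
import cv2,numpy as np
s=get_state();print(s)
for n in("top","side"):
    p,d=snapshot(n);cv2.imwrite(f"pics/{n}0.png",p[:,:,::-1]);np.savez(f"pics/{n}0.npz",p=p,d=d);print(camera_model(n))
E
```

```text
pics
{'clock': 0.0, 'q': array([-1.09120605,  0.69000038, -0.19453478,  1.56633699,  0.15730281,
        0.90253621, -0.21510145]), 'qd': array([-0.0007765 ,  0.00077993,  0.00253572, -0.00012146, -0.00020931,
        0.00144961, -0.00036377]), 'joint_torque': array([ 9.20508573e-04, -5.27561152e+01, -1.26616392e+00, -1.53424573e+01,
       -5.25027502e-02,  6.54294287e-03,  1.67313101e-04]), 'tool_pos': array([0.26924146, 0.56331925, 0.23790223]), 'eef_rot': array([ 8.45895873e-01,  5.33347243e-01, -7.61729112e-04,  5.56785554e-04]), 'contact_force': array([ 0.28864019,  0.17695425, -0.50308795]), 'moment': array([-0.04660979,  0.00085339, -0.02500169]), 'opening': 0.999573240748872}
{'camera_matrix': array([[539.46852535,   0.        , 314.17367155],
       [  0.        , 539.46852535, 238.49432424],
       [  0.        ,   0.        ,   1.        ]]), 'world_from_camera': array([[-1.16499596e-01,  9.70255648e-01, -2.12207026e-01,
         3.41347043e-01],
       [-9.93190451e-01, -1.13971970e-01,  2.41478285e-02,
        -1.11242603e-02],
       [-7.56085694e-04,  2.13575204e-01,  9.76926333e-01,
         1.09590630e+00],
       [ 0.00000000e+00,  0.00000000e+00,  0.00000000e+00,
         1.00000000e+00]])}
{'camera_matrix': array([[459.52476314,   0.        , 311.21240113],
       [  0.        , 459.52476314, 235.19920973],
       [  0.        ,   0.        ,   1.        ]]), 'world_from_camera': array([[ 0.71597272,  0.53411556, -0.44955938,  0.21983105],
       [-0.69801523,  0.53609184, -0.47474233, -0.40948942],
       [-0.01256215,  0.65370185,  0.75664792,  0.70804127],
       [ 0.        ,  0.        ,  0.        ,  1.        ]])}
```

View pics/top0.png

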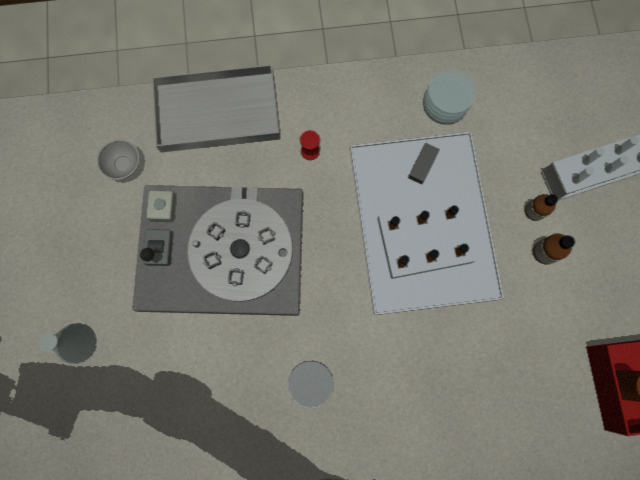

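View pics/side0.png

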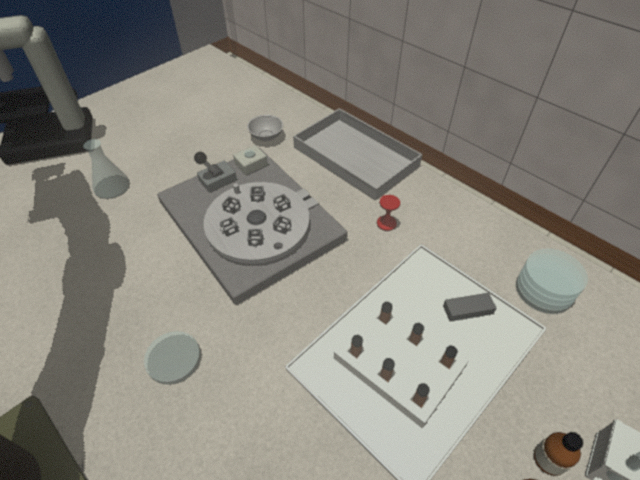

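Top view: wheel hub is near (240,248), the hole near (282,252) and the peg near (196,244). The slot is at (244,192) and the lamp ball at (147,255). There are six vials, with caps from (394,222) to (461,249). The side view agrees.

```bash
cat > lib.py <<'E'
from plant import *
import cv2,numpy as np
from scipy.spatial.transform import Rotation as R
def ray(cm,uv):
    K,T=cm["camera_matrix"],cm["world_from_camera"]
    uv=np.atleast_2d(np.float64(uv))
    d=np.c_[(uv[:,0]-K[0,2])/K[0,0],-(uv[:,1]-K[1,2])/K[1,1],-np.ones(len(uv))]
    return T[:3,3],d@T[:3,:3].T
def plane(cm,uv,z):
    o,d=ray(cm,uv); return o+d*((z-o[2])/d[:,2])[:,None]
def proj(cm,X):
    K,T=cm["camera_matrix"],cm["world_from_camera"]
    p=(np.atleast_2d(X)-T[:3,3])@T[:3,:3]
    return np.c_[K[0,2]+K[0,0]*p[:,0]/-p[:,2],K[1,2]-K[1,1]*p[:,1]/-p[:,2]]
def look(n,f):
    s=get_state();cm=camera_model(n);p,d=snapshot(n)
    cv2.imwrite(f"pics/{f}.png",p[:,:,::-1]);np.savez(f"pics/{f}.npz",p=p,d=d,**cm);return p,d,cm
def blobs(mask,lo=30,hi=1e9):
    n,_,st,c=cv2.connectedComponentsWithStats(mask.astype(np.uint8))
    return [(c[i],st[i,4]) for i in range(1,n) if lo<=st[i,4]<=hi]
def go(target,yaw=None,s=None):
    """units needed to take the TCP to target; yaw=world angle of tool x"""
    s=s or get_state();Rm=R.from_quat(s["eef_rot"])
    d=Rm.inv().apply(np.array(target)-s["tool_pos"])/.8
    out=dict(zip("xyz",d.round(4)))
    if yaw is not None:
        Rt=R.from_euler("z",yaw)*R.from_euler("x",np.pi)
        out.update(zip(("wx","wy","wz"),((Rm.inv()*Rt).as_rotvec()/np.pi).round(4)))
    return out
E
python3 - <<'E'
from lib import *
f=np.load("pics/top0.npz");p=f["p"].astype(int);cm=camera_model("top")
v=p.max(2)
m=np.zeros(v.shape,bool);m[200:275,380:480]=v[200:275,380:480]<70
print("caps");
for c,a in blobs(m,8):print(c.round(1),a,plane(cm,c,.064)[0].round(4))
for n,uv,z in [("hub",(240,248),.061),("hole",(282.5,252.5),.052),("peg",(196.5,243.5),.074),("slot_out",(244,188),.04),("ball",(147,254),.105),("bottle",(545,203),.08),("bottle2",(560,245),.1),("goblet",(310,140),.08),("tray1",(145,255),.1)]:
    print(n,plane(cm,uv,z)[0].round(4), f["d"][int(uv[1]),int(uv[0])])
for n in["side"]: print(proj(camera_model(n),plane(cm,(240,248),.061)))
print(R.from_quat(get_state()["eef_rot"]).as_matrix().round(3)); w=camera_model("wrist");print(w)
E
```

```text
caps
[451.5 211.8] 113 [ 0.5875 -0.3128  0.064 ]
[422.7 217.1] 107 [ 0.5835 -0.2546  0.064 ]
[393.7 222.6] 99 [ 0.579  -0.1961  0.064 ]
[461.3 249.5] 115 [ 0.5102 -0.3189  0.064 ]
[432.1 255.2] 105 [ 0.5058 -0.2605  0.064 ]
[402.7 261. ] 95 [ 0.501 -0.202  0.064]
hub [0.5642 0.1096 0.061 ] 1.0584197
hole [0.5473 0.0283 0.052 ] 1.0863504
peg [0.58  0.191 0.074] 1.0431141
slot_out [0.6925 0.093  0.04  ] 1.1125101
ball [0.5636 0.2781 0.105 ] 0.99500036
bottle [ 0.5799 -0.4927  0.08  ] 1.0602548
bottle2 [ 0.4912 -0.4943  0.1   ] 1.0232731
goblet [ 0.764  -0.0515  0.08  ] 1.097576
tray1 [0.5632 0.2834 0.1   ] 0.99542433
[[255.66280662 214.95655721]]
[[ 0.431  0.902 -0.001]
 [ 0.902 -0.431 -0.002]
 [-0.002  0.    -1.   ]]
{'camera_matrix': array([[331.76495447,   0.        , 315.54695406],
       [  0.        , 331.76495447, 240.71319097],
       [  0.        ,   0.        ,   1.        ]]), 'world_from_camera': array([[ 0.43138036, -0.87062287, -0.23648848,  0.20781734],
       [ 0.90216904,  0.41588436,  0.11459149,  0.59265682],
       [-0.00141412, -0.2627851 ,  0.96485335,  0.38349855],
       [ 0.        ,  0.        ,  0.        ,  1.        ]])}
```

Emit:
apply_moves(series=[{"wz": 0.059, "fingers": -0.2}, {"wz": 0.059}, {"wz": 0.059}, {"wz": 0.059}, {"wz": 0.059}, {"wz": 0.059}, {"wz": 0.01}], force=30)

```text
schema error: expected keys x, y, z, wx, wy, wz, fingers
```

Run:
```python
from lib import *
print(go([.545,-.20,.26],0),get_state())
```

```text
{'x': np.float64(-0.7125), 'y': np.float64(0.7224), 'z': np.float64(-0.0263), 'wx': np.float64(0.0003), 'wy': np.float64(0.0004), 'wz': np.float64(0.3581)} {'clock': 0.1, 'q': array([-1.09119175,  0.68988835, -0.19451326,  1.56621228,  0.15731412,
        0.90249397, -0.21511617]), 'qd': array([-0.00072318, -0.00342793, -0.00236333, -0.0030931 ,  0.00010524,
        0.00056353,  0.00082666]), 'joint_torque': array([-3.07444978e-03, -5.28503251e+01, -1.27139971e+00, -1.53837347e+01,
       -5.25416562e-02,  1.94457774e-03,  3.02688579e-05]), 'tool_pos': array([0.26929754, 0.56339643, 0.2380048 ]), 'eef_rot': array([ 8.45910364e-01,  5.33324486e-01, -6.43616922e-04,  4.83892890e-04]), 'contact_force': array([-0.21536212,  0.1718289 ,  0.13286295]), 'moment': array([0.02775453, 0.0673543 , 0.01502186]), 'opening': 1.0011949521217298}
```

Emit:
apply_moves(series=[{"x": 0, "y": 0, "z": 0, "wx": 0, "wy": 0, "wz": 0.059, "fingers": -0.2}, {"x": 0, "y": 0, "z": 0, "wx": 0, "wy": 0, "wz": 0.059, "fingers": -0.2}, {"x": 0, "y": 0, "z": 0, "wx": 0, "wy": 0, "wz": 0.059, "fingers": -0.2}, {"x": 0, "y": 0, "z": 0, "wx": 0, "wy": 0, "wz": 0.059, "fingers": -0.2}, {"x": 0, "y": 0, "z": 0, "wx": 0, "wy": 0, "wz": 0.059, "fingers": -0.2}, {"x": 0, "y": 0, "z": 0, "wx": 0, "wy": 0, "wz": 0.059, "fingers": -0.2}, {"x": 0, "y": 0, "z": 0, "wx": 0, "wy": 0, "wz": 0.01, "fingers": -0.2}], force=30)

```text
clock: 0.98
tool_pos: [0.2679, 0.5609, 0.2344]
eef_rot: [1.0, -0.018, -0.002, 0.004]
contact_force: [0.0, 0.7, 0.4]
opening: 0.399
```

Run:
```python
from lib import *
print(go([.545,-.20,.26],0))
```

```text
{'x': np.float64(0.3793), 'y': np.float64(0.9386), 'z': np.float64(-0.0252), 'wx': np.float64(0.0028), 'wy': np.float64(0.0013), 'wz': np.float64(-0.0112)}
```

Emit:
apply_moves(series=[{"x": 0.043, "y": 0.062, "z": -0.006, "wx": 0, "wy": 0, "wz": 0, "fingers": -0.2}, {"x": 0.043, "y": 0.062, "z": -0.006, "wx": 0, "wy": 0, "wz": 0, "fingers": -0.2}, {"x": 0.043, "y": 0.062, "z": -0.006, "wx": 0, "wy": 0, "wz": 0, "fingers": -0.2}, {"x": 0.043, "y": 0.062, "z": -0.006, "wx": 0, "wy": 0, "wz": 0, "fingers": -0.2}, {"x": 0.043, "y": 0.062, "z": -0.006, "wx": 0, "wy": 0, "wz": 0, "fingers": -0.2}, {"x": 0.043, "y": 0.062, "z": -0.006, "wx": 0, "wy": 0, "wz": 0, "fingers": -0.2}, {"x": 0.043, "y": 0.062, "z": -0.006, "wx": 0, "wy": 0, "wz": -0.005, "fingers": -0.2}, {"x": 0.043, "y": 0.062, "z": -0.006, "wx": 0, "wy": 0, "wz": -0.005, "fingers": -0.2}])

```text
clock: 1.98
tool_pos: [0.5395, 0.1537, 0.2733]
eef_rot: [1.0, 0.017, -0.003, 0.003]
contact_force: [1.3, 1.1, -0.4]
opening: 0.404
```

Emit:
apply_moves(series=[{"x": 0.01, "y": 0.02, "z": 0, "wx": 0, "wy": 0, "wz": 0, "fingers": -0.2}, {"x": 0, "y": 0, "z": 0, "wx": 0, "wy": 0, "wz": 0, "fingers": -0.2}, {"x": 0, "y": 0, "z": 0, "wx": 0, "wy": 0, "wz": 0, "fingers": -0.2}])

```text
clock: 2.35
tool_pos: [0.5494, 0.1339, 0.2731]
eef_rot: [1.0, 0.016, -0.003, 0.004]
contact_force: [0.4, 0.0, 0.3]
opening: 0.397
```

Run:
```python
from lib import *
s=get_state();print(s["tool_pos"],s["eef_rot"],s["clock"])
look("wrist","w1")
print(go([.545,-.20,.26],0))
```

```text
[0.54938087 0.13387828 0.27310565] [ 0.99986465  0.015729   -0.00329212  0.00352698] 2.35
{'x': np.float64(-0.0186), 'y': np.float64(0.4171), 'z': np.float64(0.0194), 'wx': np.float64(0.0023), 'wy': np.float64(0.0021), 'wz': np.float64(0.0102)}
```

View pics/w1.png

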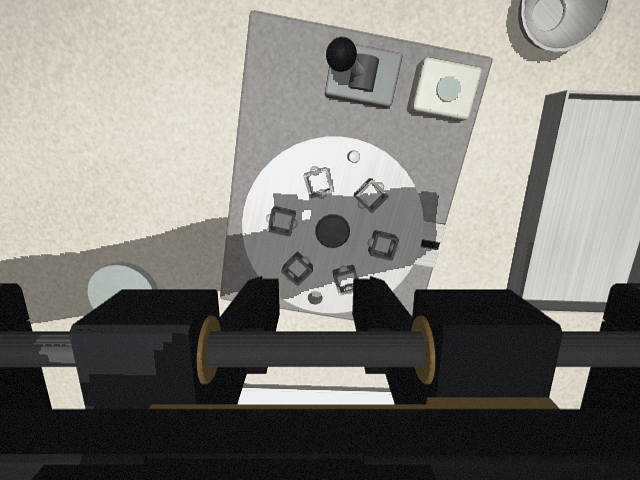

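Run:
```python
from lib import *
f=np.load("pics/w1.npz");p=f["p"].astype(int);cm=f;v=p.max(2)
def sub(m,x0,x1,y0,y1):
    r=np.zeros(v.shape,bool);r[y0:y1,x0:x1]=m[y0:y1,x0:x1];return r
h=blobs(sub(v<60,310,355,210,255),100);print("hub",h,plane(cm,h[0][0],.057))
h=blobs(sub(v<100,305,325,286,308),30);print("hole",h,[plane(cm,b[0],.052) for b in h])
h=blobs(sub(v<45,418,442,236,252),10);print("slot",h,[plane(cm,b[0],.04) for b in h])
h=blobs(sub(v<60,322,360,34,75),100);print("ball",h,[plane(cm,b[0],.105) for b in h])
g=p.mean(2).astype(np.uint8)
c=cv2.HoughCircles(cv2.resize(g[140:172,335:370],None,fx=4,fy=4,interpolation=cv2.INTER_CUBIC),cv2.HOUGH_GRADIENT,1,20,param1=80,param2=15,minRadius=12,maxRadius=40)
print(c if c is None else [(q[0]/4+335,q[1]/4+140,q[2]/4) for q in c[0]])
cv2.imwrite("pics/w1c.png",cv2.resize(p[130:320,230:450,::-1].astype(np.uint8),None,fx=3.6,fy=3.15,interpolation=cv2.INTER_CUBIC)[:,:,:])
for uv,z in [((353,156.5),.074),((318,182),.07),((370,195),.07),((282.5,221),.07),((383,245),.07),((297,269),.07),((345,279),.07)]: print(uv,plane(cm,uv,z)[0].round(4))
```

```text
hub [(array([332.21420256, 230.95925495]), np.int32(859))] [[0.5665241 0.1132128 0.057    ]]
hole [(array([313.92222222, 299.08888889]), np.int32(90))] [array([[0.54853703, 0.02679033, 0.052     ]])]
slot [(array([429.63207547, 244.02830189]), np.int32(106))] [array([[0.68339353, 0.09687029, 0.04      ]])]
ball [(array([340.98210024,  54.00357995]), np.int32(838))] [array([[0.56450398, 0.2793907 , 0.105     ]])]
[(np.float32(353.875), np.float32(156.375), np.float32(6.425))]
(353, 156.5) [0.5831 0.1951 0.074 ]
(318, 182) [0.5488 0.1682 0.07  ]
(370, 195) [0.6037 0.1565 0.07  ]
(282.5, 221) [0.5121 0.1257 0.07  ]
(383, 245) [0.6219 0.1024 0.07  ]
(297, 269) [0.5285 0.0714 0.07  ]
(345, 279) [0.5827 0.0613 0.07  ]
```

View pics/w1c.png

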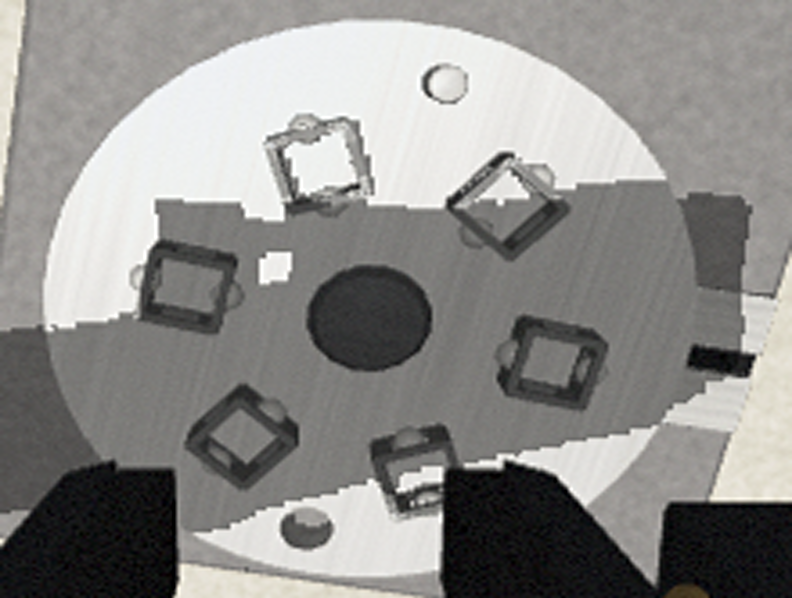

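The crop confirms hub, six empty clips, peg (top), hole (bottom left) and slot (right). Wheel centre is about (0.566, 0.1125), peg direction about 78°, slot direction about -7.8°. Next is the rack.

Emit:
apply_moves(series=[{"x": -0.002, "y": 0.066, "z": 0, "wx": 0.002, "wy": 0.002, "wz": 0.01, "fingers": -0.2}, {"x": -0.002, "y": 0.066, "z": 0, "wx": 0, "wy": 0, "wz": 0, "fingers": -0.2}, {"x": -0.002, "y": 0.066, "z": 0, "wx": 0, "wy": 0, "wz": 0, "fingers": -0.2}, {"x": 0, "y": 0.066, "z": 0, "wx": 0, "wy": 0, "wz": 0, "fingers": -0.2}, {"x": 0, "y": 0.066, "z": 0, "wx": 0, "wy": 0, "wz": 0, "fingers": -0.2}, {"x": 0, "y": 0.066, "z": 0, "wx": 0, "wy": 0, "wz": 0, "fingers": -0.2}, {"x": 0, "y": 0.066, "z": 0, "wx": 0, "wy": 0, "wz": 0, "fingers": -0.2}, {"x": 0, "y": 0, "z": 0, "wx": 0, "wy": 0, "wz": 0, "fingers": -0.2}])

```text
clock: 3.4
tool_pos: [0.5527, -0.2247, 0.2707]
eef_rot: [1.0, 0.019, -0.001, -0.004]
contact_force: [-0.5, 0.4, -0.6]
opening: 0.398
```

```bash
cat >> lib.py <<'E'
def caps(f):
    """black cap centres (world, z=.064) seen by the wrist camera"""
    p,d,cm=look("wrist",f);v=p.max(2).astype(int)
    o=[]
    for c,a in blobs(v<60,60,2500):
        X=plane(cm,c,.062)[0]
        if .42<X[0]<.68 and -.40<X[1]<-.1: o.append((X.round(4),a,c.round(1)))
    return o
E
python3 - <<'E'
from lib import *
s=get_state();print(s["tool_pos"],s["eef_rot"],s["clock"])
for o in caps("w2"):print(*o,go([o[0][0],o[0][1],.034],0))
E
```

```text
[ 0.5527496  -0.2246778   0.27067482] [ 9.99815420e-01  1.87415883e-02 -6.36662917e-04 -4.18001859e-03] 3.4
[ 0.5847 -0.1996  0.062 ] 225 [347.3 194.4] {'x': np.float64(0.0403), 'y': np.float64(-0.0214), 'z': np.float64(0.296), 'wx': np.float64(-0.0037), 'wy': np.float64(0.0003), 'wz': np.float64(0.0133)}
[ 0.5066 -0.2056  0.062 ] 249 [274.  197.3] {'x': np.float64(-0.0575), 'y': np.float64(-0.018), 'z': np.float64(0.296), 'wx': np.float64(-0.0037), 'wy': np.float64(0.0003), 'wz': np.float64(0.0133)}
[ 0.6653 -0.251   0.062 ] 174 [417.1 243.7] {'x': np.float64(0.1383), 'y': np.float64(0.047), 'z': np.float64(0.2951), 'wx': np.float64(-0.0037), 'wy': np.float64(0.0003), 'wz': np.float64(0.0133)}
[ 0.5117 -0.263   0.062 ] 244 [278.3 249.1] {'x': np.float64(-0.0541), 'y': np.float64(0.0539), 'z': np.float64(0.2952), 'wx': np.float64(-0.0037), 'wy': np.float64(0.0003), 'wz': np.float64(0.0133)}
[ 0.5894 -0.2589  0.062 ] 221 [348.2 248. ] {'x': np.float64(0.0431), 'y': np.float64(0.0529), 'z': np.float64(0.2951), 'wx': np.float64(-0.0037), 'wy': np.float64(0.0003), 'wz': np.float64(0.0133)}
```

View pics/w2.png

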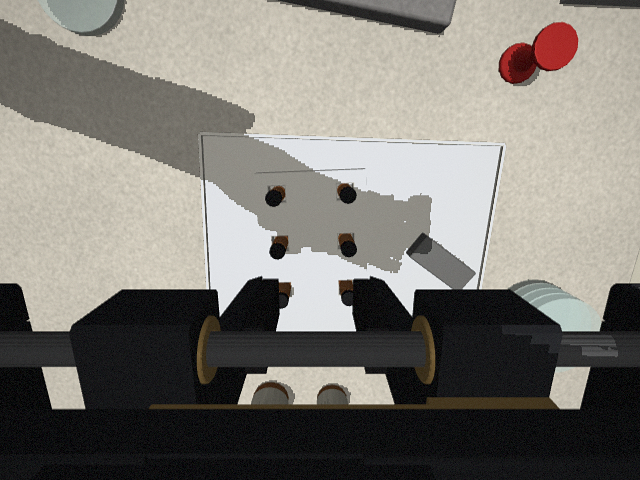

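Emit:
apply_moves(series=[{"x": 0.04, "y": -0.022, "z": 0.05, "wx": -0.003, "wy": 0, "wz": 0.013, "fingers": -0.2}, {"x": 0, "y": 0, "z": 0.07, "wx": 0, "wy": 0, "wz": 0, "fingers": -0.2}, {"x": 0, "y": 0, "z": 0.06, "wx": 0, "wy": 0, "wz": 0, "fingers": -0.2}, {"x": 0, "y": 0, "z": 0, "wx": 0, "wy": 0, "wz": 0, "fingers": -0.2}, {"x": 0, "y": 0, "z": 0, "wx": 0, "wy": 0, "wz": 0, "fingers": -0.2}])

```text
clock: 4.08
tool_pos: [0.5913, -0.1837, 0.1263]
eef_rot: [1.0, 0.01, 0.003, -0.005]
contact_force: [0.6, -0.7, -0.1]
opening: 0.397
```

Run:
```python
from lib import *
s=get_state();print(s["tool_pos"],s["eef_rot"],s["clock"])
for o in caps("w3"):print(*o,go([o[0][0],o[0][1],.034],0))
f=np.load("pics/w2.npz");d=f["d"]
for uv in [(347,194),(274,197),(278,249),(348,248),(330,215),(230,260)]:
    D=d[int(uv[1]),int(uv[0])];o,r=ray(f,uv);print(uv,(o+r[0]*D).round(4))
```

```text
[ 0.59127887 -0.18372047  0.1263157 ] [ 0.99993217  0.01003217  0.00289822 -0.00515787] 4.075
[ 0.5854 -0.1987  0.062 ] 598 [307.  277.6] {'x': np.float64(-0.0083), 'y': np.float64(0.0201), 'z': np.float64(0.1152), 'wx': np.float64(-0.0034), 'wy': np.float64(-0.0018), 'wz': np.float64(0.0064)}
[ 0.5977 -0.2919  0.062 ] 103 [322.  395.2] {'x': np.float64(0.0047), 'y': np.float64(0.1369), 'z': np.float64(0.1141), 'wx': np.float64(-0.0034), 'wy': np.float64(-0.0018), 'wz': np.float64(0.0064)}
(347, 194) [ 0.5842 -0.199   0.0631]
(274, 197) [ 0.5069 -0.2049  0.0646]
(278, 249) [ 0.5114 -0.2627  0.0627]
(348, 248) [ 0.589  -0.2586  0.063 ]
(330, 215) [ 0.5691 -0.2287  0.0272]
(230, 260) [ 0.4422 -0.2977  0.0027]
```

View pics/w3.png

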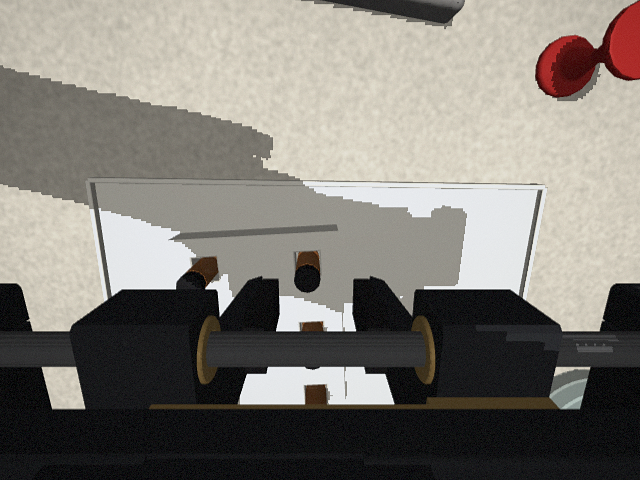

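Emit:
apply_moves(series=[{"x": -0.004, "y": 0.01, "z": 0, "wx": -0.003, "wy": -0.002, "wz": 0.006, "fingers": -0.2}, {"x": -0.003, "y": 0.006, "z": 0, "wx": 0, "wy": 0, "wz": 0, "fingers": -0.2}, {"x": 0, "y": 0, "z": 0.015, "wx": 0, "wy": 0, "wz": 0, "fingers": -0.2}, {"x": 0, "y": 0, "z": 0, "wx": 0, "wy": 0, "wz": 0, "fingers": -0.2}])

```text
clock: 4.62
tool_pos: [0.5875, -0.1987, 0.1181]
eef_rot: [1.0, -0.001, 0.003, 0.001]
contact_force: [-0.4, 0.6, 0.2]
opening: 0.397
```

Run:
```python
from lib import *
s=get_state();print(s["tool_pos"],s["eef_rot"],s["clock"])
print(go([.5855,-.1985,.034],0))
```

```text
[ 0.58747391 -0.19872024  0.11814599] [ 9.99994572e-01 -6.19164617e-04  3.08421895e-03  9.79646442e-04] 4.625
{'x': np.float64(-0.0031), 'y': np.float64(-0.0005), 'z': np.float64(0.1052), 'wx': np.float64(0.0006), 'wy': np.float64(-0.002), 'wz': np.float64(-0.0004)}
```

Emit:
apply_moves(series=[{"x": -0.002, "y": 0, "z": 0.03, "wx": 0, "wy": -0.002, "wz": 0, "fingers": -0.2}, {"x": -0.001, "y": 0, "z": 0.03, "wx": 0, "wy": 0, "wz": 0, "fingers": -0.2}, {"x": 0, "y": 0, "z": 0.03, "wx": 0, "wy": 0, "wz": 0, "fingers": -0.2}, {"x": 0, "y": 0, "z": 0.01, "wx": 0, "wy": 0, "wz": 0, "fingers": -0.2}, {"x": 0, "y": 0, "z": 0, "wx": 0, "wy": 0, "wz": 0, "fingers": -0.2}])

```text
clock: 5.25
tool_pos: [0.5863, -0.1993, 0.0362]
eef_rot: [1.0, -0.001, 0.001, 0.001]
contact_force: [-0.3, 0.0, -0.4]
opening: 0.403
```

Run:
```python
from lib import *
s=get_state();print(s["tool_pos"],s["eef_rot"],s["clock"])
print(go([.5855,-.1985,.034],0))
for o in caps("w4"):print(*o)
```

```text
[ 0.58625171 -0.19931234  0.03621272] [ 9.99998743e-01 -9.44289375e-04  8.48947143e-04  9.49225037e-04] 5.25
{'x': np.float64(-0.0009), 'y': np.float64(-0.001), 'z': np.float64(0.0028), 'wx': np.float64(0.0006), 'wy': np.float64(-0.0005), 'wz': np.float64(-0.0006)}
[ 0.5944 -0.2322  0.062 ] 89 [337.  393.2]
```

Emit:
apply_moves(series=[{"x": -0.001, "y": -0.001, "z": 0.003, "wx": 0, "wy": 0, "wz": 0, "fingers": -0.2}, {"x": 0, "y": 0, "z": 0, "wx": 0, "wy": 0, "wz": 0, "fingers": -1}, {"x": 0, "y": 0, "z": 0, "wx": 0, "wy": 0, "wz": 0, "fingers": -1}, {"x": 0, "y": 0, "z": 0, "wx": 0, "wy": 0, "wz": 0, "fingers": -1}, {"x": 0, "y": 0, "z": 0, "wx": 0, "wy": 0, "wz": 0, "fingers": -1}], force=35)

```text
clock: 5.92
tool_pos: [0.5868, -0.199, 0.0365]
eef_rot: [1.0, -0.001, 0.003, 0.002]
contact_force: [-0.1, -0.1, -0.7]
opening: 0.192
```

Emit:
apply_moves(series=[{"x": 0, "y": 0, "z": -0.03, "wx": 0, "wy": 0, "wz": 0, "fingers": -1}, {"x": 0, "y": 0, "z": -0.05, "wx": 0, "wy": 0, "wz": 0, "fingers": -1}, {"x": 0, "y": 0, "z": -0.04, "wx": 0, "wy": 0, "wz": 0, "fingers": -1}, {"x": 0, "y": 0, "z": 0, "wx": 0, "wy": 0, "wz": 0, "fingers": -1}])

```text
clock: 6.42
tool_pos: [0.5866, -0.1986, 0.1345]
eef_rot: [1.0, -0.001, 0.003, 0.001]
contact_force: [0.4, -0.7, -0.1]
opening: 0.191
```

```bash
cat >> lib.py <<'E'
C=np.array([.566,.1125])
def clip(deg,r=.058): a=np.radians(deg);return C+r*np.array([np.cos(a),np.sin(a)])
E
python3 - <<'E'
from lib import *
s=get_state();print(s["tool_pos"],s["eef_rot"],s["clock"],s["opening"])
p,d,cm=look("wrist","w5")
X=s["tool_pos"]+[0,0,.030];print("exp cap px",proj(cm,X))
cv2.imwrite("pics/w5c.png",cv2.resize(p[240:400,200:430,::-1],None,fx=3,fy=3))
for a in range(48,360,60):print(a,clip(a).round(4),go([*clip(a),.15],0,s))
E
```

```text
[ 0.58661306 -0.19857594  0.13454457] [ 9.99994540e-01 -9.21422975e-04  2.82624404e-03  1.44354530e-03] 6.425 0.19143087142656734
exp cap px [[318.27637984 329.85220059]]
48 [0.6048 0.1556] {'x': np.float64(0.022), 'y': np.float64(-0.4427), 'z': np.float64(-0.0205), 'wx': np.float64(0.0009), 'wy': np.float64(-0.0018), 'wz': np.float64(-0.0006)}
108 [0.5481 0.1677] {'x': np.float64(-0.0489), 'y': np.float64(-0.4576), 'z': np.float64(-0.0209), 'wx': np.float64(0.0009), 'wy': np.float64(-0.0018), 'wz': np.float64(-0.0006)}
168 [0.5093 0.1246] {'x': np.float64(-0.0973), 'y': np.float64(-0.4037), 'z': np.float64(-0.021), 'wx': np.float64(0.0009), 'wy': np.float64(-0.0018), 'wz': np.float64(-0.0006)}
228 [0.5272 0.0694] {'x': np.float64(-0.0748), 'y': np.float64(-0.3348), 'z': np.float64(-0.0207), 'wx': np.float64(0.0009), 'wy': np.float64(-0.0018), 'wz': np.float64(-0.0006)}
288 [0.5839 0.0573] {'x': np.float64(-0.0038), 'y': np.float64(-0.3198), 'z': np.float64(-0.0203), 'wx': np.float64(0.0009), 'wy': np.float64(-0.0018), 'wz': np.float64(-0.0006)}
348 [0.6227 0.1004] {'x': np.float64(0.0446), 'y': np.float64(-0.3738), 'z': np.float64(-0.0201), 'wx': np.float64(0.0009), 'wy': np.float64(-0.0018), 'wz': np.float64(-0.0006)}
```

View pics/w5c.png

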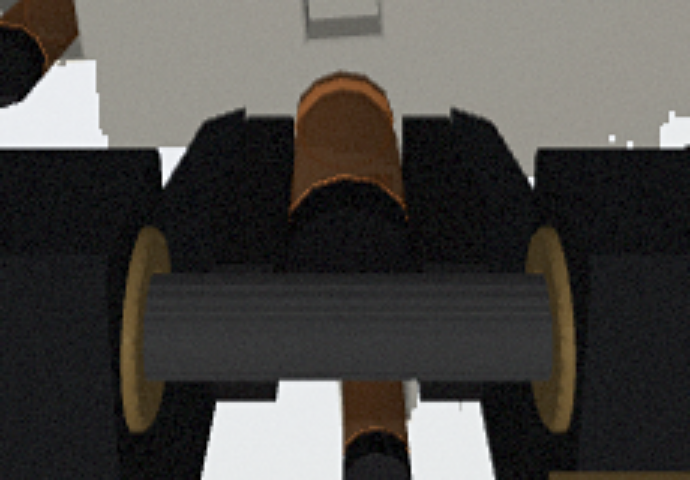

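Emit:
apply_moves(series=[{"x": -0.001, "y": -0.05, "z": -0.02, "wx": 0.001, "wy": -0.002, "wz": 0, "fingers": -1}, {"x": -0.001, "y": -0.07, "z": 0, "wx": 0, "wy": 0, "wz": 0, "fingers": -1}, {"x": -0.001, "y": -0.07, "z": 0, "wx": 0, "wy": 0, "wz": 0, "fingers": -1}, {"x": 0, "y": -0.06, "z": 0, "wx": 0, "wy": 0, "wz": 0, "fingers": -1}, {"x": 0, "y": -0.04, "z": 0, "wx": 0, "wy": 0, "wz": 0, "fingers": -1}, {"x": 0, "y": -0.02, "z": 0, "wx": 0, "wy": 0, "wz": 0, "fingers": -1}, {"x": 0, "y": -0.005, "z": 0, "wx": 0, "wy": 0, "wz": 0, "fingers": -1}, {"x": 0, "y": 0, "z": 0, "wx": 0, "wy": 0, "wz": 0, "fingers": -1}])

```text
clock: 7.48
tool_pos: [0.5786, 0.0576, 0.1389]
eef_rot: [1.0, -0.003, -0.01, 0.001]
contact_force: [-0.2, -0.7, 0.2]
opening: 0.194
```

```bash
sed -i 's/^C=.*/C=np.array([.5668,.1125])/' lib.py
python3 - <<'E'
from lib import *
s=get_state();print(s["tool_pos"],s["eef_rot"],s["clock"],s["opening"])
p,d,cm=look("wrist","w6")
print(go([*clip(288),.105],0))
print(proj(cm,[[*C,.061],[*clip(288),.07],[*clip(108),.07],[*clip(78,.085),.074]]))
cv2.imwrite("pics/w6c.png",cv2.resize(p[100:370,180:460,::-1],None,fx=2,fy=2))
E
```

```text
[0.57855483 0.05760142 0.13886448] [ 0.99994704 -0.00339174 -0.00964882  0.00114192] 7.475 0.19374191867952453
{'x': np.float64(0.0085), 'y': np.float64(-0.0004), 'z': np.float64(0.0423), 'wx': np.float64(0.0008), 'wy': np.float64(0.0061), 'wz': np.float64(-0.0024)}
[[300.63375697 169.80038459]
 [327.82739755 253.67780054]
 [267.59853789  75.52275748]
 [328.16499505  17.90059875]]
```

View pics/w6c.png

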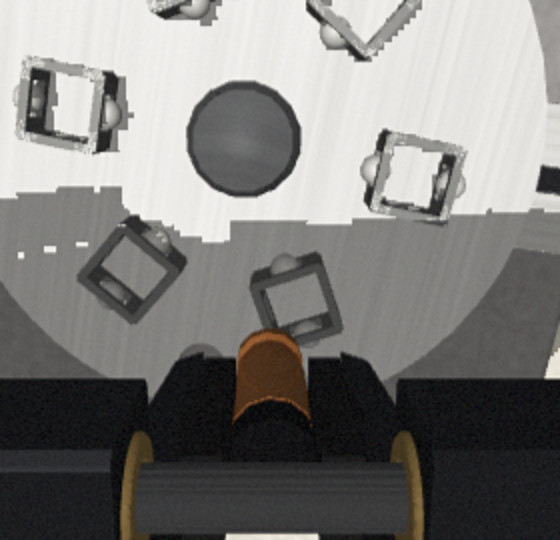

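Run:
```python
from lib import *
cm=np.load("pics/w6.npz")
m={348:(388,189),228:(246,235),168:(213,152.5),288:(328,249)}
for a,uv in m.items():
    for z in(.07,.061):
        X=plane(cm,uv,z)[0,:2]-C-[-.0008,0];print(a,z,X.round(4),np.hypot(*X).round(4),np.degrees(np.arctan2(X[1],X[0])).round(1)%360)
print(plane(cm,(301.5,169.5),.057))
```

```text
348 0.07 [ 0.0571 -0.0119] 0.0583 348.3
348 0.061 [ 0.0588 -0.0129] 0.0602 347.6
228 0.07 [-0.036 -0.042] 0.0553 229.4
228 0.061 [-0.0382 -0.0443] 0.0585 229.2
168 0.07 [-0.0535  0.0115] 0.0547 167.9
168 0.061 [-0.0564  0.0114] 0.0575 168.5
288 0.07 [ 0.0188 -0.0519] 0.0552 290.0
288 0.061 [ 0.019  -0.0546] 0.0578 289.2
[[0.56713275 0.11246682 0.057     ]]
```

Emit:
apply_moves(series=[{"x": 0.004, "y": 0, "z": 0, "wx": 0.001, "wy": 0.006, "wz": -0.002, "fingers": -1}, {"x": 0.002, "y": 0, "z": 0, "wx": 0, "wy": 0, "wz": 0, "fingers": -1}, {"x": 0, "y": 0, "z": 0, "wx": 0, "wy": 0, "wz": 0, "fingers": -1}])

```text
clock: 7.9
tool_pos: [0.584, 0.0532, 0.1391]
eef_rot: [1.0, -0.003, 0.001, 0.0]
contact_force: [0.5, 0.6, 0.6]
opening: 0.193
```

Run:
```python
from lib import *
s=get_state();print(s["tool_pos"],s["eef_rot"],s["clock"],s["opening"])
print(go([*clip(288),.105],0))
```

```text
[0.58404071 0.0531596  0.13912195] [ 9.99994980e-01 -3.03575363e-03  7.68929965e-04  4.83289856e-04] 7.9 0.19284620394926918
{'x': np.float64(0.0008), 'y': np.float64(-0.0053), 'z': np.float64(0.0426), 'wx': np.float64(0.0003), 'wy': np.float64(-0.0005), 'wz': np.float64(-0.0019)}
```

Emit:
apply_moves(series=[{"x": 0.0025, "y": -0.005, "z": 0.01, "wx": 0, "wy": 0, "wz": -0.002, "fingers": -1}, {"x": 0, "y": 0, "z": 0.015, "wx": 0, "wy": 0, "wz": 0, "fingers": -1}, {"x": 0, "y": 0, "z": 0.01, "wx": 0, "wy": 0, "wz": 0, "fingers": -1}, {"x": 0, "y": 0, "z": 0, "wx": 0, "wy": 0, "wz": 0, "fingers": -1}])

```text
clock: 8.4
tool_pos: [0.5859, 0.0574, 0.1085]
eef_rot: [1.0, 0.0, 0.0, 0.0]
contact_force: [-0.2, -0.4, -0.1]
opening: 0.191
```

```bash
sed -i 's/^C=.*/C=np.array([.5675,.1125])/' lib.py
python3 - <<'E'
from lib import *
s=get_state();print(s["tool_pos"],s["eef_rot"],s["clock"],s["contact_force"])
print(go([*clip(288.6),.08],0))
E
```

```text
[0.5858742  0.05743041 0.10851541] [9.99999788e-01 4.04091266e-04 1.82129870e-04 4.77048967e-04] 8.4 [-0.19897353 -0.36625663 -0.07965497]
{'x': np.float64(0.0001), 'y': np.float64(-0.0002), 'z': np.float64(0.0356), 'wx': np.float64(0.0003), 'wy': np.float64(-0.0001), 'wz': np.float64(0.0003)}
```

Emit:
apply_moves(series=[{"x": 0, "y": 0, "z": 0.008, "wx": 0, "wy": 0, "wz": 0, "fingers": -1}, {"x": 0, "y": 0, "z": 0.008, "wx": 0, "wy": 0, "wz": 0, "fingers": -1}, {"x": 0, "y": 0, "z": 0.003, "wx": 0, "wy": 0, "wz": 0, "fingers": -1}])

```text
clock: 8.78
tool_pos: [0.5861, 0.0574, 0.0925]
eef_rot: [1.0, 0.0, 0.0, 0.0]
contact_force: [0.2, -0.2, -0.8]
opening: 0.192
```

Emit:
apply_moves(series=[{"x": 0, "y": 0, "z": 0.006, "wx": 0, "wy": 0, "wz": 0, "fingers": -1}, {"x": 0, "y": 0, "z": 0.006, "wx": 0, "wy": 0, "wz": 0, "fingers": -1}, {"x": 0, "y": 0, "z": 0.006, "wx": 0, "wy": 0, "wz": 0, "fingers": -1}])

```text
clock: 9.15
tool_pos: [0.5881, 0.0582, 0.0796]
eef_rot: [1.0, 0.001, 0.003, -0.0]
contact_force: [-3.6, 1.5, 35.4]
opening: 0.192
```

Emit:
apply_moves(series=[{"x": 0, "y": 0, "z": -0.001, "wx": 0, "wy": 0, "wz": 0, "fingers": -1}, {"x": 0, "y": 0, "z": 0, "wx": 0, "wy": 0, "wz": 0, "fingers": -0.2}, {"x": 0, "y": 0, "z": 0, "wx": 0, "wy": 0, "wz": 0, "fingers": -0.2}, {"x": 0, "y": 0, "z": 0, "wx": 0, "wy": 0, "wz": 0, "fingers": -0.2}, {"x": 0, "y": 0, "z": -0.03, "wx": 0, "wy": 0, "wz": 0, "fingers": -0.2}, {"x": 0, "y": 0, "z": -0.05, "wx": 0, "wy": 0, "wz": 0, "fingers": -0.2}, {"x": 0, "y": 0, "z": -0.06, "wx": 0, "wy": 0, "wz": 0, "fingers": -0.2}, {"x": 0, "y": 0, "z": 0, "wx": 0, "wy": 0, "wz": 0, "fingers": -0.2}])

```text
clock: 10.15
tool_pos: [0.5865, 0.0576, 0.1935]
eef_rot: [1.0, 0.0, 0.001, 0.0]
contact_force: [0.4, 0.5, -1.7]
opening: 0.403
```

```bash
cat >> lib.py <<'E'
OFF=np.array([.0060,-.0035])
def tcaps(f):
    p,d,cm=look("top",f);v=p.max(2).astype(int);o=[]
    for c,a in blobs(v<70,40,200):
        X=plane(cm,c,.064)[0,:2]+OFF
        if .46<X[0]<.64 and -.37<X[1]<-.15:o.append(X.round(4))
    return o
E
python3 - <<'E'
from lib import *
s=get_state();print(s["tool_pos"],s["eef_rot"],s["clock"],s["contact_force"])
p,d,cm=look("wrist","w7")
f=np.load("pics/w7.npz")
for uv in [proj(cm,[.5875,.0575,.108])[0]]:
    u,v=uv.round().astype(int);print(u,v,d[v-3:v+4:3,u-3:u+4:3]);D=d[v,u];o,r=ray(cm,(u,v));print((o+r[0]*D).round(4))
for X in tcaps("t1"):print(X,go([*X,.13],0))
E
```

```text
[0.58647616 0.05760553 0.19351033] [9.99999611e-01 3.00805509e-04 7.85766911e-04 2.63070903e-04] 10.15 [ 0.38980559  0.50684239 -1.70063783]
318 247 [[0.24079394 0.24111685 0.23949555]
 [0.24127759 0.24180084 0.24098906]
 [0.24137855 0.24181083 0.24245785]]
[0.5876 0.057  0.1069]
[ 0.5939 -0.3164] {'x': np.float64(0.0125), 'y': np.float64(0.4673), 'z': np.float64(0.0757), 'wx': np.float64(0.0004), 'wy': np.float64(0.0018), 'wz': np.float64(0.0003)}
[ 0.5897 -0.2583] {'x': np.float64(0.0074), 'y': np.float64(0.3947), 'z': np.float64(0.0757), 'wx': np.float64(0.0004), 'wy': np.float64(0.0018), 'wz': np.float64(0.0003)}
[ 0.5167 -0.3227] {'x': np.float64(-0.084), 'y': np.float64(0.4751), 'z': np.float64(0.0763), 'wx': np.float64(0.0004), 'wy': np.float64(0.0018), 'wz': np.float64(0.0003)}
[ 0.512  -0.2641] {'x': np.float64(-0.0898), 'y': np.float64(0.4019), 'z': np.float64(0.0762), 'wx': np.float64(0.0004), 'wy': np.float64(0.0018), 'wz': np.float64(0.0003)}
[ 0.5072 -0.2058] {'x': np.float64(-0.0957), 'y': np.float64(0.329), 'z': np.float64(0.0761), 'wx': np.float64(0.0004), 'wy': np.float64(0.0018), 'wz': np.float64(0.0003)}
```

Emit:
apply_moves(series=[{"x": -0.015, "y": 0.05, "z": 0, "wx": 0, "wy": 0.002, "wz": 0, "fingers": -0.2}, {"x": -0.02, "y": 0.07, "z": 0, "wx": 0, "wy": 0, "wz": 0, "fingers": -0.2}, {"x": -0.02, "y": 0.07, "z": 0.01, "wx": 0, "wy": 0, "wz": 0, "fingers": -0.2}, {"x": -0.02, "y": 0.065, "z": 0.02, "wx": 0, "wy": 0, "wz": 0, "fingers": -0.2}, {"x": -0.012, "y": 0.04, "z": 0.02, "wx": 0, "wy": 0, "wz": 0, "fingers": -0.2}, {"x": -0.006, "y": 0.02, "z": 0.015, "wx": 0, "wy": 0, "wz": 0, "fingers": -0.2}, {"x": -0.002, "y": 0.005, "z": 0, "wx": 0, "wy": 0, "wz": 0, "fingers": -0.2}, {"x": 0, "y": 0, "z": 0, "wx": 0, "wy": 0, "wz": 0, "fingers": -0.2}])

```text
clock: 11.25
tool_pos: [0.4993, -0.2023, 0.1253]
eef_rot: [1.0, 0.002, -0.01, -0.002]
contact_force: [-0.4, 0.6, 0.6]
opening: 0.404
```

Run:
```python
from lib import *
s=get_state();print(s["tool_pos"],s["eef_rot"],s["clock"])
print(go([.5072,-.2058,.0365],0))
for o in caps("w8"):print(*o)
```

```text
[ 0.49928558 -0.20228436  0.1253073 ] [ 0.99994864  0.00247321 -0.0095422  -0.00235495] 11.25
{'x': np.float64(0.012), 'y': np.float64(0.005), 'z': np.float64(0.1108), 'wx': np.float64(-0.0015), 'wy': np.float64(0.0061), 'wz': np.float64(0.0016)}
[ 0.5052 -0.2056  0.062 ] 597 [327.5 261.3]
[ 0.519  -0.3013  0.062 ] 60 [344.5 385. ]
[ 0.514  -0.3151  0.062 ] 155 [337.3 400.7]
```

Emit:
apply_moves(series=[{"x": 0.006, "y": 0.003, "z": 0, "wx": -0.001, "wy": 0.006, "wz": 0.002, "fingers": -0.2}, {"x": 0.003, "y": 0.001, "z": 0, "wx": 0, "wy": 0, "wz": 0, "fingers": -0.2}, {"x": 0, "y": 0, "z": 0, "wx": 0, "wy": 0, "wz": 0, "fingers": -0.2}, {"x": 0, "y": 0, "z": 0.02, "wx": 0, "wy": 0, "wz": 0, "fingers": -0.2}, {"x": 0, "y": 0, "z": 0.01, "wx": 0, "wy": 0, "wz": 0, "fingers": -0.2}, {"x": 0, "y": 0, "z": 0, "wx": 0, "wy": 0, "wz": 0, "fingers": -0.2}])

```text
clock: 12.05
tool_pos: [0.509, -0.202, 0.1002]
eef_rot: [1.0, 0.002, 0.002, -0.001]
contact_force: [0.7, 0.4, -0.1]
opening: 0.4
```

Run:
```python
from lib import *
s=get_state();print(s["tool_pos"],s["eef_rot"],s["clock"])
print(go([.5065,-.2057,.0365],0))
```

```text
[ 0.50896577 -0.20199888  0.10017027] [ 0.99999597  0.00202748  0.00151279 -0.00129181] 12.05
{'x': np.float64(-0.0033), 'y': np.float64(0.0048), 'z': np.float64(0.0796), 'wx': np.float64(-0.0008), 'wy': np.float64(-0.001), 'wz': np.float64(0.0013)}
```

Emit:
apply_moves(series=[{"x": -0.003, "y": 0.005, "z": 0, "wx": -0.001, "wy": -0.001, "wz": 0.001, "fingers": -0.2}, {"x": 0, "y": 0, "z": 0.025, "wx": 0, "wy": 0, "wz": 0, "fingers": -0.2}, {"x": 0, "y": 0, "z": 0.03, "wx": 0, "wy": 0, "wz": 0, "fingers": -0.2}, {"x": 0, "y": 0, "z": 0.018, "wx": 0, "wy": 0, "wz": 0, "fingers": -0.2}, {"x": 0, "y": 0, "z": 0.003, "wx": 0, "wy": 0, "wz": 0, "fingers": -0.2}, {"x": 0, "y": 0, "z": 0, "wx": 0, "wy": 0, "wz": 0, "fingers": -0.2}])

```text
clock: 12.8
tool_pos: [0.5072, -0.2084, 0.0391]
eef_rot: [1.0, -0.001, 0.001, 0.002]
contact_force: [0.1, 0.5, 0.7]
opening: 0.398
```

Run:
```python
from lib import *
s=get_state();print(s["tool_pos"],s["eef_rot"],s["clock"])
print(go([.5065,-.2057,.0365],0))
```

```text
[ 0.50719142 -0.20842681  0.03907828] [ 9.99998011e-01 -5.04292013e-04  1.07959348e-03  1.59961046e-03] 12.8
{'x': np.float64(-0.0009), 'y': np.float64(-0.0034), 'z': np.float64(0.0032), 'wx': np.float64(0.001), 'wy': np.float64(-0.0007), 'wz': np.float64(-0.0003)}
```

Emit:
apply_moves(series=[{"x": -0.001, "y": -0.003, "z": 0.003, "wx": 0.001, "wy": -0.001, "wz": 0, "fingers": -0.2}, {"x": 0, "y": 0, "z": 0, "wx": 0, "wy": 0, "wz": 0, "fingers": -0.2}, {"x": 0, "y": 0, "z": 0, "wx": 0, "wy": 0, "wz": 0, "fingers": -1}, {"x": 0, "y": 0, "z": 0, "wx": 0, "wy": 0, "wz": 0, "fingers": -1}, {"x": 0, "y": 0, "z": 0, "wx": 0, "wy": 0, "wz": 0, "fingers": -1}, {"x": 0, "y": 0, "z": 0, "wx": 0, "wy": 0, "wz": 0, "fingers": -1}])

```text
clock: 13.55
tool_pos: [0.5071, -0.2062, 0.0382]
eef_rot: [1.0, -0.001, 0.001, 0.0]
contact_force: [0.3, -0.3, 0.1]
opening: 0.192
```

Emit:
apply_moves(series=[{"x": 0, "y": 0, "z": -0.03, "wx": 0, "wy": 0, "wz": 0, "fingers": -1}, {"x": 0, "y": 0, "z": -0.05, "wx": 0, "wy": 0, "wz": 0, "fingers": -1}, {"x": 0.001, "y": -0.03, "z": -0.04, "wx": 0, "wy": 0, "wz": 0, "fingers": -1}, {"x": 0.006, "y": -0.065, "z": -0.01, "wx": 0, "wy": 0, "wz": 0, "fingers": -1}, {"x": 0.006, "y": -0.07, "z": 0, "wx": 0, "wy": 0, "wz": 0, "fingers": -1}, {"x": 0.006, "y": -0.07, "z": 0, "wx": 0, "wy": 0, "wz": 0, "fingers": -1}, {"x": 0.004, "y": -0.045, "z": 0, "wx": 0, "wy": 0, "wz": 0, "fingers": -1}, {"x": 0.002, "y": -0.02, "z": 0, "wx": 0, "wy": 0, "wz": 0, "fingers": -1}])

```text
clock: 14.55
tool_pos: [0.5305, 0.0388, 0.1454]
eef_rot: [1.0, -0.003, 0.003, 0.0]
contact_force: [-0.7, -0.7, -0.0]
opening: 0.191
```

Emit:
apply_moves(series=[{"x": 0, "y": 0, "z": 0, "wx": 0, "wy": 0, "wz": 0, "fingers": -1}, {"x": 0, "y": 0, "z": 0, "wx": 0, "wy": 0, "wz": 0, "fingers": -1}])

```text
clock: 14.8
tool_pos: [0.5304, 0.0396, 0.1454]
eef_rot: [1.0, -0.002, 0.003, 0.0]
contact_force: [0.4, -0.7, -0.2]
opening: 0.189
```

```bash
cat >> lib.py <<'E'
def wheel(f):
    """wheel hub and sleeve pixels from the wrist picture"""
    p,d,cm=look("wrist",f);g=p.max(2).astype(int)
    u,v=proj(cm,[*(C-[.0009,0]),.058])[0].round().astype(int);m=np.zeros(g.shape,bool)
    y0,x0=max(v-38,0),max(u-38,0);m[y0:v+38,x0:u+38]=g[y0:v+38,x0:u+38]<95
    for c,a in blobs(m,400):print("hub",plane(cm,c,.057)[0]+[.0009,0,0],a)
    for k in range(6):
        pass
    return p,d,cm
E
python3 - <<'E'
from lib import *
s=get_state();print(s["tool_pos"],s["eef_rot"],s["clock"],s["opening"])
p,d,cm=wheel("w9")
print(go([*clip(228.6),.15],0))
q=proj(cm,[[*(clip(a)-[.0009,0]),.061] for a in range(48,360,60)]).round(1);print(q)
cv2.imwrite("pics/w9c.png",cv2.resize(p[60:370,150:480,::-1],None,fx=1.8,fy=1.8))
E
```

```text
[0.53043739 0.03959306 0.14539037] [ 9.99993039e-01 -1.95667406e-03  3.14666033e-03  4.38897228e-04] 14.8 0.18932534336576587
hub [0.56806593 0.10969641 0.057     ] 1046
{'x': np.float64(-0.0018), 'y': np.float64(-0.0368), 'z': np.float64(-0.0058), 'wx': np.float64(0.0002), 'wy': np.float64(-0.002), 'wz': np.float64(-0.0014)}
[[434.1  69.8]
 [344.6  48.7]
 [284.  122.5]
 [312.  206. ]
 [392.2 222.5]
 [453.2 159.7]]
```

View pics/w9c.png

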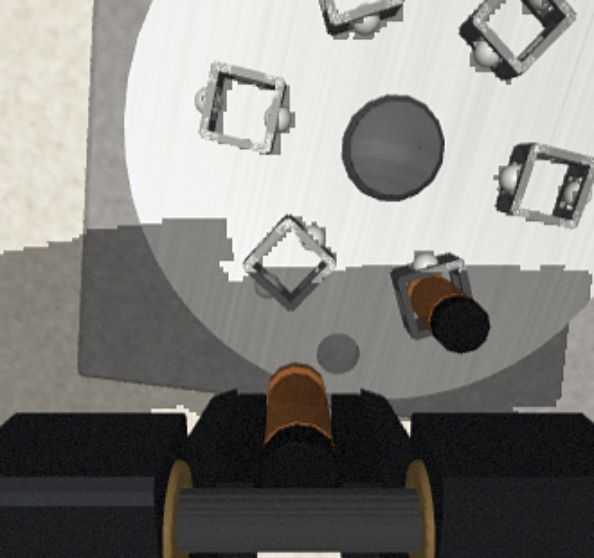

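Emit:
apply_moves(series=[{"x": -0.001, "y": -0.02, "z": 0, "wx": 0, "wy": -0.002, "wz": -0.001, "fingers": -1}, {"x": 0, "y": -0.012, "z": 0, "wx": 0, "wy": 0, "wz": 0, "fingers": -1}, {"x": 0, "y": -0.003, "z": 0.01, "wx": 0, "wy": 0, "wz": 0, "fingers": -1}, {"x": 0, "y": 0, "z": 0.015, "wx": 0, "wy": 0, "wz": 0, "fingers": -1}, {"x": 0, "y": 0, "z": 0.01, "wx": 0, "wy": 0, "wz": 0, "fingers": -1}, {"x": 0, "y": 0, "z": 0, "wx": 0, "wy": 0, "wz": 0, "fingers": -1}])

```text
clock: 15.6
tool_pos: [0.5292, 0.0668, 0.1148]
eef_rot: [1.0, -0.002, -0.001, 0.001]
contact_force: [0.6, 0.4, -0.8]
opening: 0.194
```

Run:
```python
from lib import *
s=get_state();print(s["tool_pos"],s["eef_rot"],s["clock"],s["opening"])
print(go([*clip(228.6),.15],0))
```

```text
[0.52919428 0.06683124 0.11475471] [ 9.99996380e-01 -2.32256645e-03 -9.49071751e-04  9.71593461e-04] 15.6 0.19428849137683676
{'x': np.float64(-0.0002), 'y': np.float64(-0.0026), 'z': np.float64(-0.0441), 'wx': np.float64(0.0006), 'wy': np.float64(0.0006), 'wz': np.float64(-0.0015)}
```

Emit:
apply_moves(series=[{"x": 0, "y": -0.0025, "z": 0.003, "wx": 0, "wy": 0, "wz": -0.001, "fingers": -1}, {"x": 0, "y": 0, "z": 0.008, "wx": 0, "wy": 0, "wz": 0, "fingers": -1}, {"x": 0, "y": 0, "z": 0.008, "wx": 0, "wy": 0, "wz": 0, "fingers": -1}, {"x": 0, "y": 0, "z": 0.006, "wx": 0, "wy": 0, "wz": 0, "fingers": -1}])

```text
clock: 16.1
tool_pos: [0.5297, 0.0686, 0.094]
eef_rot: [1.0, -0.001, -0.0, 0.001]
contact_force: [-1.1, 0.8, -0.1]
opening: 0.19
```

Emit:
apply_moves(series=[{"x": 0, "y": 0, "z": 0.006, "wx": 0, "wy": 0, "wz": 0, "fingers": -1}, {"x": 0, "y": 0, "z": 0.006, "wx": 0, "wy": 0, "wz": 0, "fingers": -1}, {"x": 0, "y": 0, "z": 0.004, "wx": 0, "wy": 0, "wz": 0, "fingers": -1}])

```text
clock: 16.48
tool_pos: [0.531, 0.0681, 0.0817]
eef_rot: [1.0, -0.001, 0.001, 0.001]
contact_force: [-3.1, -1.4, 31.9]
opening: 0.193
```

Emit:
apply_moves(series=[{"x": 0, "y": 0, "z": -0.002, "wx": 0, "wy": 0, "wz": 0, "fingers": -1}, {"x": 0, "y": 0, "z": 0, "wx": 0, "wy": 0, "wz": 0, "fingers": -0.2}, {"x": 0, "y": 0, "z": 0, "wx": 0, "wy": 0, "wz": 0, "fingers": -0.2}, {"x": 0, "y": 0, "z": 0, "wx": 0, "wy": 0, "wz": 0, "fingers": -0.2}, {"x": 0, "y": 0, "z": -0.03, "wx": 0, "wy": 0, "wz": 0, "fingers": -0.2}, {"x": 0, "y": 0, "z": -0.05, "wx": 0, "wy": 0, "wz": 0, "fingers": -0.2}, {"x": 0, "y": 0, "z": -0.05, "wx": 0, "wy": 0, "wz": 0, "fingers": -0.2}])

```text
clock: 17.35
tool_pos: [0.5283, 0.0684, 0.1861]
eef_rot: [1.0, -0.001, -0.003, 0.001]
contact_force: [-0.0, 0.5, -0.8]
opening: 0.403
```

Run:
```python
from lib import *
s=get_state();print(s["tool_pos"])
print(*tcaps("t2"))
```

```text
[0.52827223 0.06836922 0.18606522]
[ 0.608  -0.3069] [ 0.604  -0.2482] [ 0.5301 -0.3126] [ 0.5257 -0.2538]
```

Emit:
apply_moves(series=[{"x": 0.007, "y": 0.04, "z": -0.01, "wx": 0, "wy": 0, "wz": 0, "fingers": -0.2}, {"x": 0.013, "y": 0.07, "z": 0, "wx": 0, "wy": 0, "wz": 0, "fingers": -0.2}, {"x": 0.013, "y": 0.07, "z": 0, "wx": 0, "wy": 0, "wz": 0, "fingers": -0.2}, {"x": 0.013, "y": 0.07, "z": 0.01, "wx": 0, "wy": 0, "wz": 0, "fingers": -0.2}, {"x": 0.013, "y": 0.07, "z": 0.02, "wx": 0, "wy": 0, "wz": 0, "fingers": -0.2}, {"x": 0.009, "y": 0.045, "z": 0.02, "wx": 0, "wy": 0, "wz": 0, "fingers": -0.2}, {"x": 0.005, "y": 0.02, "z": 0.01, "wx": 0, "wy": 0, "wz": 0, "fingers": -0.2}, {"x": 0, "y": 0.005, "z": 0, "wx": 0, "wy": 0, "wz": 0, "fingers": -0.2}])

```text
clock: 18.4
tool_pos: [0.5935, -0.2484, 0.1497]
eef_rot: [1.0, 0.003, 0.003, -0.001]
contact_force: [-0.6, 0.5, 0.0]
opening: 0.401
```

Emit:
apply_moves(series=[{"x": 0, "y": 0, "z": 0, "wx": 0, "wy": 0, "wz": 0, "fingers": -0.2}, {"x": 0, "y": 0, "z": 0, "wx": 0, "wy": 0, "wz": 0, "fingers": -0.2}])

```text
clock: 18.65
tool_pos: [0.5941, -0.2447, 0.1505]
eef_rot: [1.0, 0.004, 0.003, -0.002]
contact_force: [0.2, 0.1, 0.6]
opening: 0.401
```

Run:
```python
from lib import *
s=get_state();print(s["tool_pos"],s["eef_rot"],s["clock"],s["opening"])
print(go([.5897,-.2583,.0365],0))
for o in caps("w10"):print(*o)
```

```text
[ 0.59413084 -0.24468811  0.15052221] [ 0.99998187  0.00441996  0.00348363 -0.00214066] 18.65 0.40081998345683345
{'x': np.float64(-0.0067), 'y': np.float64(0.0176), 'z': np.float64(0.1424), 'wx': np.float64(-0.0014), 'wy': np.float64(-0.0022), 'wz': np.float64(0.0028)}
[ 0.5279 -0.2527  0.062 ] 612 [226.1 256. ]
[ 0.6659 -0.2504  0.062 ] 396 [412.7 254.1]
[ 0.6041 -0.2488  0.062 ] 488 [329.3 251.6]
```

Emit:
apply_moves(series=[{"x": 0.007, "y": 0.003, "z": 0.01, "wx": -0.001, "wy": -0.002, "wz": 0.003, "fingers": -0.2}, {"x": 0.004, "y": 0.001, "z": 0.02, "wx": 0, "wy": 0, "wz": 0, "fingers": -0.2}, {"x": 0, "y": 0, "z": 0.025, "wx": 0, "wy": 0, "wz": 0, "fingers": -0.2}, {"x": 0, "y": 0, "z": 0.01, "wx": 0, "wy": 0, "wz": 0, "fingers": -0.2}, {"x": 0, "y": 0, "z": 0, "wx": 0, "wy": 0, "wz": 0, "fingers": -0.2}])

```text
clock: 19.32
tool_pos: [0.6048, -0.2449, 0.0949]
eef_rot: [1.0, 0.001, 0.0, -0.001]
contact_force: [0.5, 0.4, 0.2]
opening: 0.401
```

Run:
```python
from lib import *
s=get_state();print(s["tool_pos"],s["eef_rot"],s["clock"],s["opening"])
print(go([.605,-.2486,.0375],0))
```

```text
[ 0.60480453 -0.24488326  0.09491847] [ 9.99998411e-01  1.35468887e-03  1.61637053e-04 -1.14743919e-03] 19.325 0.4010390466814075
{'x': np.float64(0.0002), 'y': np.float64(0.0048), 'z': np.float64(0.0718), 'wx': np.float64(-0.0007), 'wy': np.float64(-0.0001), 'wz': np.float64(0.0009)}
```

Emit:
apply_moves(series=[{"x": 0, "y": 0.004, "z": 0.01, "wx": -0.001, "wy": 0, "wz": 0.001, "fingers": -0.2}, {"x": 0, "y": 0, "z": 0.025, "wx": 0, "wy": 0, "wz": 0, "fingers": -0.2}, {"x": 0, "y": 0, "z": 0.025, "wx": 0, "wy": 0, "wz": 0, "fingers": -0.2}, {"x": 0, "y": 0, "z": 0.009, "wx": 0, "wy": 0, "wz": 0, "fingers": -0.2}, {"x": 0, "y": 0, "z": 0, "wx": 0, "wy": 0, "wz": 0, "fingers": -0.2}, {"x": 0, "y": 0, "z": 0, "wx": 0, "wy": 0, "wz": 0, "fingers": -0.2}])

```text
clock: 20.08
tool_pos: [0.6051, -0.2487, 0.036]
eef_rot: [1.0, -0.001, 0.0, 0.001]
contact_force: [0.2, -0.4, -0.2]
opening: 0.4
```

Emit:
apply_moves(series=[{"x": 0, "y": 0, "z": 0, "wx": 0, "wy": 0, "wz": 0, "fingers": -1}, {"x": 0, "y": 0, "z": 0, "wx": 0, "wy": 0, "wz": 0, "fingers": -1}, {"x": 0, "y": 0, "z": 0, "wx": 0, "wy": 0, "wz": 0, "fingers": -1}, {"x": 0, "y": 0, "z": 0, "wx": 0, "wy": 0, "wz": 0, "fingers": -1}])

```text
clock: 20.58
tool_pos: [0.6061, -0.2491, 0.0376]
eef_rot: [1.0, -0.0, 0.002, 0.001]
contact_force: [-0.3, -0.3, -0.1]
opening: 0.2
```

Emit:
apply_moves(series=[{"x": 0, "y": 0, "z": -0.03, "wx": 0, "wy": 0, "wz": 0, "fingers": -1}, {"x": 0, "y": 0, "z": -0.05, "wx": 0, "wy": 0, "wz": 0, "fingers": -1}, {"x": 0.001, "y": -0.04, "z": -0.05, "wx": 0, "wy": 0, "wz": 0, "fingers": -1}, {"x": 0.004, "y": -0.065, "z": -0.01, "wx": 0, "wy": 0, "wz": 0, "fingers": -1}, {"x": 0.005, "y": -0.07, "z": 0, "wx": 0, "wy": 0, "wz": 0, "fingers": -1}, {"x": 0.005, "y": -0.07, "z": 0, "wx": 0, "wy": 0, "wz": 0, "fingers": -1}, {"x": 0.005, "y": -0.07, "z": 0, "wx": 0, "wy": 0, "wz": 0, "fingers": -1}, {"x": 0.003, "y": -0.055, "z": 0, "wx": 0, "wy": 0, "wz": 0, "fingers": -1}])

```text
clock: 21.58
tool_pos: [0.6271, 0.0491, 0.1531]
eef_rot: [1.0, -0.006, 0.004, 0.003]
contact_force: [0.2, -0.4, -1.0]
opening: 0.193
```

Emit:
apply_moves(series=[{"x": 0, "y": -0.03, "z": 0, "wx": 0, "wy": 0, "wz": 0, "fingers": -1}, {"x": 0, "y": -0.01, "z": 0, "wx": 0, "wy": 0, "wz": 0, "fingers": -1}, {"x": 0, "y": 0, "z": 0, "wx": 0, "wy": 0, "wz": 0, "fingers": -1}, {"x": 0, "y": 0, "z": 0, "wx": 0, "wy": 0, "wz": 0, "fingers": -1}])

```text
clock: 22.08
tool_pos: [0.627, 0.0854, 0.1529]
eef_rot: [1.0, -0.003, 0.004, 0.002]
contact_force: [0.3, -0.2, -0.3]
opening: 0.188
```

```bash
cat >> lib.py <<'E'
def sleeves(cm,p,angs):
    """angle of the wheel from the hole/peg-free clips: refine each clip by contour of non-plate pixels"""
    g=p.max(2);print("px",{a:proj(cm,[*(clip(a)-[.0009,0]),.061])[0].round(0) for a in angs})
def peg_hole(f):
    """wheel angle from the top picture: dark hole blob about the hub"""
    p,d,cm=look("top",f);g=p.max(2).astype(np.int32)
    cv2.imwrite(f"pics/{f}c.png",cv2.resize(p[190:305,180:300,::-1],None,fx=5,fy=5,interpolation=cv2.INTER_CUBIC))
E
python3 - <<'E'
from lib import *
s=get_state();print(s["tool_pos"],s["eef_rot"],s["clock"],s["opening"])
print(go([*clip(348.6),.15],0))
p,d,cm=look("wrist","w11")
sleeves(cm,p,[48.6,108.6,168.6,228.6,288.6,348.6])
cv2.imwrite("pics/w11c.png",cv2.resize(p[60:370,150:480,::-1],None,fx=1.8,fy=1.8))
E
```

```text
[0.62701728 0.08538447 0.15286801] [ 0.9999854  -0.0030868   0.00394594  0.00202385] 22.075 0.18777316493994026
{'x': np.float64(-0.0035), 'y': np.float64(-0.0196), 'z': np.float64(0.0035), 'wx': np.float64(0.0013), 'wy': np.float64(-0.0025), 'wz': np.float64(-0.002)}
px {48.6: array([283., 145.]), 108.6: array([198., 128.]), 168.6: array([150., 193.]), 228.6: array([185., 266.]), 288.6: array([261., 279.]), 348.6: array([311., 223.])}
```

View pics/w11c.png

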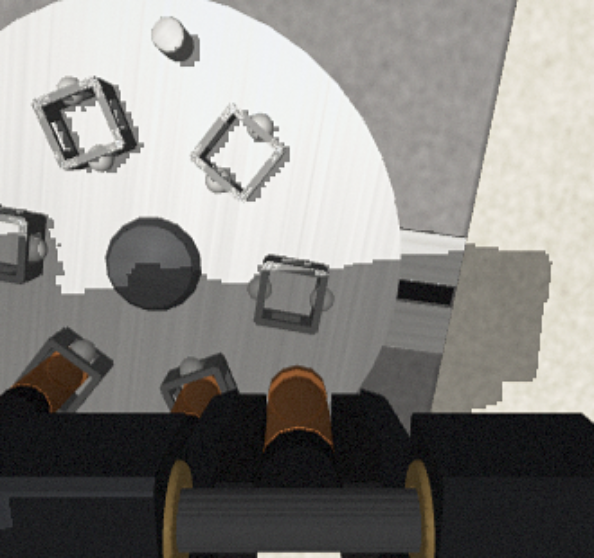

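Emit:
apply_moves(series=[{"x": -0.003, "y": -0.012, "z": 0, "wx": 0.001, "wy": -0.003, "wz": -0.002, "fingers": -1}, {"x": 0, "y": -0.005, "z": 0.01, "wx": 0, "wy": 0, "wz": 0, "fingers": -1}, {"x": 0, "y": 0, "z": 0.02, "wx": 0, "wy": 0, "wz": 0, "fingers": -1}, {"x": 0, "y": 0, "z": 0.015, "wx": 0, "wy": 0, "wz": 0, "fingers": -1}, {"x": 0, "y": 0, "z": 0, "wx": 0, "wy": 0, "wz": 0, "fingers": -1}, {"x": 0, "y": 0, "z": 0, "wx": 0, "wy": 0, "wz": 0, "fingers": -1}])

```text
clock: 22.88
tool_pos: [0.6239, 0.0968, 0.1131]
eef_rot: [1.0, -0.002, -0.002, 0.001]
contact_force: [-0.2, 0.2, 0.5]
opening: 0.192
```

Run:
```python
from lib import *
s=get_state();print(s["tool_pos"],s["eef_rot"],s["clock"],s["opening"])
print(go([*clip(348.4),.094],0))
```

```text
[0.62392324 0.09677    0.11313243] [ 0.99999552 -0.0017407  -0.00215817  0.00112513] 22.875 0.19216485971532124
{'x': np.float64(0.0006), 'y': np.float64(-0.0051), 'z': np.float64(0.0239), 'wx': np.float64(0.0007), 'wy': np.float64(0.0014), 'wz': np.float64(-0.0011)}
```

Emit:
apply_moves(series=[{"x": 0.0005, "y": -0.004, "z": 0.002, "wx": 0.001, "wy": 0.001, "wz": -0.001, "fingers": -1}, {"x": 0, "y": 0, "z": 0.006, "wx": 0, "wy": 0, "wz": 0, "fingers": -1}, {"x": 0, "y": 0, "z": 0.007, "wx": 0, "wy": 0, "wz": 0, "fingers": -1}, {"x": 0, "y": 0, "z": 0.007, "wx": 0, "wy": 0, "wz": 0, "fingers": -1}])

```text
clock: 23.38
tool_pos: [0.6254, 0.1005, 0.0958]
eef_rot: [1.0, -0.0, 0.001, -0.001]
contact_force: [0.4, -0.4, -0.2]
opening: 0.191
```

Emit:
apply_moves(series=[{"x": 0, "y": 0, "z": 0.006, "wx": 0, "wy": 0, "wz": 0, "fingers": -1}, {"x": 0, "y": 0, "z": 0.006, "wx": 0, "wy": 0, "wz": 0, "fingers": -1}, {"x": 0, "y": 0, "z": 0.004, "wx": 0, "wy": 0, "wz": 0, "fingers": -1}])

```text
clock: 23.75
tool_pos: [0.6246, 0.1006, 0.0822]
eef_rot: [1.0, -0.0, -0.0, -0.001]
contact_force: [-0.8, 0.1, -0.8]
opening: 0.193
```

Emit:
apply_moves(series=[{"x": 0, "y": 0, "z": 0.003, "wx": 0, "wy": 0, "wz": 0, "fingers": -1}, {"x": 0, "y": 0, "z": 0.003, "wx": 0, "wy": 0, "wz": 0, "fingers": -1}])

```text
clock: 24.0
tool_pos: [0.6254, 0.1011, 0.0806]
eef_rot: [1.0, -0.0, 0.001, -0.002]
contact_force: [-7.1, 0.8, 25.7]
opening: 0.193
```

Emit:
apply_moves(series=[{"x": 0, "y": 0, "z": -0.002, "wx": 0, "wy": 0, "wz": 0, "fingers": -1}, {"x": 0, "y": 0, "z": 0, "wx": 0, "wy": 0, "wz": 0, "fingers": -0.2}, {"x": 0, "y": 0, "z": 0, "wx": 0, "wy": 0, "wz": 0, "fingers": -0.2}, {"x": 0, "y": 0, "z": 0, "wx": 0, "wy": 0, "wz": 0, "fingers": -0.2}, {"x": 0, "y": 0, "z": -0.03, "wx": 0, "wy": 0, "wz": 0, "fingers": -0.2}, {"x": 0, "y": 0, "z": -0.05, "wx": 0, "wy": 0, "wz": 0, "fingers": -0.2}, {"x": 0, "y": 0, "z": -0.05, "wx": 0, "wy": 0, "wz": 0, "fingers": -0.2}])

```text
clock: 24.88
tool_pos: [0.6233, 0.1002, 0.1843]
eef_rot: [1.0, -0.0, -0.003, -0.001]
contact_force: [-0.0, -0.3, -1.3]
opening: 0.402
```

Emit:
apply_moves(series=[{"x": -0.014, "y": 0.05, "z": -0.01, "wx": 0, "wy": 0, "wz": 0, "fingers": -0.2}, {"x": -0.02, "y": 0.07, "z": 0, "wx": 0, "wy": 0, "wz": 0, "fingers": -0.2}, {"x": -0.02, "y": 0.07, "z": 0, "wx": 0, "wy": 0, "wz": 0, "fingers": -0.2}, {"x": -0.02, "y": 0.07, "z": 0.01, "wx": 0, "wy": 0, "wz": 0, "fingers": -0.2}, {"x": -0.02, "y": 0.07, "z": 0.02, "wx": 0, "wy": 0, "wz": 0, "fingers": -0.2}, {"x": -0.015, "y": 0.06, "z": 0.02, "wx": 0, "wy": 0, "wz": 0, "fingers": -0.2}, {"x": -0.009, "y": 0.035, "z": 0.01, "wx": 0, "wy": 0, "wz": 0, "fingers": -0.2}, {"x": -0.003, "y": 0.012, "z": 0, "wx": 0, "wy": 0, "wz": 0, "fingers": -0.2}])

```text
clock: 25.88
tool_pos: [0.5298, -0.2587, 0.1449]
eef_rot: [1.0, 0.002, 0.004, -0.001]
contact_force: [-0.2, 0.7, 0.1]
opening: 0.402
```

Emit:
apply_moves(series=[{"x": 0, "y": 0, "z": 0, "wx": 0, "wy": 0, "wz": 0, "fingers": -0.2}, {"x": 0, "y": 0, "z": 0, "wx": 0, "wy": 0, "wz": 0, "fingers": -0.2}])

```text
clock: 26.12
tool_pos: [0.5309, -0.2568, 0.1454]
eef_rot: [1.0, 0.002, 0.004, -0.001]
contact_force: [0.4, 0.2, 0.3]
opening: 0.401
```

Run:
```python
from lib import *
s=get_state();print(s["tool_pos"],s["eef_rot"],s["clock"],s["opening"])
for o in caps("w12"):print(*o,go([o[0][0]+.0009,o[0][1],.0375],0,s))
```

```text
[ 0.53093618 -0.25680437  0.1453901 ] [ 0.99998676  0.00246685  0.00428798 -0.00141688] 26.125 0.4005374793533283
[ 0.6533 -0.2514  0.062 ] 458 [486.  240.9] {'x': np.float64(0.1529), 'y': np.float64(-0.0056), 'z': np.float64(0.1362), 'wx': np.float64(-0.0009), 'wy': np.float64(-0.0027), 'wz': np.float64(0.0016)}
[ 0.5241 -0.2542  0.062 ] 538 [306.2 244.4] {'x': np.float64(-0.0086), 'y': np.float64(-0.0029), 'z': np.float64(0.1348), 'wx': np.float64(-0.0009), 'wy': np.float64(-0.0027), 'wz': np.float64(0.0016)}
```

Emit:
apply_moves(series=[{"x": -0.005, "y": -0.003, "z": 0.01, "wx": -0.001, "wy": -0.003, "wz": 0.002, "fingers": -0.2}, {"x": -0.002, "y": 0, "z": 0.02, "wx": 0, "wy": 0, "wz": 0, "fingers": -0.2}, {"x": 0, "y": 0, "z": 0.025, "wx": 0, "wy": 0, "wz": 0, "fingers": -0.2}, {"x": 0, "y": 0, "z": 0.01, "wx": 0, "wy": 0, "wz": 0, "fingers": -0.2}, {"x": 0, "y": 0, "z": 0, "wx": 0, "wy": 0, "wz": 0, "fingers": -0.2}])

```text
clock: 26.8
tool_pos: [0.526, -0.2496, 0.0897]
eef_rot: [1.0, 0.002, -0.001, -0.001]
contact_force: [0.2, 0.3, 0.3]
opening: 0.402
```

Run:
```python
from lib import *
s=get_state();print(s["tool_pos"],s["eef_rot"],s["clock"],s["opening"])
print(go([.525,-.2542,.0375],0))
```

```text
[ 0.52598866 -0.24964771  0.08965352] [ 9.99996342e-01  2.35713161e-03 -1.05120581e-03 -8.09745683e-04] 26.8 0.401929174082874
{'x': np.float64(-0.0011), 'y': np.float64(0.0058), 'z': np.float64(0.0652), 'wx': np.float64(-0.0005), 'wy': np.float64(0.0007), 'wz': np.float64(0.0015)}
```

Emit:
apply_moves(series=[{"x": -0.001, "y": 0.005, "z": 0.005, "wx": 0, "wy": 0.001, "wz": 0.001, "fingers": -0.2}, {"x": 0, "y": 0, "z": 0.025, "wx": 0, "wy": 0, "wz": 0, "fingers": -0.2}, {"x": 0, "y": 0, "z": 0.025, "wx": 0, "wy": 0, "wz": 0, "fingers": -0.2}, {"x": 0, "y": 0, "z": 0.008, "wx": 0, "wy": 0, "wz": 0, "fingers": -0.2}, {"x": 0, "y": 0, "z": 0, "wx": 0, "wy": 0, "wz": 0, "fingers": -0.2}, {"x": 0, "y": 0, "z": 0, "wx": 0, "wy": 0, "wz": 0, "fingers": -0.2}])

```text
clock: 27.55
tool_pos: [0.5272, -0.2568, 0.0407]
eef_rot: [1.0, -0.0, 0.004, 0.001]
contact_force: [0.4, 0.2, 0.0]
opening: 0.403
```

Emit:
apply_moves(series=[{"x": 0, "y": 0, "z": 0, "wx": 0, "wy": 0, "wz": 0, "fingers": -1}, {"x": 0, "y": 0, "z": 0, "wx": 0, "wy": 0, "wz": 0, "fingers": -1}, {"x": 0, "y": 0, "z": 0, "wx": 0, "wy": 0, "wz": 0, "fingers": -1}, {"x": 0, "y": 0, "z": 0, "wx": 0, "wy": 0, "wz": 0, "fingers": -1}])

```text
clock: 28.05
tool_pos: [0.5275, -0.2571, 0.042]
eef_rot: [1.0, -0.0, 0.004, 0.001]
contact_force: [0.2, -0.4, -0.3]
opening: 0.195
```

Emit:
apply_moves(series=[{"x": 0, "y": 0, "z": -0.03, "wx": 0, "wy": 0, "wz": 0, "fingers": -1}, {"x": 0, "y": 0, "z": -0.05, "wx": 0, "wy": 0, "wz": 0, "fingers": -1}, {"x": 0, "y": -0.04, "z": -0.055, "wx": 0, "wy": 0, "wz": 0, "fingers": -1}, {"x": -0.004, "y": -0.065, "z": -0.018, "wx": 0, "wy": 0, "wz": 0, "fingers": -1}, {"x": -0.004, "y": -0.07, "z": 0, "wx": 0, "wy": 0, "wz": 0, "fingers": -1}, {"x": -0.004, "y": -0.07, "z": 0, "wx": 0, "wy": 0, "wz": 0, "fingers": -1}, {"x": -0.004, "y": -0.07, "z": 0, "wx": 0, "wy": 0, "wz": 0, "fingers": -1}, {"x": -0.002, "y": -0.07, "z": 0, "wx": 0, "wy": 0, "wz": 0, "fingers": -1}])

```text
clock: 29.05
tool_pos: [0.5165, 0.0542, 0.1678]
eef_rot: [1.0, -0.006, 0.009, 0.003]
contact_force: [0.2, -1.2, -0.5]
opening: 0.193
```

Emit:
apply_moves(series=[{"x": 0, "y": -0.045, "z": 0, "wx": 0, "wy": 0, "wz": 0, "fingers": -1}, {"x": 0, "y": -0.02, "z": 0, "wx": 0, "wy": 0, "wz": 0, "fingers": -1}, {"x": 0, "y": 0, "z": 0, "wx": 0, "wy": 0, "wz": 0, "fingers": -1}, {"x": 0, "y": 0, "z": 0, "wx": 0, "wy": 0, "wz": 0, "fingers": -1}])

```text
clock: 29.55
tool_pos: [0.5165, 0.1142, 0.1677]
eef_rot: [1.0, -0.001, 0.009, 0.001]
contact_force: [0.3, -0.1, -0.8]
opening: 0.192
```

Run:
```python
from lib import *
s=get_state();print(s["tool_pos"],s["eef_rot"],s["clock"],s["opening"])
print(go([*clip(168.4),.15],0))
p,d,cm=look("wrist","w13")
# wheel angle check from peg: bright blob near the expected peg pixel
for a in (78.6,):
    u,v=proj(cm,[*(clip(a,.085)-[.0009,0]),.074])[0];print("peg exp",u,v)
    u,v=int(u),int(v);
    if 30<v<440 and 30<u<610: cv2.imwrite("pics/pegc.png",cv2.resize(p[max(v-30,0):v+30,u-30:u+30,::-1],None,fx=5,fy=5))
sleeves(cm,p,[168.4,108.4,48.4])
```

```text
[0.51651581 0.11415481 0.16766939] [ 9.99954170e-01 -5.93106132e-04  9.49105215e-03  1.10692285e-03] 29.55 0.19227501444186268
{'x': np.float64(-0.0077), 'y': np.float64(-0.0125), 'z': np.float64(0.0219), 'wx': np.float64(0.0007), 'wy': np.float64(-0.006), 'wz': np.float64(-0.0004)}
peg exp 411.2951572288207 128.3859086057252
px {168.4: array([305., 227.]), 108.4: array([356., 169.]), 48.4: array([431., 185.])}
```

```bash
cat >> lib.py <<'E'
def pegang(f):
    """wheel's peg direction (deg) from a stored wrist picture, by Hough circle near the peg"""
    F=np.load(f"pics/{f}.npz");p=F["p"];best=None
    u,v=proj(F,[*(clip(78.6,.085)-[.0009,0]),.074])[0].astype(int)
    y0,x0=max(v-25,0),max(u-25,0)
    g=cv2.cvtColor(p[y0:v+25,x0:u+25],cv2.COLOR_RGB2GRAY);g=cv2.resize(g,None,fx=4,fy=4,interpolation=cv2.INTER_CUBIC)
    c=cv2.HoughCircles(g,cv2.HOUGH_GRADIENT,1,30,param1=80,param2=12,minRadius=22,maxRadius=46)
    if c is None:return
    for q in c[0][:3]:
        X=plane(F,(q[0]/4+x0,q[1]/4+y0),.074)[0,:2]+[.0009,0]-C
        print("peg",q/4,np.hypot(*X).round(4),np.degrees(np.arctan2(X[1],X[0])).round(2))
E
python3 -c "
from lib import *
pegang('w11');pegang('w13')"
```

```text
peg [24.625 27.125  9.1  ] 0.0842 79.1
peg [29.875 33.375  9.7  ] 0.0813 76.54
peg [39.625 21.125  5.7  ] 0.0896 73.58
peg [28.125 27.375  8.225] 0.0842 77.05
peg [20.375 29.125  8.225] 0.082 80.47
```

Emit:
apply_moves(series=[{"x": 0, "y": -0.005, "z": 0, "wx": 0.001, "wy": -0.006, "wz": 0, "fingers": -1}, {"x": -0.003, "y": -0.003, "z": 0.01, "wx": 0, "wy": 0, "wz": 0, "fingers": -1}, {"x": -0.002, "y": 0, "z": 0.02, "wx": 0, "wy": 0, "wz": 0, "fingers": -1}, {"x": 0, "y": 0, "z": 0.02, "wx": 0, "wy": 0, "wz": 0, "fingers": -1}, {"x": 0, "y": 0, "z": 0.005, "wx": 0, "wy": 0, "wz": 0, "fingers": -1}, {"x": 0, "y": 0, "z": 0, "wx": 0, "wy": 0, "wz": 0, "fingers": -1}])

```text
clock: 30.35
tool_pos: [0.5125, 0.1174, 0.1214]
eef_rot: [1.0, -0.004, -0.001, -0.0]
contact_force: [-0.4, 0.7, -0.1]
opening: 0.192
```

Run:
```python
from lib import *
s=get_state();print(s["tool_pos"],s["eef_rot"],s["clock"],s["opening"])
print(go([.5107,.1213,.098],0))
```

```text
[0.51246376 0.11735549 0.12139035] [ 9.99991967e-01 -3.90389686e-03 -9.04089329e-04 -9.18711295e-05] 30.35 0.1924482104424517
{'x': np.float64(-0.0022), 'y': np.float64(-0.0049), 'z': np.float64(0.0292), 'wx': np.float64(-0.0001), 'wy': np.float64(0.0006), 'wz': np.float64(-0.0025)}
```

Emit:
apply_moves(series=[{"x": -0.002, "y": -0.004, "z": 0.003, "wx": 0, "wy": 0.001, "wz": -0.002, "fingers": -1}, {"x": 0, "y": 0, "z": 0.005, "wx": 0, "wy": 0, "wz": 0, "fingers": -1}, {"x": 0, "y": 0, "z": 0, "wx": 0, "wy": 0, "wz": 0, "fingers": -1}])

```text
clock: 30.72
tool_pos: [0.5113, 0.121, 0.1155]
eef_rot: [1.0, -0.001, 0.002, -0.0]
contact_force: [-0.1, -0.2, -1.0]
opening: 0.194
```

Run:
```python
from lib import *
s=get_state();print(s["tool_pos"],s["eef_rot"],s["clock"],s["opening"])
p,d,cm=look("wrist","w14")
sleeves(cm,p,[168.4])
cv2.imwrite("pics/w14c.png",cv2.resize(p[100:370,180:460,::-1],None,fx=1.8,fy=1.8))
print(go([.5107,.1213,.098],0))
```

```text
[0.51131723 0.12097742 0.11549451] [ 9.99998488e-01 -5.51666658e-04  1.61236531e-03 -3.45501568e-04] 30.725 0.19398804293175387
px {168.4: array([314., 256.])}
{'x': np.float64(-0.001), 'y': np.float64(-0.0003), 'z': np.float64(0.022), 'wx': np.float64(-0.0003), 'wy': np.float64(-0.0011), 'wz': np.float64(-0.0003)}
```

View pics/w14c.png

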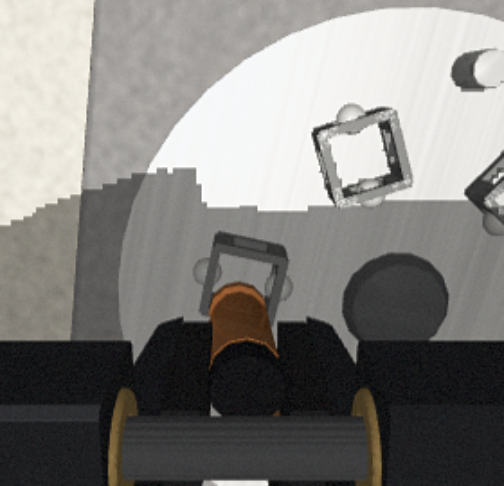

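Emit:
apply_moves(series=[{"x": 0.0015, "y": 0, "z": 0.004, "wx": 0, "wy": -0.001, "wz": 0, "fingers": -1}, {"x": 0, "y": 0, "z": 0.006, "wx": 0, "wy": 0, "wz": 0, "fingers": -1}, {"x": 0, "y": 0, "z": 0.006, "wx": 0, "wy": 0, "wz": 0, "fingers": -1}, {"x": 0, "y": 0, "z": 0.004, "wx": 0, "wy": 0, "wz": 0, "fingers": -1}])

```text
clock: 31.28
tool_pos: [0.5132, 0.1211, 0.0989]
eef_rot: [1.0, -0.001, 0.001, -0.001]
contact_force: [-0.5, 0.7, -0.7]
opening: 0.194
```

Emit:
apply_moves(series=[{"x": 0, "y": 0, "z": 0.006, "wx": 0, "wy": 0, "wz": 0, "fingers": -1}, {"x": 0, "y": 0, "z": 0.006, "wx": 0, "wy": 0, "wz": 0, "fingers": -1}])

```text
clock: 31.52
tool_pos: [0.5129, 0.121, 0.0891]
eef_rot: [1.0, -0.001, 0.0, -0.001]
contact_force: [-0.2, 0.3, 1.4]
opening: 0.196
```

Emit:
apply_moves(series=[{"x": 0, "y": 0, "z": 0.005, "wx": 0, "wy": 0, "wz": 0, "fingers": -1}, {"x": 0, "y": 0, "z": 0.003, "wx": 0, "wy": 0, "wz": 0, "fingers": -1}])

```text
clock: 31.78
tool_pos: [0.5124, 0.1216, 0.0847]
eef_rot: [1.0, -0.001, 0.0, -0.001]
contact_force: [-7.1, 1.0, 43.8]
opening: 0.194
```

Emit:
apply_moves(series=[{"x": 0, "y": 0, "z": -0.003, "wx": 0, "wy": 0, "wz": 0, "fingers": -1}, {"x": 0, "y": 0, "z": 0, "wx": 0, "wy": 0, "wz": 0, "fingers": -0.2}, {"x": 0, "y": 0, "z": 0, "wx": 0, "wy": 0, "wz": 0, "fingers": -0.2}, {"x": 0, "y": 0, "z": 0, "wx": 0, "wy": 0, "wz": 0, "fingers": -0.2}, {"x": 0, "y": 0, "z": -0.03, "wx": 0, "wy": 0, "wz": 0, "fingers": -0.2}, {"x": 0, "y": 0, "z": -0.05, "wx": 0, "wy": 0, "wz": 0, "fingers": -0.2}, {"x": 0, "y": 0, "z": -0.05, "wx": 0, "wy": 0, "wz": 0, "fingers": -0.2}])

```text
clock: 32.65
tool_pos: [0.5103, 0.1208, 0.1897]
eef_rot: [1.0, -0.001, -0.004, -0.0]
contact_force: [0.5, 0.2, -0.1]
opening: 0.405
```

Emit:
apply_moves(series=[{"x": 0.012, "y": 0.05, "z": -0.01, "wx": 0, "wy": 0, "wz": 0, "fingers": -0.2}, {"x": 0.016, "y": 0.07, "z": 0, "wx": 0, "wy": 0, "wz": 0, "fingers": -0.2}, {"x": 0.016, "y": 0.07, "z": 0, "wx": 0, "wy": 0, "wz": 0, "fingers": -0.2}, {"x": 0.016, "y": 0.07, "z": 0, "wx": 0, "wy": 0, "wz": 0, "fingers": -0.2}, {"x": 0.016, "y": 0.07, "z": 0.01, "wx": 0, "wy": 0, "wz": 0, "fingers": -0.2}, {"x": 0.016, "y": 0.07, "z": 0.02, "wx": 0, "wy": 0, "wz": 0, "fingers": -0.2}, {"x": 0.013, "y": 0.06, "z": 0.02, "wx": 0, "wy": 0, "wz": 0, "fingers": -0.2}, {"x": 0.009, "y": 0.045, "z": 0.01, "wx": 0, "wy": 0, "wz": 0, "fingers": -0.2}])

```text
clock: 33.65
tool_pos: [0.6096, -0.2895, 0.149]
eef_rot: [1.0, 0.005, 0.001, -0.002]
contact_force: [0.0, 0.0, -1.0]
opening: 0.4
```

Emit:
apply_moves(series=[{"x": 0.003, "y": 0.02, "z": 0, "wx": 0, "wy": 0, "wz": 0, "fingers": -0.2}, {"x": 0, "y": 0.005, "z": 0, "wx": 0, "wy": 0, "wz": 0, "fingers": -0.2}, {"x": 0, "y": 0, "z": 0, "wx": 0, "wy": 0, "wz": 0, "fingers": -0.2}, {"x": 0, "y": 0, "z": 0, "wx": 0, "wy": 0, "wz": 0, "fingers": -0.2}])

```text
clock: 34.15
tool_pos: [0.6115, -0.3089, 0.1482]
eef_rot: [1.0, 0.005, -0.0, -0.003]
contact_force: [0.7, 1.1, 0.4]
opening: 0.397
```

Run:
```python
from lib import *
s=get_state();print(s["tool_pos"],s["eef_rot"],s["clock"],s["opening"])
for o in caps("w15"):print(*o,go([o[0][0]+.0009,o[0][1],.0375],0,s))
```

```text
[ 0.61149945 -0.30889507  0.14824124] [ 9.99984912e-01  4.55060112e-03 -3.51112347e-04 -3.05673097e-03] 34.15 0.39705311996012704
[ 0.6771 -0.2745  0.062 ] 377 [410.8 200.7] {'x': np.float64(0.0836), 'y': np.float64(-0.0414), 'z': np.float64(0.1386), 'wx': np.float64(-0.0019), 'wy': np.float64(0.0002), 'wz': np.float64(0.0029)}
[ 0.6082 -0.3083  0.062 ] 518 [312.2 246.3] {'x': np.float64(-0.0029), 'y': np.float64(0.0001), 'z': np.float64(0.1384), 'wx': np.float64(-0.0019), 'wy': np.float64(0.0002), 'wz': np.float64(0.0029)}
[ 0.5327 -0.3121  0.062 ] 700 [208.8 250.4] {'x': np.float64(-0.0973), 'y': np.float64(0.004), 'z': np.float64(0.1385), 'wx': np.float64(-0.0019), 'wy': np.float64(0.0002), 'wz': np.float64(0.0029)}
```

Emit:
apply_moves(series=[{"x": -0.003, "y": 0, "z": 0.01, "wx": -0.002, "wy": 0, "wz": 0.003, "fingers": -0.2}, {"x": 0, "y": 0, "z": 0.02, "wx": 0, "wy": 0, "wz": 0, "fingers": -0.2}, {"x": 0, "y": 0, "z": 0.025, "wx": 0, "wy": 0, "wz": 0, "fingers": -0.2}, {"x": 0, "y": 0, "z": 0.01, "wx": 0, "wy": 0, "wz": 0, "fingers": -0.2}, {"x": 0, "y": 0, "z": 0, "wx": 0, "wy": 0, "wz": 0, "fingers": -0.2}])

```text
clock: 34.83
tool_pos: [0.6089, -0.3055, 0.0924]
eef_rot: [1.0, 0.001, -0.001, -0.001]
contact_force: [-0.1, 0.1, 1.1]
opening: 0.399
```

Run:
```python
from lib import *
s=get_state();print(s["tool_pos"],s["eef_rot"],s["clock"],s["opening"])
print(go([.609,-.308,.0375],0))
```

```text
[ 0.60892388 -0.30547064  0.09236427] [ 9.99998393e-01  1.27489432e-03 -1.02316298e-03 -7.35916839e-04] 34.825 0.39902536642165576
{'x': np.float64(0.0002), 'y': np.float64(0.0033), 'z': np.float64(0.0686), 'wx': np.float64(-0.0005), 'wy': np.float64(0.0007), 'wz': np.float64(0.0008)}
```

Emit:
apply_moves(series=[{"x": 0, "y": 0.003, "z": 0.01, "wx": 0, "wy": 0.001, "wz": 0.001, "fingers": -0.2}, {"x": 0, "y": 0, "z": 0.025, "wx": 0, "wy": 0, "wz": 0, "fingers": -0.2}, {"x": 0, "y": 0, "z": 0.022, "wx": 0, "wy": 0, "wz": 0, "fingers": -0.2}, {"x": 0, "y": 0, "z": 0.01, "wx": 0, "wy": 0, "wz": 0, "fingers": -0.2}, {"x": 0, "y": 0, "z": 0.002, "wx": 0, "wy": 0, "wz": 0, "fingers": -0.2}, {"x": 0, "y": 0, "z": 0, "wx": 0, "wy": 0, "wz": 0, "fingers": -0.2}])

```text
clock: 35.58
tool_pos: [0.6093, -0.3084, 0.0334]
eef_rot: [1.0, -0.001, 0.001, -0.0]
contact_force: [-0.9, 0.2, 0.2]
opening: 0.404
```

Emit:
apply_moves(series=[{"x": 0, "y": 0, "z": 0, "wx": 0, "wy": 0, "wz": 0, "fingers": -1}, {"x": 0, "y": 0, "z": 0, "wx": 0, "wy": 0, "wz": 0, "fingers": -1}, {"x": 0, "y": 0, "z": 0, "wx": 0, "wy": 0, "wz": 0, "fingers": -1}, {"x": 0, "y": 0, "z": 0, "wx": 0, "wy": 0, "wz": 0, "fingers": -1}])

```text
clock: 36.08
tool_pos: [0.6103, -0.3089, 0.035]
eef_rot: [1.0, -0.001, 0.002, 0.0]
contact_force: [0.2, -0.8, -0.1]
opening: 0.192
```

Emit:
apply_moves(series=[{"x": 0, "y": 0, "z": -0.03, "wx": 0, "wy": 0, "wz": 0, "fingers": -1}, {"x": 0, "y": 0, "z": -0.05, "wx": 0, "wy": 0, "wz": 0, "fingers": -1}, {"x": 0, "y": -0.04, "z": -0.055, "wx": 0, "wy": 0, "wz": 0, "fingers": -1}, {"x": -0.001, "y": -0.065, "z": -0.025, "wx": 0, "wy": 0, "wz": 0, "fingers": -1}, {"x": -0.001, "y": -0.07, "z": 0, "wx": 0, "wy": 0, "wz": 0, "fingers": -1}, {"x": -0.001, "y": -0.07, "z": 0, "wx": 0, "wy": 0, "wz": 0, "fingers": -1}, {"x": -0.001, "y": -0.07, "z": 0, "wx": 0, "wy": 0, "wz": 0, "fingers": -1}, {"x": 0, "y": -0.07, "z": 0, "wx": 0, "wy": 0, "wz": 0, "fingers": -1}])

```text
clock: 37.08
tool_pos: [0.6115, -0.0011, 0.18]
eef_rot: [1.0, -0.007, 0.011, 0.003]
contact_force: [-0.0, -0.2, -0.3]
opening: 0.193
```

Emit:
apply_moves(series=[{"x": 0, "y": -0.07, "z": 0, "wx": 0, "wy": 0, "wz": 0, "fingers": -1}, {"x": 0, "y": -0.06, "z": 0, "wx": 0, "wy": 0, "wz": 0, "fingers": -1}, {"x": 0, "y": -0.04, "z": 0, "wx": 0, "wy": 0, "wz": 0, "fingers": -1}, {"x": 0, "y": -0.015, "z": 0, "wx": 0, "wy": 0, "wz": 0, "fingers": -1}, {"x": 0, "y": 0, "z": 0, "wx": 0, "wy": 0, "wz": 0, "fingers": -1}, {"x": 0, "y": 0, "z": 0, "wx": 0, "wy": 0, "wz": 0, "fingers": -1}])

```text
clock: 37.83
tool_pos: [0.6144, 0.156, 0.1881]
eef_rot: [1.0, -0.004, 0.015, 0.001]
contact_force: [0.1, -0.3, 0.5]
opening: 0.191
```

Run:
```python
from lib import *
s=get_state();print(s["tool_pos"],s["eef_rot"],s["clock"],s["opening"])
print(clip(48.4),go([*clip(48.4),.12],0))
```

```text
[0.61438432 0.15597299 0.18807534] [ 9.99875222e-01 -3.94826453e-03  1.52839628e-02  5.94040967e-04] 37.825 0.1910693475490082
[0.60600772 0.15587229] {'x': np.float64(-0.0131), 'y': np.float64(0.0001), 'z': np.float64(0.0847), 'wx': np.float64(0.0004), 'wy': np.float64(-0.0097), 'wz': np.float64(-0.0025)}
```

Emit:
apply_moves(series=[{"x": -0.005, "y": 0, "z": 0, "wx": 0, "wy": -0.01, "wz": -0.002, "fingers": -1}, {"x": -0.004, "y": 0, "z": 0.02, "wx": 0, "wy": 0, "wz": 0, "fingers": -1}, {"x": 0, "y": 0, "z": 0.03, "wx": 0, "wy": 0, "wz": 0, "fingers": -1}, {"x": 0, "y": 0, "z": 0.025, "wx": 0, "wy": 0, "wz": 0, "fingers": -1}, {"x": 0, "y": 0, "z": 0.01, "wx": 0, "wy": 0, "wz": 0, "fingers": -1}, {"x": 0, "y": 0, "z": 0, "wx": 0, "wy": 0, "wz": 0, "fingers": -1}])

```text
clock: 38.58
tool_pos: [0.6095, 0.1413, 0.1204]
eef_rot: [1.0, -0.01, 0.0, 0.004]
contact_force: [1.2, 0.4, -0.3]
opening: 0.192
```

Run:
```python
from lib import *
s=get_state();print(s["tool_pos"],s["eef_rot"],s["clock"],s["opening"])
print(clip(48.4),go([*clip(48.4),.092],0))
```

```text
[0.60948208 0.14129727 0.1204117 ] [ 9.99946220e-01 -9.62572386e-03  4.57186197e-04  3.83320762e-03] 38.575 0.19177251748228055
[0.60600772 0.15587229] {'x': np.float64(-0.0047), 'y': np.float64(-0.0184), 'z': np.float64(0.0354), 'wx': np.float64(0.0024), 'wy': np.float64(-0.0003), 'wz': np.float64(-0.0061)}
```

Emit:
apply_moves(series=[{"x": -0.003, "y": -0.01, "z": 0, "wx": 0.002, "wy": 0, "wz": -0.006, "fingers": -1}, {"x": -0.001, "y": -0.006, "z": 0, "wx": 0, "wy": 0, "wz": 0, "fingers": -1}, {"x": 0, "y": 0, "z": 0, "wx": 0, "wy": 0, "wz": 0, "fingers": -1}, {"x": 0, "y": 0, "z": 0, "wx": 0, "wy": 0, "wz": 0, "fingers": -1}])

```text
clock: 39.08
tool_pos: [0.6076, 0.1553, 0.1227]
eef_rot: [1.0, 0.0, 0.002, -0.0]
contact_force: [0.2, -0.1, -0.1]
opening: 0.193
```

Run:
```python
from lib import *
s=get_state();print(s["tool_pos"],s["eef_rot"],s["clock"],s["opening"])
print(clip(48.4),go([*clip(48.4),.092],0))
p,d,cm=look("wrist","w16")
sleeves(cm,p,[48.4,108.4])
print(proj(cm,[*(s["tool_pos"][:2]-[.0009,0]),s["tool_pos"][2]-.027]))
cv2.imwrite("pics/w16c.png",cv2.resize(p[100:370,180:460,::-1],None,fx=1.8,fy=1.8))
```

```text
[0.60762854 0.15529695 0.12266904] [ 9.99997171e-01  4.59461655e-04  2.33064340e-03 -1.22263555e-04] 39.075 0.19346687113867267
[0.60600772 0.15587229] {'x': np.float64(-0.0022), 'y': np.float64(-0.0007), 'z': np.float64(0.0383), 'wx': np.float64(-0.0001), 'wy': np.float64(-0.0015), 'wz': np.float64(0.0003)}
px {48.4: array([313., 256.]), 108.4: array([225., 239.])}
[[315.3139356  276.22390409]]
```

View pics/w16c.png

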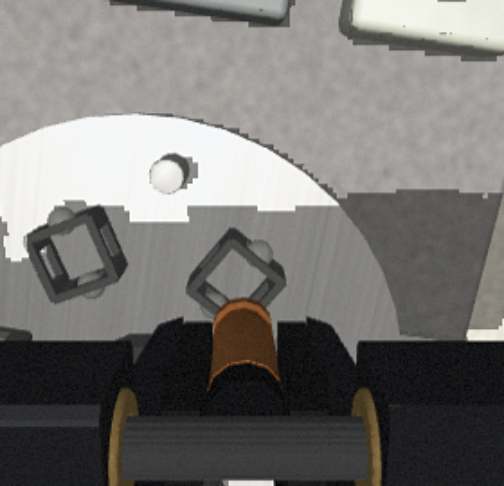

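Emit:
apply_moves(series=[{"x": -0.0025, "y": -0.001, "z": 0.004, "wx": 0, "wy": -0.001, "wz": 0, "fingers": -1}, {"x": 0, "y": 0, "z": 0.01, "wx": 0, "wy": 0, "wz": 0, "fingers": -1}, {"x": 0, "y": 0, "z": 0.006, "wx": 0, "wy": 0, "wz": 0, "fingers": -1}, {"x": 0, "y": 0, "z": 0, "wx": 0, "wy": 0, "wz": 0, "fingers": -1}])

```text
clock: 39.62
tool_pos: [0.6051, 0.1559, 0.105]
eef_rot: [1.0, 0.0, 0.0, 0.0]
contact_force: [-0.3, -1.0, -0.1]
opening: 0.192
```

Run:
```python
from lib import *
print(get_state()["contact_force"],go([.6057,.1558,.092],0))
```

```text
[-0.2985739  -1.03504046 -0.07340297] {'x': np.float64(0.0007), 'y': np.float64(0.0001), 'z': np.float64(0.0163), 'wx': np.float64(0.0), 'wy': np.float64(-0.0001), 'wz': np.float64(0.0002)}
```

Emit:
apply_moves(series=[{"x": 0.0005, "y": 0, "z": 0.006, "wx": 0, "wy": 0, "wz": 0, "fingers": -1}, {"x": 0, "y": 0, "z": 0.006, "wx": 0, "wy": 0, "wz": 0, "fingers": -1}, {"x": 0, "y": 0, "z": 0.005, "wx": 0, "wy": 0, "wz": 0, "fingers": -1}, {"x": 0, "y": 0, "z": 0.006, "wx": 0, "wy": 0, "wz": 0, "fingers": -1}, {"x": 0, "y": 0, "z": 0.006, "wx": 0, "wy": 0, "wz": 0, "fingers": -1}])

```text
clock: 40.25
tool_pos: [0.6074, 0.1561, 0.0817]
eef_rot: [1.0, 0.0, 0.002, -0.0]
contact_force: [0.2, -0.3, 0.3]
opening: 0.192
```

Emit:
apply_moves(series=[{"x": 0, "y": 0, "z": 0.003, "wx": 0, "wy": 0, "wz": 0, "fingers": -1}, {"x": 0, "y": 0, "z": 0.002, "wx": 0, "wy": 0, "wz": 0, "fingers": -1}])

```text
clock: 40.5
tool_pos: [0.6077, 0.1559, 0.078]
eef_rot: [1.0, 0.0, 0.002, -0.0]
contact_force: [-2.7, -1.6, 16.8]
opening: 0.193
```

Emit:
apply_moves(series=[{"x": 0, "y": 0, "z": -0.001, "wx": 0, "wy": 0, "wz": 0, "fingers": -1}, {"x": 0, "y": 0, "z": 0, "wx": 0, "wy": 0, "wz": 0, "fingers": -0.2}, {"x": 0, "y": 0, "z": 0, "wx": 0, "wy": 0, "wz": 0, "fingers": -0.2}, {"x": 0, "y": 0, "z": 0, "wx": 0, "wy": 0, "wz": 0, "fingers": -0.2}, {"x": 0, "y": 0, "z": -0.03, "wx": 0, "wy": 0, "wz": 0, "fingers": -0.2}, {"x": 0, "y": 0, "z": -0.05, "wx": 0, "wy": 0, "wz": 0, "fingers": -0.2}, {"x": 0, "y": 0, "z": -0.05, "wx": 0, "wy": 0, "wz": 0, "fingers": -0.2}])

```text
clock: 41.38
tool_pos: [0.6041, 0.1555, 0.181]
eef_rot: [1.0, 0.0, -0.003, 0.001]
contact_force: [-0.1, 0.0, 0.2]
opening: 0.401
```

Emit:
apply_moves(series=[{"x": -0.008, "y": 0.05, "z": -0.01, "wx": 0, "wy": 0, "wz": 0, "fingers": -0.2}, {"x": -0.012, "y": 0.07, "z": 0, "wx": 0, "wy": 0, "wz": 0, "fingers": -0.2}, {"x": -0.012, "y": 0.07, "z": 0, "wx": 0, "wy": 0, "wz": 0, "fingers": -0.2}, {"x": -0.012, "y": 0.07, "z": 0, "wx": 0, "wy": 0, "wz": 0, "fingers": -0.2}, {"x": -0.012, "y": 0.07, "z": 0.01, "wx": 0, "wy": 0, "wz": 0, "fingers": -0.2}, {"x": -0.012, "y": 0.07, "z": 0.02, "wx": 0, "wy": 0, "wz": 0, "fingers": -0.2}, {"x": -0.012, "y": 0.07, "z": 0.02, "wx": 0, "wy": 0, "wz": 0, "fingers": -0.2}, {"x": -0.01, "y": 0.06, "z": 0.01, "wx": 0, "wy": 0, "wz": 0, "fingers": -0.2}])

```text
clock: 42.38
tool_pos: [0.5384, -0.274, 0.1431]
eef_rot: [1.0, 0.007, 0.004, -0.001]
contact_force: [-0.2, -0.2, -0.3]
opening: 0.401
```

Emit:
apply_moves(series=[{"x": -0.006, "y": 0.04, "z": 0, "wx": 0, "wy": 0, "wz": 0, "fingers": -0.2}, {"x": 0, "y": 0.01, "z": 0, "wx": 0, "wy": 0, "wz": 0, "fingers": -0.2}, {"x": 0, "y": 0, "z": 0, "wx": 0, "wy": 0, "wz": 0, "fingers": -0.2}, {"x": 0, "y": 0, "z": 0, "wx": 0, "wy": 0, "wz": 0, "fingers": -0.2}])

```text
clock: 42.88
tool_pos: [0.5321, -0.317, 0.1418]
eef_rot: [1.0, 0.004, 0.003, -0.002]
contact_force: [0.1, 0.0, -0.7]
opening: 0.399
```

Run:
```python
from lib import *
s=get_state();print(s["tool_pos"],s["eef_rot"],s["clock"],s["opening"])
for o in caps("w17"):print(*o,go([o[0][0]+.0009,o[0][1],.0375],0,s))
```

```text
[ 0.53213749 -0.31698724  0.14184237] [ 0.99998435  0.00429667  0.00312739 -0.00174812] 42.875 0.3992065748423962
[ 0.6622 -0.2757  0.062 ] 848 [507.8 192.2] {'x': np.float64(0.1633), 'y': np.float64(-0.0497), 'z': np.float64(0.1316), 'wx': np.float64(-0.0011), 'wy': np.float64(-0.002), 'wz': np.float64(0.0027)}
[ 0.5278 -0.3136  0.062 ] 557 [309.8 244.7] {'x': np.float64(-0.0051), 'y': np.float64(-0.0038), 'z': np.float64(0.1304), 'wx': np.float64(-0.0011), 'wy': np.float64(-0.002), 'wz': np.float64(0.0027)}
```

Last vial at about (0.529, -0.3136).

Emit:
apply_moves(series=[{"x": -0.004, "y": -0.004, "z": 0.01, "wx": -0.001, "wy": -0.002, "wz": 0.003, "fingers": -0.2}, {"x": 0, "y": 0, "z": 0.02, "wx": 0, "wy": 0, "wz": 0, "fingers": -0.2}, {"x": 0, "y": 0, "z": 0.02, "wx": 0, "wy": 0, "wz": 0, "fingers": -0.2}, {"x": 0, "y": 0, "z": 0.01, "wx": 0, "wy": 0, "wz": 0, "fingers": -0.2}, {"x": 0, "y": 0, "z": 0, "wx": 0, "wy": 0, "wz": 0, "fingers": -0.2}])

```text
clock: 43.55
tool_pos: [0.5295, -0.3092, 0.0894]
eef_rot: [1.0, 0.002, -0.001, -0.002]
contact_force: [-0.3, 0.9, 0.1]
opening: 0.403
```

Run:
```python
from lib import *
s=get_state();print(s["tool_pos"],s["eef_rot"],s["clock"],s["opening"])
print(go([.529,-.3136,.0365],0))
```

```text
[ 0.52948959 -0.30920312  0.08940132] [ 0.99999646  0.00193112 -0.00101505 -0.00152335] 43.55 0.40260592708235243
{'x': np.float64(-0.0005), 'y': np.float64(0.0057), 'z': np.float64(0.0661), 'wx': np.float64(-0.001), 'wy': np.float64(0.0006), 'wz': np.float64(0.0012)}
```

Emit:
apply_moves(series=[{"x": 0, "y": 0.004, "z": 0.005, "wx": -0.001, "wy": 0.001, "wz": 0.001, "fingers": -0.2}, {"x": 0, "y": 0, "z": 0.022, "wx": 0, "wy": 0, "wz": 0, "fingers": -0.2}, {"x": 0, "y": 0, "z": 0.025, "wx": 0, "wy": 0, "wz": 0, "fingers": -0.2}, {"x": 0, "y": 0, "z": 0.01, "wx": 0, "wy": 0, "wz": 0, "fingers": -0.2}, {"x": 0, "y": 0, "z": 0.002, "wx": 0, "wy": 0, "wz": 0, "fingers": -0.2}, {"x": 0, "y": 0, "z": 0, "wx": 0, "wy": 0, "wz": 0, "fingers": -0.2}])

```text
clock: 44.3
tool_pos: [0.5296, -0.3134, 0.0344]
eef_rot: [1.0, -0.0, 0.001, 0.0]
contact_force: [0.7, 0.3, 0.6]
opening: 0.4
```

Emit:
apply_moves(series=[{"x": 0, "y": 0, "z": 0, "wx": 0, "wy": 0, "wz": 0, "fingers": -1}, {"x": 0, "y": 0, "z": 0, "wx": 0, "wy": 0, "wz": 0, "fingers": -1}, {"x": 0, "y": 0, "z": 0, "wx": 0, "wy": 0, "wz": 0, "fingers": -1}, {"x": 0, "y": 0, "z": 0, "wx": 0, "wy": 0, "wz": 0, "fingers": -1}])

```text
clock: 44.8
tool_pos: [0.5301, -0.3137, 0.0357]
eef_rot: [1.0, -0.0, 0.002, 0.001]
contact_force: [-0.3, -0.4, -1.0]
opening: 0.191
```

Emit:
apply_moves(series=[{"x": 0, "y": 0, "z": -0.03, "wx": 0, "wy": 0, "wz": 0, "fingers": -1}, {"x": 0, "y": 0, "z": -0.05, "wx": 0, "wy": 0, "wz": 0, "fingers": -1}, {"x": 0.001, "y": -0.04, "z": -0.055, "wx": 0, "wy": 0, "wz": 0, "fingers": -1}, {"x": 0.003, "y": -0.065, "z": -0.025, "wx": 0, "wy": 0, "wz": 0, "fingers": -1}, {"x": 0.003, "y": -0.07, "z": 0, "wx": 0, "wy": 0, "wz": 0, "fingers": -1}, {"x": 0.003, "y": -0.07, "z": 0, "wx": 0, "wy": 0, "wz": 0, "fingers": -1}, {"x": 0.003, "y": -0.07, "z": 0, "wx": 0, "wy": 0, "wz": 0, "fingers": -1}, {"x": 0.003, "y": -0.07, "z": 0, "wx": 0, "wy": 0, "wz": 0, "fingers": -1}])

```text
clock: 45.8
tool_pos: [0.5464, -0.0036, 0.1684]
eef_rot: [1.0, -0.006, 0.006, 0.003]
contact_force: [0.0, -0.1, -0.7]
opening: 0.19
```

Emit:
apply_moves(series=[{"x": 0.003, "y": -0.07, "z": 0, "wx": 0, "wy": 0, "wz": 0, "fingers": -1}, {"x": 0.002, "y": -0.065, "z": 0, "wx": 0, "wy": 0, "wz": 0, "fingers": -1}, {"x": 0.001, "y": -0.045, "z": 0, "wx": 0, "wy": 0, "wz": 0, "fingers": -1}, {"x": 0, "y": -0.02, "z": 0, "wx": 0, "wy": 0, "wz": 0, "fingers": -1}, {"x": 0, "y": 0, "z": 0, "wx": 0, "wy": 0, "wz": 0, "fingers": -1}, {"x": 0, "y": 0, "z": 0, "wx": 0, "wy": 0, "wz": 0, "fingers": -1}])

```text
clock: 46.55
tool_pos: [0.5529, 0.1652, 0.1683]
eef_rot: [1.0, -0.003, 0.007, 0.002]
contact_force: [0.1, -0.5, -0.2]
opening: 0.191
```

Run:
```python
from lib import *
s=get_state();print(s["tool_pos"],s["eef_rot"],s["clock"],s["opening"])
print(clip(108.4),go([*clip(108.4),.12],0))
```

```text
[0.5528628  0.16518011 0.16826323] [ 0.99996997 -0.0026925   0.00702203  0.00187362] 46.55 0.19068858933782282
[0.54919236 0.16753481] {'x': np.float64(-0.0055), 'y': np.float64(-0.0031), 'z': np.float64(0.0602), 'wx': np.float64(0.0012), 'wy': np.float64(-0.0045), 'wz': np.float64(-0.0017)}
```

Emit:
apply_moves(series=[{"x": -0.003, "y": -0.002, "z": 0, "wx": 0.001, "wy": -0.004, "wz": -0.002, "fingers": -1}, {"x": 0, "y": 0, "z": 0.01, "wx": 0, "wy": 0, "wz": 0, "fingers": -1}, {"x": 0, "y": 0, "z": 0.02, "wx": 0, "wy": 0, "wz": 0, "fingers": -1}, {"x": 0, "y": 0, "z": 0.02, "wx": 0, "wy": 0, "wz": 0, "fingers": -1}, {"x": 0, "y": 0, "z": 0.008, "wx": 0, "wy": 0, "wz": 0, "fingers": -1}, {"x": 0, "y": 0, "z": 0, "wx": 0, "wy": 0, "wz": 0, "fingers": -1}])

```text
clock: 47.3
tool_pos: [0.5501, 0.1615, 0.1176]
eef_rot: [1.0, -0.003, -0.001, 0.002]
contact_force: [-0.4, -0.0, -0.9]
opening: 0.194
```

Run:
```python
from lib import *
s=get_state();print(s["tool_pos"],s["eef_rot"],s["clock"],s["opening"])
print(clip(108.4),go([*clip(108.4),.092],0))
```

```text
[0.55010608 0.16152845 0.11760832] [ 9.99994307e-01 -2.85876254e-03 -8.33195070e-04  1.58699467e-03] 47.3 0.19441365098408442
[0.54919236 0.16753481] {'x': np.float64(-0.0011), 'y': np.float64(-0.0076), 'z': np.float64(0.032), 'wx': np.float64(0.001), 'wy': np.float64(0.0005), 'wz': np.float64(-0.0018)}
```

Emit:
apply_moves(series=[{"x": -0.001, "y": -0.005, "z": 0.002, "wx": 0.001, "wy": 0, "wz": -0.002, "fingers": -1}, {"x": 0, "y": -0.002, "z": 0.008, "wx": 0, "wy": 0, "wz": 0, "fingers": -1}, {"x": 0, "y": 0, "z": 0.004, "wx": 0, "wy": 0, "wz": 0, "fingers": -1}, {"x": 0, "y": 0, "z": 0, "wx": 0, "wy": 0, "wz": 0, "fingers": -1}])

```text
clock: 47.8
tool_pos: [0.5498, 0.1682, 0.1064]
eef_rot: [1.0, 0.001, 0.0, -0.0]
contact_force: [-0.4, -0.5, -0.1]
opening: 0.192
```

Run:
```python
from lib import *
s=get_state();print(s["tool_pos"],s["clock"])
print(go([*clip(108.4),.092],0))
p,d,cm=look("wrist","w18");pegang("w18")
```

```text
[0.54983221 0.16824191 0.10637648] 47.8
{'x': np.float64(-0.0008), 'y': np.float64(0.0009), 'z': np.float64(0.018), 'wx': np.float64(-0.0003), 'wy': np.float64(-0.0), 'wz': np.float64(0.0006)}
peg [29.625 27.625 10.25 ] 0.0844 76.83
peg [23.625 21.125 10.25 ] 0.0872 79.6
```

Emit:
apply_moves(series=[{"x": -0.0005, "y": 0.001, "z": 0.006, "wx": 0, "wy": 0, "wz": 0, "fingers": -1}, {"x": 0, "y": 0, "z": 0.006, "wx": 0, "wy": 0, "wz": 0, "fingers": -1}, {"x": 0, "y": 0, "z": 0.006, "wx": 0, "wy": 0, "wz": 0, "fingers": -1}, {"x": 0, "y": 0, "z": 0.006, "wx": 0, "wy": 0, "wz": 0, "fingers": -1}, {"x": 0, "y": 0, "z": 0.006, "wx": 0, "wy": 0, "wz": 0, "fingers": -1}])

```text
clock: 48.48
tool_pos: [0.5505, 0.169, 0.0823]
eef_rot: [1.0, 0.001, 0.001, -0.002]
contact_force: [1.3, 0.8, 0.5]
opening: 0.196
```

Emit:
apply_moves(series=[{"x": 0, "y": 0, "z": 0.003, "wx": 0, "wy": 0, "wz": 0, "fingers": -1}, {"x": 0, "y": 0, "z": 0.003, "wx": 0, "wy": 0, "wz": 0, "fingers": -1}])

```text
clock: 48.72
tool_pos: [0.5522, 0.1693, 0.0788]
eef_rot: [1.0, 0.001, 0.003, -0.002]
contact_force: [-0.2, 0.8, 29.3]
opening: 0.194
```

Emit:
apply_moves(series=[{"x": 0, "y": 0, "z": -0.002, "wx": 0, "wy": 0, "wz": 0, "fingers": -1}, {"x": 0, "y": 0, "z": 0, "wx": 0, "wy": 0, "wz": 0, "fingers": -0.2}, {"x": 0, "y": 0, "z": 0, "wx": 0, "wy": 0, "wz": 0, "fingers": -0.2}, {"x": 0, "y": 0, "z": 0, "wx": 0, "wy": 0, "wz": 0, "fingers": -0.2}, {"x": 0, "y": 0, "z": -0.03, "wx": 0, "wy": 0, "wz": 0, "fingers": -0.2}, {"x": 0, "y": 0, "z": -0.05, "wx": 0, "wy": 0, "wz": 0, "fingers": -0.2}, {"x": 0, "y": 0, "z": -0.05, "wx": 0, "wy": 0, "wz": 0, "fingers": -0.6}, {"x": 0, "y": 0, "z": -0.05, "wx": 0, "wy": 0, "wz": 0, "fingers": -1}])

```text
clock: 49.72
tool_pos: [0.5484, 0.1669, 0.2236]
eef_rot: [1.0, 0.0, -0.002, -0.0]
contact_force: [0.4, 0.8, 0.2]
opening: 0.193
```

Emit:
apply_moves(series=[{"x": -0.05, "y": -0.02, "z": 0, "wx": 0, "wy": 0, "wz": 0, "fingers": -1}, {"x": -0.06, "y": -0.02, "z": 0, "wx": 0, "wy": 0, "wz": 0, "fingers": -1}, {"x": -0.04, "y": 0, "z": 0, "wx": 0, "wy": 0, "wz": 0, "fingers": -1}, {"x": 0, "y": 0, "z": 0, "wx": 0, "wy": 0, "wz": 0, "fingers": -1}, {"x": 0, "y": 0, "z": 0, "wx": 0, "wy": 0, "wz": 0, "fingers": -1}])

```text
clock: 50.35
tool_pos: [0.4287, 0.1998, 0.2267]
eef_rot: [1.0, -0.0, 0.003, -0.001]
contact_force: [0.9, -0.5, -0.1]
opening: 0.003
```

```bash
cat >> lib.py <<'E'
CT=None
def ring(F,r,z,n=360,Cc=(.5675,.1125)):
    """heights (m) found by the depth picture along a circle of radius r as seen at height z"""
    a=np.radians(np.arange(n)*360/n);X=np.c_[Cc[0]+r*np.cos(a),Cc[1]+r*np.sin(a),np.full(n,z)]
    uv=proj(F,X).round().astype(int);ok=(uv[:,0]>=0)&(uv[:,0]<640)&(uv[:,1]>=0)&(uv[:,1]<480)
    h=np.full(n,np.nan);o,rr=ray(F,uv[ok]);D=F["d"][uv[ok][:,1],uv[ok][:,0]]
    hz=(o+rr*D[:,None])[:,2];hz[D==0]=np.nan;h[ok]=hz;return h
E
python3 - <<'E'
from lib import *
s=get_state();print(s["tool_pos"],s["eef_rot"],s["clock"],s["q"])
look("top","t3");look("side","s3")
for n in("t3","s3"):
    F=np.load(f"pics/{n}.npz")
    CC=(.5645,.1095) if n=="t3" else (.5675,.1125)
    for r,z in((.085,.052),(.058,.105)):
        h=ring(F,r,z,72,CC);print(n,r,(h*1000).round(0).astype(object))
p=np.load("pics/s3.npz")["p"];cv2.imwrite("pics/s3c.png",cv2.resize(p[120:300,140:360,::-1],None,fx=3,fy=3))
E
```

```text
[0.4287245  0.19976023 0.22674158] [ 9.99995646e-01 -1.13121229e-04  2.60631652e-03 -1.37919814e-03] 50.35 [-0.71636634  0.52849678  0.28230433  2.04446878 -0.25344347  0.59505958
 -0.26070967]
t3 0.085 [52.0 47.0 51.0 48.0 52.0 47.0 52.0 52.0 106.0 107.0 48.0 53.0 50.0 49.0
 47.0 65.0 50.0 50.0 55.0 48.0 49.0 53.0 52.0 51.0 50.0 49.0 55.0 53.0
 52.0 54.0 51.0 46.0 52.0 52.0 52.0 50.0 52.0 53.0 50.0 50.0 49.0 49.0
 54.0 47.0 51.0 52.0 48.0 50.0 51.0 52.0 31.0 31.0 45.0 50.0 47.0 50.0
 52.0 49.0 51.0 50.0 50.0 52.0 49.0 50.0 52.0 54.0 49.0 47.0 48.0 50.0
 50.0 50.0]
t3 0.058 [52.0 50.0 53.0 54.0 55.0 54.0 53.0 71.0 106.0 104.0 103.0 65.0 73.0 54.0
 50.0 51.0 54.0 51.0 51.0 107.0 107.0 108.0 104.0 91.0 74.0 52.0 51.0 49.0
 51.0 47.0 47.0 111.0 105.0 108.0 107.0 74.0 69.0 52.0 52.0 50.0 49.0 54.0
 69.0 102.0 109.0 106.0 104.0 51.0 54.0 47.0 49.0 53.0 52.0 73.0 69.0 98.0
 106.0 107.0 107.0 50.0 50.0 51.0 51.0 48.0 50.0 51.0 66.0 89.0 108.0
 109.0 105.0 53.0]
s3 0.085 [49.0 96.0 101.0 105.0 52.0 49.0 52.0 51.0 69.0 86.0 87.0 69.0 50.0 52.0
 52.0 62.0 51.0 98.0 94.0 85.0 53.0 52.0 52.0 51.0 52.0 51.0 52.0 51.0
 53.0 51.0 51.0 52.0 53.0 51.0 52.0 50.0 52.0 52.0 52.0 52.0 52.0 52.0
 50.0 52.0 52.0 52.0 51.0 50.0 52.0 52.0 46.0 42.0 51.0 51.0 52.0 51.0
 51.0 51.0 51.0 52.0 52.0 51.0 52.0 52.0 50.0 52.0 51.0 53.0 51.0 52.0
 52.0 53.0]
s3 0.058 [28.0 32.0 29.0 30.0 32.0 31.0 29.0 29.0 106.0 106.0 109.0 29.0 29.0 28.0
 30.0 31.0 31.0 27.0 28.0 110.0 110.0 109.0 110.0 102.0 52.0 53.0 51.0
 51.0 52.0 52.0 68.0 111.0 111.0 110.0 110.0 109.0 102.0 52.0 52.0 52.0
 50.0 52.0 51.0 109.0 106.0 109.0 107.0 60.0 60.0 59.0 60.0 53.0 53.0 50.0
 51.0 107.0 109.0 108.0 108.0 71.0 72.0 77.0 81.0 88.0 92.0 97.0 100.0
 106.0 110.0 109.0 108.0 31.0]
```

View pics/s3c.png

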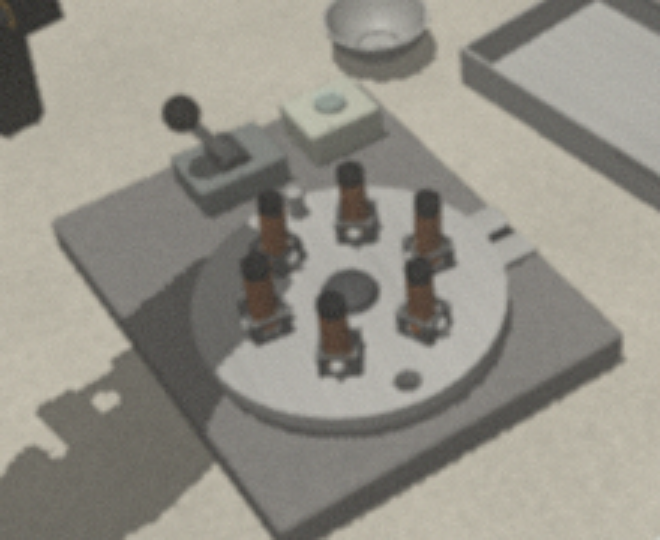

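Emit:
apply_moves(series=[{"x": 0.05, "y": 0, "z": 0, "wx": 0, "wy": -0.002, "wz": 0, "fingers": -1}, {"x": 0.07, "y": 0, "z": 0, "wx": 0, "wy": 0, "wz": 0, "fingers": -1}, {"x": 0.07, "y": 0, "z": 0, "wx": 0, "wy": 0, "wz": 0, "fingers": -1}, {"x": 0.04, "y": 0, "z": 0, "wx": 0, "wy": 0, "wz": 0, "fingers": -1}, {"x": 0.013, "y": 0, "z": 0, "wx": 0, "wy": 0, "wz": 0, "fingers": -1}, {"x": 0, "y": 0, "z": 0, "wx": 0, "wy": 0, "wz": 0, "fingers": -1}, {"x": 0, "y": 0, "z": 0, "wx": 0, "wy": 0, "wz": 0, "fingers": -1}])

```text
clock: 51.32
tool_pos: [0.6342, 0.1949, 0.2235]
eef_rot: [1.0, -0.003, -0.0, 0.0]
contact_force: [-0.2, -0.4, 0.1]
opening: 0.004
```

```bash
cat >> lib.py <<'E'
def hole(f,cam="side",snap=True):
    """hole direction (deg, world) and peg direction from depth rings"""
    t=get_state()["clock"]
    if snap: look(cam,f)
    F=np.load(f"pics/{f}.npz");Cc=(.5645,.1095) if cam=="top" else C
    out=[]
    H=np.nanmean([ring(F,r,.052,720,Cc) for r in(.081,.084,.087,.090)],0)
    a=np.radians(np.arange(720)/2);w=(H<.046)&(H>.02)
    if w.any(): out.append((np.degrees(np.angle((np.exp(1j*a)[w]).mean()))%360).round(1))
    return t,out,int(w.sum())
E
python3 - <<'E'
from lib import *
print(hole("t3","top",False),hole("s3","side",False))
s=get_state();print(s["tool_pos"],s["eef_rot"],s["clock"],go([.624,.2005,.058],0))
E
```

```text
(51.325, [np.float64(255.0)], 23) (51.325, [np.float64(253.0)], 15)
[0.63421677 0.19490061 0.22345047] [ 9.99995429e-01 -3.01656294e-03 -1.95346889e-04  6.98131797e-05] 51.325 {'x': np.float64(-0.0127), 'y': np.float64(-0.007), 'z': np.float64(0.2068), 'wx': np.float64(0.0), 'wy': np.float64(0.0001), 'wz': np.float64(-0.0019)}
```

Emit:
apply_moves(series=[{"x": -0.004, "y": -0.006, "z": 0.03, "wx": 0, "wy": 0, "wz": -0.002, "fingers": -1}, {"x": 0, "y": 0, "z": 0.05, "wx": 0, "wy": 0, "wz": 0, "fingers": -1}, {"x": 0, "y": 0, "z": 0.05, "wx": 0, "wy": 0, "wz": 0, "fingers": -1}, {"x": 0, "y": 0, "z": 0.03, "wx": 0, "wy": 0, "wz": 0, "fingers": -1}, {"x": 0, "y": 0, "z": 0, "wx": 0, "wy": 0, "wz": 0, "fingers": -1}])

```text
clock: 51.95
tool_pos: [0.6292, 0.201, 0.0939]
eef_rot: [1.0, 0.001, 0.0, -0.001]
contact_force: [-0.4, 0.4, 0.5]
opening: 0.01
```

Run:
```python
from lib import *
s=get_state();print(s["tool_pos"],s["eef_rot"],s["clock"],go([.630,.2005,.058],0))
```

```text
[0.62920794 0.20103811 0.09390769] [ 9.99999236e-01  9.83456452e-04  1.84556605e-04 -7.26269441e-04] 51.95 {'x': np.float64(0.001), 'y': np.float64(0.0007), 'z': np.float64(0.0449), 'wx': np.float64(-0.0005), 'wy': np.float64(-0.0001), 'wz': np.float64(0.0006)}
```

Emit:
apply_moves(series=[{"x": 0, "y": 0, "z": 0.02, "wx": 0, "wy": 0, "wz": 0, "fingers": -1}, {"x": 0, "y": 0, "z": 0.016, "wx": 0, "wy": 0, "wz": 0, "fingers": -1}, {"x": 0, "y": 0, "z": 0.006, "wx": 0, "wy": 0, "wz": 0, "fingers": -1}, {"x": 0, "y": 0, "z": 0, "wx": 0, "wy": 0, "wz": 0, "fingers": -1}])

```text
clock: 52.45
tool_pos: [0.6307, 0.2017, 0.0611]
eef_rot: [1.0, 0.001, 0.002, -0.001]
contact_force: [-0.1, -0.7, 0.8]
opening: 0.004
```

Run:
```python
from lib import *
s=get_state();print(s["tool_pos"],s["eef_rot"],s["clock"],s["contact_force"])
```

```text
[0.63072004 0.20174136 0.06113614] [ 0.99999576  0.00109708  0.00229052 -0.00142751] 52.45 [-0.05615997 -0.74394974  0.83926695]
```

Emit:
apply_moves(series=[{"x": -0.03, "y": 0.002, "z": 0, "wx": 0, "wy": 0, "wz": 0, "fingers": -1}, {"x": -0.075, "y": 0, "z": 0, "wx": 0, "wy": 0, "wz": 0, "fingers": -1}, {"x": -0.078, "y": 0, "z": 0, "wx": 0, "wy": 0, "wz": 0, "fingers": -1}, {"x": -0.06, "y": 0, "z": 0, "wx": 0, "wy": 0, "wz": 0, "fingers": -1}, {"x": -0.03, "y": 0, "z": -0.02, "wx": 0, "wy": 0, "wz": 0, "fingers": -1}])

```text
clock: 53.08
tool_pos: [0.4139, 0.2006, 0.0771]
eef_rot: [1.0, 0.001, 0.01, -0.003]
contact_force: [0.3, 0.2, 1.0]
opening: 0.004
```

Run:
```python
from lib import *
s=get_state();print(s["tool_pos"],s["clock"],s["contact_force"])
for i in range(4):print(hole(f"sp{i}","top"))
```

```text
[0.41388446 0.20055188 0.07707363] 53.075 [0.32779398 0.19388736 1.0329495 ]
(53.075, [np.float64(81.5)], 21)
(53.125, [np.float64(101.2)], 22)
(53.175, [np.float64(121.2)], 18)
(53.225, [np.float64(140.0)], 23)
```

Emit:
apply_moves(series=[{"x": 0, "y": 0, "z": -0.06, "wx": 0, "wy": -0.006, "wz": 0, "fingers": -1}, {"x": 0, "y": 0, "z": -0.06, "wx": 0, "wy": 0, "wz": 0, "fingers": -1}, {"x": 0.02, "y": 0.03, "z": -0.03, "wx": 0, "wy": 0, "wz": 0, "fingers": -1}, {"x": 0.035, "y": 0.055, "z": 0, "wx": 0, "wy": 0, "wz": 0, "fingers": -1}, {"x": 0.035, "y": 0.06, "z": 0, "wx": 0, "wy": 0, "wz": 0, "fingers": -1}, {"x": 0.035, "y": 0.06, "z": 0, "wx": 0, "wy": 0, "wz": 0, "fingers": -1}, {"x": 0.035, "y": 0.06, "z": 0, "wx": 0, "wy": 0, "wz": 0, "fingers": -1}, {"x": 0.02, "y": 0.035, "z": 0, "wx": 0, "wy": 0, "wz": 0, "fingers": -1}])

```text
clock: 54.28
tool_pos: [0.5839, -0.0471, 0.2028]
eef_rot: [1.0, 0.0, 0.016, -0.003]
contact_force: [0.6, 0.2, 0.8]
opening: 0.006
```

Emit:
apply_moves(series=[{"x": 0.008, "y": 0.01, "z": 0, "wx": 0, "wy": 0, "wz": 0, "fingers": -1}, {"x": 0, "y": 0, "z": 0, "wx": 0, "wy": 0, "wz": 0, "fingers": -1}, {"x": 0, "y": 0, "z": 0, "wx": 0, "wy": 0, "wz": 0, "fingers": -1}])

```text
clock: 54.65
tool_pos: [0.5927, -0.0576, 0.2025]
eef_rot: [1.0, -0.001, 0.017, -0.003]
contact_force: [-0.3, -0.1, 0.1]
opening: 0.006
```

Run:
```python
from lib import *
s=get_state();print(s["tool_pos"],s["clock"],go([.5675,-.045,.045],0))
for i in range(4):print(hole(f"sq{i}","top"))
```

```text
[ 0.59274846 -0.05757028  0.20254412] 54.65 {'x': np.float64(-0.0382), 'y': np.float64(-0.0145), 'z': np.float64(0.1959), 'wx': np.float64(-0.0018), 'wy': np.float64(-0.0106), 'wz': np.float64(-0.0009)}
(54.65, [], 0)
(54.7, [np.float64(349.8)], 6)
(54.75, [np.float64(4.0)], 23)
(54.8, [np.float64(22.5)], 23)
```

Emit:
apply_moves(series=[{"x": -0.01, "y": -0.005, "z": 0, "wx": -0.002, "wy": -0.011, "wz": -0.001, "fingers": -1}, {"x": -0.015, "y": 0, "z": 0.02, "wx": 0, "wy": 0, "wz": 0, "fingers": -1}, {"x": -0.006, "y": 0, "z": 0.05, "wx": 0, "wy": 0, "wz": 0, "fingers": -1}, {"x": 0, "y": 0, "z": 0.05, "wx": 0, "wy": 0, "wz": 0, "fingers": -1}, {"x": 0, "y": 0, "z": 0.04, "wx": 0, "wy": 0, "wz": 0, "fingers": -1}, {"x": 0, "y": 0, "z": 0.015, "wx": 0, "wy": 0, "wz": 0, "fingers": -1}, {"x": 0, "y": 0, "z": 0, "wx": 0, "wy": 0, "wz": 0, "fingers": -1}, {"x": 0, "y": 0, "z": 0, "wx": 0, "wy": 0, "wz": 0, "fingers": -1}])

```text
clock: 55.85
tool_pos: [0.5694, -0.0482, 0.0624]
eef_rot: [1.0, 0.004, 0.002, -0.0]
contact_force: [0.3, 0.7, -0.6]
opening: 0.003
```

Run:
```python
from lib import *
s=get_state();print(s["tool_pos"],s["eef_rot"],s["clock"],go([.5675,-.03,.044],0))
```

```text
[ 0.56935226 -0.0482162   0.06236492] [ 9.99988270e-01  4.22000420e-03  2.36498905e-03 -2.39999710e-04] 55.85 {'x': np.float64(-0.0022), 'y': np.float64(-0.0228), 'z': np.float64(0.023), 'wx': np.float64(-0.0002), 'wy': np.float64(-0.0015), 'wz': np.float64(0.0027)}
```

Emit:
apply_moves(series=[{"x": -0.002, "y": -0.01, "z": 0.008, "wx": 0, "wy": -0.0015, "wz": 0.0025, "fingers": -1}, {"x": 0, "y": -0.01, "z": 0.01, "wx": 0, "wy": 0, "wz": 0, "fingers": -1}, {"x": 0, "y": 0, "z": 0.004, "wx": 0, "wy": 0, "wz": 0, "fingers": -1}, {"x": 0, "y": 0, "z": 0, "wx": 0, "wy": 0, "wz": 0, "fingers": -1}, {"x": 0, "y": 0, "z": 0, "wx": 0, "wy": 0, "wz": 0, "fingers": -1}, {"x": 0, "y": 0, "z": 0, "wx": 0, "wy": 0, "wz": 0, "fingers": -1}, {"x": 0, "y": 0, "z": 0, "wx": 0, "wy": 0, "wz": 0, "fingers": -1}])

```text
clock: 56.72
tool_pos: [0.5692, -0.0311, 0.0459]
eef_rot: [1.0, 0.0, 0.002, -0.0]
contact_force: [0.4, 0.4, -1.1]
opening: 0.001
```

Run:
```python
from lib import *
s=get_state();print(s["tool_pos"],s["eef_rot"],s["clock"],go([.5675,-.012,.044],0))
for i in range(4):print(hole(f"sr{i}","top"))
```

```text
[ 0.56923659 -0.03108229  0.045888  ] [ 9.99998100e-01  1.00428160e-04  1.94206938e-03 -1.37880043e-04] 56.725 {'x': np.float64(-0.0022), 'y': np.float64(-0.0239), 'z': np.float64(0.0024), 'wx': np.float64(-0.0001), 'wy': np.float64(-0.0012), 'wz': np.float64(0.0001)}
(56.725, [], 0)
(56.775, [], 0)
(56.825, [], 0)
(56.875, [], 0)
```

Emit:
apply_moves(series=[{"x": -0.002, "y": -0.005, "z": 0.002, "wx": 0, "wy": -0.001, "wz": 0, "fingers": -1}, {"x": 0, "y": -0.003, "z": 0, "wx": 0, "wy": 0, "wz": 0, "fingers": -1}, {"x": 0, "y": 0, "z": 0, "wx": 0, "wy": 0, "wz": 0, "fingers": -1}, {"x": 0, "y": 0, "z": 0, "wx": 0, "wy": 0, "wz": 0, "fingers": -1}, {"x": 0, "y": 0, "z": 0, "wx": 0, "wy": 0, "wz": 0, "fingers": -1}, {"x": 0, "y": 0, "z": 0, "wx": 0, "wy": 0, "wz": 0, "fingers": -1}])

```text
clock: 57.68
tool_pos: [0.5675, -0.0239, 0.0441]
eef_rot: [1.0, 0.0, 0.0, -0.0]
contact_force: [-0.3, 0.0, 0.3]
opening: 0.004
```

Run:
```python
from lib import *
s=get_state();print(s["tool_pos"],s["eef_rot"],s["clock"])
for i in range(4):print(hole(f"ss{i}","side"))
for i in range(5):print(hole(f"su{i}","top"))
print(get_state()["clock"])
p=np.load("pics/su4.npz")["p"];q=np.load("pics/ss3.npz")["p"]
cv2.imwrite("pics/su.png",np.hstack([cv2.resize(p[150:330,130:330,::-1],None,fx=2,fy=2),cv2.resize(q[120:300,140:340,::-1],None,fx=2,fy=2)]))
```

```text
[ 0.56750516 -0.023871    0.04410745] [ 9.99999884e-01  3.59072262e-04  2.24473243e-04 -2.28165615e-04] 57.675
(57.675, [], 0)
(57.725, [], 0)
(57.775, [], 0)
(57.825, [], 0)
(57.875, [], 0)
(57.925, [], 0)
(57.975, [], 0)
(58.025, [], 0)
(58.075, [], 0)
58.125
```

View pics/su.png

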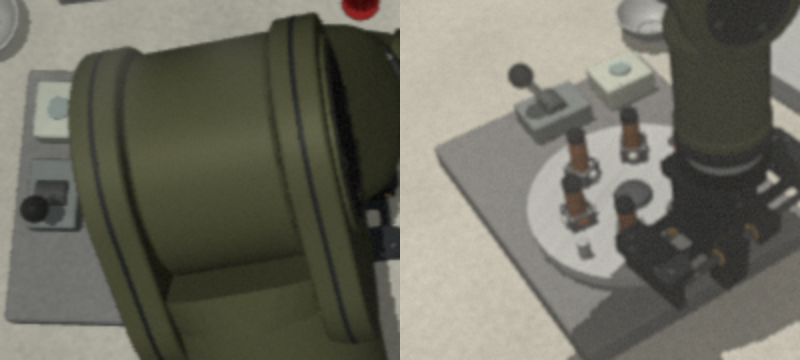

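```bash
cat >> lib.py <<'E'
def whole(f,snap=True):
    """hole and peg directions from the wrist's depth picture"""
    t=get_state()["clock"]
    if snap: look("wrist",f)
    F=np.load(f"pics/{f}.npz");a=np.radians(np.arange(720)/2);Cc=C-[.0009,0]
    mean=lambda w:(np.degrees(np.angle(np.exp(1j*a)[w].mean()))%360).round(1) if w.any() else None
    H=np.nanmean([ring(F,r,.052,720,Cc) for r in(.082,.085,.088)],0)
    P=np.nanmin([ring(F,r,.074,720,Cc) for r in(.083,.085,.087)],0)
    wh=(H<.046)&(H>.02);wp=(P>.067)&(P<.08)
    return t,"hole",mean(wh),int(wh.sum()),"peg",mean(wp),int(wp.sum())
E
python3 - <<'E'
from lib import *
for i in range(5):print(whole(f"wa{i}"))
print(get_state()["clock"])
E
```

```text
(58.125, 'hole', None, 0, 'peg', np.float64(299.5), 15)
(58.175, 'hole', None, 0, 'peg', np.float64(316.0), 15)
(58.225, 'hole', None, 0, 'peg', np.float64(333.0), 15)
(58.275, 'hole', None, 0, 'peg', None, 0)
(58.325, 'hole', None, 0, 'peg', None, 0)
58.375lib.py:97: RuntimeWarning: Mean of empty slice
  H=np.nanmean([ring(F,r,.052,720,Cc) for r in(.082,.085,.088)],0)
lib.py:98: RuntimeWarning: All-NaN axis encountered
  P=np.nanmin([ring(F,r,.074,720,Cc) for r in(.083,.085,.087)],0)
```

Emit:
apply_moves(series=[{"x": 0, "y": -0.015, "z": 0, "wx": 0, "wy": 0, "wz": 0, "fingers": -1}, {"x": 0, "y": -0.006, "z": 0, "wx": 0, "wy": 0, "wz": 0, "fingers": -1}, {"x": 0, "y": -0.003, "z": 0, "wx": 0, "wy": 0, "wz": 0, "fingers": -1}, {"x": 0, "y": -0.002, "z": 0, "wx": 0, "wy": 0, "wz": 0, "fingers": -1}])

```text
clock: 58.88
tool_pos: [0.568, -0.0011, 0.0441]
eef_rot: [1.0, 0.001, 0.001, -0.0]
contact_force: [2.4, -2.3, 0.3]
opening: 0.004
```

```bash
python3 -W ignore - <<'E'
from lib import *
for i in range(3):print(whole(f"wb{i}"))
s=get_state();print(s["clock"],s["tool_pos"],s["contact_force"])
E
```

```text
(58.875, 'hole', None, 0, 'peg', np.float64(187.8), 14)
(58.925, 'hole', None, 0, 'peg', np.float64(197.2), 14)
(58.975, 'hole', None, 0, 'peg', np.float64(206.0), 13)
59.025 [ 0.56754168 -0.00128444  0.04413863] [-0.10156707 -0.21722821 -0.08560848]
```

Emit:
apply_moves(series=[{"x": 0, "y": -0.0008, "z": 0, "wx": 0, "wy": 0, "wz": 0, "fingers": -1}, {"x": 0, "y": 0.002, "z": 0, "wx": 0, "wy": 0, "wz": 0, "fingers": -1}])

```text
clock: 59.28
tool_pos: [0.5675, -0.0027, 0.0441]
eef_rot: [1.0, 0.0, 0.0, -0.0]
contact_force: [-0.2, -0.7, -0.5]
opening: 0.001
```

```bash
python3 -W ignore - <<'E'
from lib import *
for i in range(3):print(whole(f"wc{i}"))
s=get_state();print(s["clock"],s["tool_pos"],s["contact_force"])
E
```

```text
(59.275, 'hole', None, 0, 'peg', np.float64(233.8), 14)
(59.325, 'hole', None, 0, 'peg', np.float64(235.2), 14)
(59.375, 'hole', None, 0, 'peg', np.float64(237.0), 13)
59.425 [ 0.56740211 -0.00285704  0.04411926] [-0.15880208  0.87801346 -1.06460976]
```

Emit:
apply_moves(series=[{"x": 0, "y": 0.002, "z": 0, "wx": 0, "wy": 0, "wz": 0, "fingers": -1}, {"x": 0, "y": 0, "z": 0, "wx": 0, "wy": 0, "wz": 0, "fingers": -1}, {"x": 0, "y": 0, "z": 0, "wx": 0, "wy": 0, "wz": 0, "fingers": -1}, {"x": 0, "y": 0, "z": 0, "wx": 0, "wy": 0, "wz": 0, "fingers": -1}, {"x": 0, "y": 0, "z": 0, "wx": 0, "wy": 0, "wz": 0, "fingers": -1}, {"x": 0, "y": 0, "z": 0, "wx": 0, "wy": 0, "wz": 0, "fingers": -1}, {"x": 0, "y": 0, "z": 0, "wx": 0, "wy": 0, "wz": 0, "fingers": -1}, {"x": 0, "y": 0, "z": 0, "wx": 0, "wy": 0, "wz": 0, "fingers": -1}])

```text
clock: 60.42
tool_pos: [0.567, -0.0041, 0.044]
eef_rot: [1.0, 0.0, -0.0, -0.001]
contact_force: [-0.4, -0.8, 0.1]
opening: 0.005
```

```bash
python3 -W ignore - <<'E'
from lib import *
for i in range(5):print(whole(f"wd{i}"))
s=get_state();print(s["clock"],s["tool_pos"],s["contact_force"])
E
```

```text
(60.425, 'hole', None, 0, 'peg', np.float64(263.8), 14)
(60.475, 'hole', None, 0, 'peg', np.float64(264.8), 14)
(60.525, 'hole', None, 0, 'peg', np.float64(265.8), 14)
(60.575, 'hole', None, 0, 'peg', np.float64(266.8), 14)
(60.625, 'hole', None, 0, 'peg', np.float64(267.8), 14)
60.675 [ 0.56699891 -0.00408978  0.04397941] [-0.27446384  0.31948797 -0.20768356]
```

Emit:
apply_moves(series=[{"x": -0.01, "y": 0, "z": 0, "wx": 0, "wy": 0, "wz": 0, "fingers": -1}, {"x": -0.006, "y": 0, "z": 0, "wx": 0, "wy": 0, "wz": 0, "fingers": -1}, {"x": 0, "y": -0.002, "z": 0, "wx": 0, "wy": 0, "wz": 0, "fingers": -1}, {"x": 0.008, "y": -0.003, "z": 0, "wx": 0, "wy": 0, "wz": 0, "fingers": -1}, {"x": 0.018, "y": -0.002, "z": 0, "wx": 0, "wy": 0, "wz": 0, "fingers": -1}, {"x": 0.018, "y": 0.002, "z": 0, "wx": 0, "wy": 0, "wz": 0, "fingers": -1}, {"x": 0.01, "y": 0.006, "z": 0, "wx": 0, "wy": 0, "wz": 0, "fingers": -1}, {"x": 0, "y": 0.003, "z": 0, "wx": 0, "wy": 0, "wz": 0, "fingers": -1}])

```text
clock: 61.68
tool_pos: [0.599, -0.01, 0.044]
eef_rot: [1.0, -0.0, 0.0, 0.001]
contact_force: [-0.1, -0.4, -0.9]
opening: 0.003
```

```bash
python3 -W ignore - <<'E'
from lib import *
for i in range(4):print(whole(f"we{i}"))
s=get_state();print(s["clock"],s["tool_pos"],s["contact_force"])
E
```

```text
(61.675, 'hole', None, 0, 'peg', np.float64(311.2), 14)
(61.725, 'hole', None, 0, 'peg', np.float64(314.5), 15)
(61.775, 'hole', None, 0, 'peg', np.float64(317.8), 14)
(61.825, 'hole', None, 0, 'peg', np.float64(321.0), 15)
61.875 [ 0.59759981 -0.00955757  0.04401853] [-0.50675061 -0.84254039 -0.20955383]
```

Emit:
apply_moves(series=[{"x": -0.02, "y": 0, "z": 0, "wx": 0, "wy": 0, "wz": 0, "fingers": -1}, {"x": -0.014, "y": 0, "z": 0, "wx": 0, "wy": 0, "wz": 0, "fingers": -1}, {"x": 0, "y": 0, "z": 0, "wx": 0, "wy": 0, "wz": 0, "fingers": -1}, {"x": 0, "y": 0, "z": 0, "wx": 0, "wy": 0, "wz": 0, "fingers": -1}, {"x": 0, "y": 0, "z": 0, "wx": 0, "wy": 0, "wz": 0, "fingers": -1}, {"x": 0, "y": 0, "z": 0, "wx": 0, "wy": 0, "wz": 0, "fingers": -1}, {"x": 0, "y": 0, "z": 0, "wx": 0, "wy": 0, "wz": 0, "fingers": -1}, {"x": 0, "y": 0, "z": 0, "wx": 0, "wy": 0, "wz": 0, "fingers": -1}])

```text
clock: 62.88
tool_pos: [0.5706, -0.0087, 0.0442]
eef_rot: [1.0, 0.0, 0.0, 0.001]
contact_force: [-0.4, 0.1, -0.8]
opening: 0.006
```

Emit:
apply_moves(series=[{"x": 0, "y": 0, "z": 0, "wx": 0, "wy": 0, "wz": 0, "fingers": -1}, {"x": 0, "y": 0, "z": 0, "wx": 0, "wy": 0, "wz": 0, "fingers": -1}, {"x": 0, "y": 0, "z": 0, "wx": 0, "wy": 0, "wz": 0, "fingers": -1}, {"x": 0, "y": 0, "z": 0, "wx": 0, "wy": 0, "wz": 0, "fingers": -1}, {"x": 0, "y": 0, "z": 0, "wx": 0, "wy": 0, "wz": 0, "fingers": -1}, {"x": 0, "y": 0, "z": 0, "wx": 0, "wy": 0, "wz": 0, "fingers": -1}, {"x": 0, "y": 0, "z": 0, "wx": 0, "wy": 0, "wz": 0, "fingers": -1}, {"x": 0, "y": 0, "z": 0, "wx": 0, "wy": 0, "wz": 0, "fingers": -1}])

```text
clock: 63.88
tool_pos: [0.5706, -0.0087, 0.0442]
eef_rot: [1.0, 0.0, 0.0, 0.001]
contact_force: [0.5, 0.0, 0.5]
opening: 0.005
```

```bash
python3 -W ignore - <<'E'
from lib import *
for i in range(3):print(whole(f"wf{i}"))
s=get_state();print(s["clock"],s["tool_pos"],s["contact_force"])
E
```

```text
(63.875, 'hole', np.float64(255.8), 22, 'peg', None, 0)
(63.925, 'hole', np.float64(257.8), 22, 'peg', None, 0)
(63.975, 'hole', np.float64(260.0), 23, 'peg', None, 0)
64.025 [ 0.57055682 -0.00876697  0.04422568] [-0.36937363 -0.24918948 -1.13735026]
```

Emit:
apply_moves(series=[{"x": 0, "y": -0.002, "z": 0, "wx": 0, "wy": 0, "wz": 0, "fingers": -1}, {"x": 0, "y": 0, "z": 0, "wx": 0, "wy": 0, "wz": 0, "fingers": -1}, {"x": 0, "y": 0, "z": 0, "wx": 0, "wy": 0, "wz": 0, "fingers": -1}, {"x": 0, "y": 0, "z": 0, "wx": 0, "wy": 0, "wz": 0, "fingers": -1}, {"x": 0, "y": 0, "z": 0, "wx": 0, "wy": 0, "wz": 0, "fingers": -1}, {"x": 0, "y": 0, "z": 0, "wx": 0, "wy": 0, "wz": 0, "fingers": -1}, {"x": 0, "y": 0, "z": 0, "wx": 0, "wy": 0, "wz": 0, "fingers": -1}, {"x": 0, "y": 0, "z": 0, "wx": 0, "wy": 0, "wz": 0, "fingers": -1}])

```text
clock: 65.03
tool_pos: [0.5706, -0.007, 0.0442]
eef_rot: [1.0, -0.0, 0.0, 0.001]
contact_force: [0.0, -0.8, -0.0]
opening: 0.009
```

Emit:
apply_moves(series=[{"x": 0, "y": 0, "z": 0, "wx": 0, "wy": 0, "wz": 0, "fingers": -1}, {"x": 0, "y": 0, "z": 0, "wx": 0, "wy": 0, "wz": 0, "fingers": -1}, {"x": 0, "y": 0, "z": 0, "wx": 0, "wy": 0, "wz": 0, "fingers": -1}, {"x": 0, "y": 0, "z": 0, "wx": 0, "wy": 0, "wz": 0, "fingers": -1}])

```text
clock: 65.53
tool_pos: [0.5706, -0.0071, 0.0442]
eef_rot: [1.0, -0.0, 0.0, 0.001]
contact_force: [-0.1, 0.0, -0.3]
opening: 0.002
```

```bash
python3 -W ignore - <<'E'
from lib import *
for i in range(4):print(whole(f"wg{i}"))
s=get_state();print(s["clock"],s["tool_pos"],s["contact_force"])
E
```

```text
(65.525, 'hole', np.float64(314.8), 22, 'peg', None, 0)
(65.575, 'hole', np.float64(316.0), 21, 'peg', None, 0)
(65.625, 'hole', np.float64(317.5), 21, 'peg', None, 0)
(65.675, 'hole', np.float64(319.0), 21, 'peg', None, 0)
65.725 [ 0.57058621 -0.00704185  0.04422946] [ 0.64316038  0.23882817 -0.7063767 ]
```

Emit:
apply_moves(series=[{"x": -0.003, "y": -0.003, "z": 0, "wx": 0, "wy": 0, "wz": 0, "fingers": -1}, {"x": 0, "y": -0.0015, "z": 0, "wx": 0, "wy": 0, "wz": 0, "fingers": -1}, {"x": 0, "y": 0, "z": 0, "wx": 0, "wy": 0, "wz": 0, "fingers": -1}, {"x": 0, "y": 0, "z": 0, "wx": 0, "wy": 0, "wz": 0, "fingers": -1}, {"x": 0, "y": 0, "z": 0, "wx": 0, "wy": 0, "wz": 0, "fingers": -1}, {"x": 0, "y": 0, "z": 0, "wx": 0, "wy": 0, "wz": 0, "fingers": -1}, {"x": 0, "y": 0, "z": 0, "wx": 0, "wy": 0, "wz": 0, "fingers": -1}, {"x": 0, "y": 0, "z": 0, "wx": 0, "wy": 0, "wz": 0, "fingers": -1}])

```text
clock: 66.72
tool_pos: [0.568, -0.0032, 0.0442]
eef_rot: [1.0, 0.0, 0.0, 0.001]
contact_force: [0.7, 1.6, 0.2]
opening: 0.004
```

```bash
python3 -W ignore - <<'E'
from lib import *
for i in range(3):print(whole(f"wh{i}"))
s=get_state();print(s["clock"],s["tool_pos"],s["contact_force"])
E
```

```text
(66.725, 'hole', np.float64(342.2), 18, 'peg', None, 0)
(66.775, 'hole', np.float64(343.2), 18, 'peg', None, 0)
(66.825, 'hole', np.float64(343.8), 16, 'peg', None, 0)
66.875 [ 0.56801887 -0.00316325  0.04422771] [ 0.32498592  0.33916534 -0.23001682]
```

Emit:
apply_moves(series=[{"x": 0, "y": 0, "z": 0, "wx": 0, "wy": 0, "wz": 0, "fingers": -1}, {"x": 0, "y": 0, "z": 0, "wx": 0, "wy": 0, "wz": 0, "fingers": -1}, {"x": 0, "y": 0, "z": 0, "wx": 0, "wy": 0, "wz": 0, "fingers": -1}, {"x": 0, "y": -0.003, "z": 0, "wx": 0, "wy": 0, "wz": 0, "fingers": -1}, {"x": 0, "y": -0.001, "z": 0, "wx": 0, "wy": 0, "wz": 0, "fingers": -1}, {"x": 0, "y": 0, "z": 0, "wx": 0, "wy": 0, "wz": 0, "fingers": -1}])

```text
clock: 67.62
tool_pos: [0.568, -0.0013, 0.0443]
eef_rot: [1.0, -0.001, 0.0, 0.002]
contact_force: [0.0, -0.4, 0.1]
opening: 0.005
```

```bash
python3 -W ignore - <<'E'
from lib import *
for i in range(2):print(whole(f"wi{i}"))
s=get_state();print(s["clock"],s["tool_pos"],s["contact_force"])
p,d,cm=look("wrist","wi9")
print(proj(cm,[[*(C-[.0009,0]+.085*np.array([np.cos(np.radians(-7.8)),np.sin(np.radians(-7.8))])),.052],[*(C-[.0009,0]),.061],[*(C-[.0009,0]+.12*np.array([np.cos(np.radians(-7.8)),np.sin(np.radians(-7.8))])),.04]]).round(1))
E
```

```text
(67.625, 'hole', np.float64(351.0), 15, 'peg', None, 0)
(67.675, 'hole', np.float64(351.2), 16, 'peg', None, 0)
67.725 [ 0.56801407 -0.00123871  0.044239  ] [ 0.03669005 -1.61197131 -1.50817463]
[[539.9  53.1]
 [313.5   7.8]
 [603.1  74.1]]
```

Emit:
apply_moves(series=[{"x": 0, "y": 0.004, "z": 0, "wx": 0, "wy": 0, "wz": 0, "fingers": -1}, {"x": 0, "y": 0.02, "z": 0, "wx": 0, "wy": 0, "wz": 0, "fingers": -1}, {"x": 0, "y": 0.01, "z": -0.03, "wx": 0, "wy": 0, "wz": 0, "fingers": -1}, {"x": 0, "y": 0, "z": -0.07, "wx": 0, "wy": 0, "wz": 0, "fingers": -1}, {"x": 0, "y": 0, "z": -0.07, "wx": 0, "wy": 0, "wz": 0, "fingers": -1}, {"x": 0, "y": -0.03, "z": -0.07, "wx": 0, "wy": 0, "wz": 0, "fingers": -1}, {"x": 0, "y": -0.06, "z": -0.03, "wx": 0, "wy": 0, "wz": 0, "fingers": -1}, {"x": 0, "y": -0.06, "z": 0, "wx": 0, "wy": 0, "wz": 0, "fingers": -1}])

```text
clock: 68.78
tool_pos: [0.5696, 0.0818, 0.2674]
eef_rot: [1.0, -0.009, 0.001, 0.002]
contact_force: [0.9, -0.1, -0.1]
opening: 0.005
```

Emit:
apply_moves(series=[{"x": 0, "y": -0.04, "z": 0, "wx": 0, "wy": 0, "wz": 0, "fingers": -1}, {"x": 0, "y": -0.02, "z": 0, "wx": 0, "wy": 0, "wz": 0, "fingers": -1}, {"x": 0, "y": 0, "z": 0, "wx": 0, "wy": 0, "wz": 0, "fingers": -1}, {"x": 0, "y": 0, "z": 0, "wx": 0, "wy": 0, "wz": 0, "fingers": -1}])

```text
clock: 69.28
tool_pos: [0.5703, 0.1301, 0.2674]
eef_rot: [1.0, -0.008, 0.001, 0.003]
contact_force: [1.0, -0.4, 0.1]
opening: 0.006
```

```bash
python3 -W ignore - <<'E'
from lib import *
s=get_state();print(s["clock"],s["tool_pos"],s["eef_rot"])
print(whole("wj0"));print(whole("wj1"))
F=np.load("pics/wj1.npz");p=F["p"]
u,v=proj(F,[*(C+[.10,-.012]),.05])[0].astype(int);print(u,v)
x0,y0=u-70,v-50
cv2.imwrite("pics/wjc.png",cv2.resize(p[y0:v+50,x0:u+70,::-1],None,fx=5,fy=5,interpolation=cv2.INTER_CUBIC));print(x0,y0)
E
```

```text
69.275 [0.57028945 0.13014359 0.26742718] [ 9.99964583e-01 -7.94340885e-03  9.03179098e-04  2.63062266e-03]
(69.275, 'hole', np.float64(351.8), 22, 'peg', np.float64(170.8), 14)
(69.325, 'hole', np.float64(351.8), 22, 'peg', np.float64(170.8), 14)
402 236
332 186
```

View pics/wjc.png

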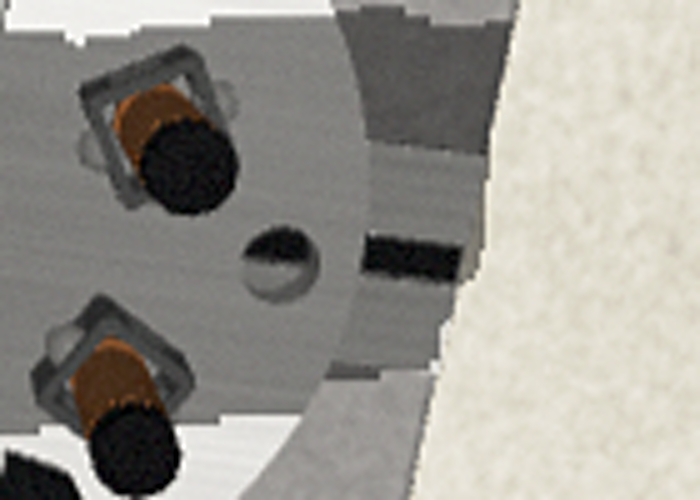

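```bash
python3 -W ignore - <<'E'
from lib import *
F=np.load("pics/wj1.npz");p=F["p"]
w=lambda c,z:plane(F,[c[0]/5+332,c[1]/5+186],z)[0,:2]
h=w((281,265),.052)
g=p.max(2);m=np.zeros(g.shape,bool);m[225:250,400:430]=g[225:250,400:430]<45
ys,xs=np.nonzero(m);pc=cv2.fitLine(np.c_[xs,ys].astype(np.float32),cv2.DIST_L2,0,.01,.01).ravel();print(pc,m.sum())
D=F["d"]
for z in(.036,.038):
    a=plane(F,[pc[2]-8*pc[0],pc[3]-8*pc[1]],z)[0,:2];b=plane(F,[pc[2]+8*pc[0],pc[3]+8*pc[1]],z)[0,:2]
    e=(b-a)/np.linalg.norm(b-a);ang=np.degrees(np.arctan2(e[1],e[0]))
    mid=(a+b)/2;off=lambda q:np.cross(e,q-mid)
    Cc=C-[.0009,0];r=mid-Cc
    print(z,"dir",ang,"from axis",np.degrees(np.arctan2(r[1],r[0])),"hole off line mm",off(h)*1e3,"axis off",off(Cc)*1e3,"edge in hole",off(w((281,262),z))*1e3)
r=h-Cc;print("hole",h,np.hypot(*r),np.degrees(np.arctan2(r[1],r[0])))
for q in((415,215),(415,325),(413,258)):
    u=int(q[0]/5+332);v=int(q[1]/5+186);o,rr=ray(F,(u,v));print("height",(o+rr[0]*np.median(D[v-1:v+2,u-1:u+2]))[2])
E
```

```text
[9.9105781e-01 1.3343300e-01 4.1376273e+02 2.3729662e+02] 118
0.036 dir -8.822267891314457 from axis -8.018879237222261 hole off line mm -2.3326373598989223 axis off -1.6744403470596163 edge in hole -5.420266949944237
0.038 dir -8.822267891314501 from axis -7.800424632939569 hole off line mm -2.7758149917632675 axis off -2.1176179789240237 edge in hole -5.391480767758068
hole [0.65127658 0.0986916 ] 0.08579507322604384 -9.261830204640571
height 0.03558971307065467
height 0.0354155517740285
height 0.030641521285271034
```

Emit:
apply_moves(series=[{"x": 0.03, "y": 0.035, "z": 0, "wx": 0.003, "wy": 0, "wz": -0.005, "fingers": -1}, {"x": 0.04, "y": 0.05, "z": 0, "wx": 0, "wy": 0, "wz": 0, "fingers": -1}, {"x": 0.025, "y": 0.03, "z": 0, "wx": 0, "wy": 0, "wz": 0, "fingers": -1}, {"x": 0.005, "y": 0.008, "z": 0, "wx": 0, "wy": 0, "wz": 0, "fingers": -1}, {"x": 0, "y": 0, "z": 0, "wx": 0, "wy": 0, "wz": 0, "fingers": -1}, {"x": 0, "y": 0, "z": 0, "wx": 0, "wy": 0, "wz": 0, "fingers": -1}])

```text
clock: 70.12
tool_pos: [0.6496, 0.0258, 0.2666]
eef_rot: [1.0, -0.002, -0.001, -0.002]
contact_force: [0.8, -0.4, 0.0]
opening: 0.008
```

```bash
cat >> lib.py <<'E'
def align(f):
    p,d,cm=look("wrist",f);F=np.load(f"pics/{f}.npz");g=p.max(2).astype(float)
    K=np.mgrid[0:480,0:640][::-1].reshape(2,-1).T.astype(float)
    o,r=ray(F,K);X=o+r*F["d"].reshape(-1,1)
    e=np.array([np.cos(np.radians(-8.2)),np.sin(np.radians(-8.2))]);n=np.array([-e[1],e[0]])
    q=X[:,:2]-(C-[.0009,0]);s=q@e;t=q@n;ok=F["d"].ravel()>0
    hm=ok&(abs(s-.085)<.014)&(abs(t)<.014)&(X[:,2]<.046)
    print("hole s,t mm",(s[hm].mean()*1e3).round(2),(t[hm].mean()*1e3).round(2),hm.sum(),"extent t",((t[hm].min()+t[hm].max())*500).round(2))
    print("cam xy rel",(o[:2]-C).round(3))
    # slot outer part, by darkness and cast on z=.036
    Y=plane(F,K,.0355)[:,:2]-(C-[.0009,0]);s2=Y@e;t2=Y@n
    dm=(g.ravel()<50)&(s2>.106)&(s2<.128)&(abs(t2)<.012)
    if dm.any():
        k=np.polyfit(s2[dm],t2[dm],1);print("slot t mm mean",(t2[dm].mean()*1e3).round(2),"at s=85:",(np.polyval(k,.085)*1e3).round(2),dm.sum(),"edges",(np.percentile(t2[dm],[1,99])*1e3).round(1))
    hi=(g.ravel()<50)&(abs(s2-.085)<.006)&(abs(t2)<.012)
    if hi.any():print("slot seen in hole t",(t2[hi].mean()*1e3).round(2),(np.percentile(t2[hi],[1,99])*1e3).round(1),hi.sum())
E
python3 -W ignore - <<'E'
from lib import *
s=get_state();print(s["clock"],s["tool_pos"],s["eef_rot"])
align("wk0")
E
```

```text
70.125 [0.64962093 0.02575069 0.26659154] [ 9.99995102e-01 -1.79354179e-03 -8.77270364e-04 -2.41028150e-03]
hole s,t mm 85.18 -1.0 232 extent t -1.21
cam xy rel [ 0.082 -0.02 ]
slot t mm mean -1.0 at s=85: -1.11 39 edges [-4.7  3.6]
slot seen in hole t -0.81 [-4.8  4.1] 9
```

```bash
python3 -W ignore - <<'E'
from lib import *
from scipy.ndimage import map_coordinates
F=np.load("pics/wk0.npz");g=F["p"].max(2).astype(float)
e=np.array([np.cos(np.radians(-8.2)),np.sin(np.radians(-8.2))]);n=np.array([-e[1],e[0]]);A=C-[.0009,0]
T=np.arange(-12,12.1,1)
for lab,ss,z in(("outer",np.linspace(.109,.126,9),.0355),("inhole z36",np.linspace(.082,.088,5),.0355),("hole rim z52",np.linspace(.083,.087,5),.052)):
    out=[]
    for t in T:
        X=np.array([[*(A+s*e+t*1e-3*n),z] for s in ss]);uv=proj(F,X);out.append(map_coordinates(g,[uv[:,1],uv[:,0]],order=1).mean())
    print(lab,dict(zip(T.astype(int),np.round(out).astype(int))))
s=.085
u=proj(F,[[*(A+.1*e),.04]])[0].astype(int);print(u)
cv2.imwrite("pics/wkc.png",cv2.resize(F["p"][u[1]-35:u[1]+35,u[0]-50:u[0]+50,::-1],None,fx=7,fy=7,interpolation=cv2.INTER_CUBIC))
E
```

```text
outer {np.int64(-12): np.int64(226), np.int64(-11): np.int64(224), np.int64(-10): np.int64(219), np.int64(-9): np.int64(221), np.int64(-8): np.int64(226), np.int64(-7): np.int64(231), np.int64(-6): np.int64(217), np.int64(-5): np.int64(112), np.int64(-4): np.int64(51), np.int64(-3): np.int64(50), np.int64(-2): np.int64(53), np.int64(-1): np.int64(53), np.int64(0): np.int64(54), np.int64(1): np.int64(53), np.int64(2): np.int64(53), np.int64(3): np.int64(52), np.int64(4): np.int64(96), np.int64(5): np.int64(187), np.int64(6): np.int64(232), np.int64(7): np.int64(228), np.int64(8): np.int64(230), np.int64(9): np.int64(231), np.int64(10): np.int64(228), np.int64(11): np.int64(225), np.int64(12): np.int64(223)}
inhole z36 {np.int64(-12): np.int64(241), np.int64(-11): np.int64(234), np.int64(-10): np.int64(202), np.int64(-9): np.int64(205), np.int64(-8): np.int64(224), np.int64(-7): np.int64(233), np.int64(-6): np.int64(218), np.int64(-5): np.int64(97), np.int64(-4): np.int64(53), np.int64(-3): np.int64(57), np.int64(-2): np.int64(59), np.int64(-1): np.int64(58), np.int64(0): np.int64(58),
[... 368 characters left out ...]
int64(241), np.int64(-11): np.int64(234), np.int64(-10): np.int64(201), np.int64(-9): np.int64(214), np.int64(-8): np.int64(233), np.int64(-7): np.int64(237), np.int64(-6): np.int64(218), np.int64(-5): np.int64(79), np.int64(-4): np.int64(54), np.int64(-3): np.int64(58), np.int64(-2): np.int64(59), np.int64(-1): np.int64(57), np.int64(0): np.int64(58), np.int64(1): np.int64(56), np.int64(2): np.int64(55), np.int64(3): np.int64(62), np.int64(4): np.int64(122), np.int64(5): np.int64(207), np.int64(6): np.int64(211), np.int64(7): np.int64(167), np.int64(8): np.int64(219), np.int64(9): np.int64(240), np.int64(10): np.int64(238), np.int64(11): np.int64(239), np.int64(12): np.int64(240)}
[331 146]
```

View pics/wkc.png

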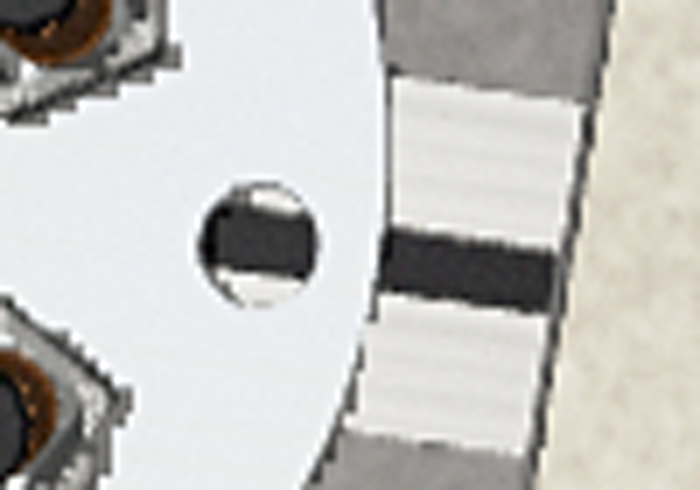

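Hole and slot are in line: the slot band sits centred in the hole, within about 0.5 mm, and the wheel is at rest. The lamp lever is next.

Emit:
apply_moves(series=[{"x": -0.025, "y": -0.04, "z": 0, "wx": 0, "wy": 0, "wz": 0, "fingers": -1}, {"x": -0.037, "y": -0.06, "z": 0, "wx": 0, "wy": 0, "wz": 0, "fingers": -1}, {"x": -0.037, "y": -0.065, "z": 0, "wx": 0, "wy": 0, "wz": 0, "fingers": -1}, {"x": -0.037, "y": -0.065, "z": 0, "wx": 0, "wy": 0, "wz": 0, "fingers": -1}, {"x": -0.03, "y": -0.05, "z": 0, "wx": 0, "wy": 0, "wz": 0, "fingers": -1}, {"x": -0.012, "y": -0.025, "z": 0, "wx": 0, "wy": 0, "wz": 0, "fingers": -1}, {"x": 0, "y": -0.01, "z": 0, "wx": 0, "wy": 0, "wz": 0, "fingers": -1}, {"x": 0, "y": 0, "z": 0, "wx": 0, "wy": 0, "wz": 0, "fingers": -1}])

```text
clock: 71.18
tool_pos: [0.4969, 0.294, 0.2689]
eef_rot: [1.0, 0.005, -0.001, -0.005]
contact_force: [-0.4, -1.1, 0.1]
opening: 0.004
```

```bash
python3 -W ignore - <<'E'
from lib import *
s=get_state();print(s["clock"],s["tool_pos"],s["eef_rot"],go([.505,.279,.097],0))
p,d,cm=look("wrist","wl")
v=p.max(2);u0,v0=proj(cm,[.5645,.2794,.105])[0].astype(int);print(u0,v0)
m=np.zeros(v.shape,bool);m[max(v0-40,0):v0+40,u0-40:u0+40]=v[max(v0-40,0):v0+40,u0-40:u0+40]<60
for c,a in blobs(m,100):print(c,a,plane(cm,c,.105)[0])
E
```

```text
71.175 [0.49693013 0.29395181 0.2688935 ] [ 0.9999736   0.00544097 -0.00146282 -0.00458796] {'x': np.float64(0.0105), 'y': np.float64(0.0208), 'z': np.float64(0.2147), 'wx': np.float64(-0.0029), 'wy': np.float64(0.0009), 'wz': np.float64(0.0035)}
386 240
[380.88803089 218.3011583 ] 259 [0.55759068 0.30133587 0.105     ]
[393.32103689 237.10269192] 1003 [0.57066212 0.28309401 0.105     ]
```

Emit:
apply_moves(series=[{"x": 0.004, "y": 0.01, "z": 0, "wx": -0.003, "wy": 0.001, "wz": 0.003, "fingers": -1}, {"x": 0, "y": 0.006, "z": 0.03, "wx": 0, "wy": 0, "wz": 0, "fingers": -1}, {"x": 0, "y": 0, "z": 0.06, "wx": 0, "wy": 0, "wz": 0, "fingers": -1}, {"x": 0, "y": 0, "z": 0.06, "wx": 0, "wy": 0, "wz": 0, "fingers": -1}, {"x": 0, "y": 0, "z": 0.04, "wx": 0, "wy": 0, "wz": 0, "fingers": -1}, {"x": 0, "y": 0, "z": 0.01, "wx": 0, "wy": 0, "wz": 0, "fingers": -1}, {"x": 0, "y": 0, "z": 0, "wx": 0, "wy": 0, "wz": 0, "fingers": -1}])

```text
clock: 72.1
tool_pos: [0.5101, 0.2675, 0.1071]
eef_rot: [1.0, -0.009, 0.005, 0.003]
contact_force: [-0.3, -0.5, -0.2]
opening: 0.006
```

```bash
python3 -W ignore - <<'E'
from lib import *
s=get_state();print(s["clock"],s["tool_pos"],s["eef_rot"],go([.500,.279,.097],0),go([.590,.274,.097],0))
E
```

```text
72.1 [0.51007838 0.26748689 0.10712623] [ 0.99993908 -0.00941898  0.00497076  0.00290055] {'x': np.float64(-0.013), 'y': np.float64(-0.0142), 'z': np.float64(0.0124), 'wx': np.float64(0.0018), 'wy': np.float64(-0.0032), 'wz': np.float64(-0.006)} {'x': np.float64(0.0996), 'y': np.float64(-0.0101), 'z': np.float64(0.0136), 'wx': np.float64(0.0018), 'wy': np.float64(-0.0032), 'wz': np.float64(-0.006)}
```

Emit:
apply_moves(series=[{"x": 0, "y": -0.009, "z": 0.006, "wx": 0.002, "wy": -0.003, "wz": -0.006, "fingers": -1}, {"x": 0, "y": -0.003, "z": 0.005, "wx": 0, "wy": 0, "wz": 0, "fingers": -1}, {"x": 0, "y": 0, "z": 0, "wx": 0, "wy": 0, "wz": 0, "fingers": -1}, {"x": 0.015, "y": 0, "z": 0, "wx": 0, "wy": 0, "wz": 0, "fingers": -1}, {"x": 0.015, "y": 0, "z": 0, "wx": 0, "wy": 0, "wz": 0, "fingers": -1}])

```text
clock: 72.72
tool_pos: [0.5376, 0.2791, 0.1017]
eef_rot: [1.0, 0.001, 0.003, -0.002]
contact_force: [0.2, 0.7, 0.1]
opening: 0.007
```

Emit:
apply_moves(series=[{"x": 0.015, "y": 0.001, "z": 0, "wx": 0, "wy": 0, "wz": 0, "fingers": -1}, {"x": 0.015, "y": 0.002, "z": 0, "wx": 0, "wy": 0, "wz": 0, "fingers": -1}, {"x": 0.012, "y": 0.002, "z": 0, "wx": 0, "wy": 0, "wz": 0, "fingers": -1}])

```text
clock: 73.1
tool_pos: [0.5732, 0.2747, 0.1019]
eef_rot: [1.0, 0.001, 0.002, -0.002]
contact_force: [-1.6, -0.6, 0.9]
opening: 0.002
```

```bash
python3 -W ignore - <<'E'
from lib import *
s=get_state();print(s["clock"],s["tool_pos"],s["eef_rot"],s["contact_force"])
E
```

```text
73.1 [0.57322992 0.27471431 0.10188848] [ 9.99995516e-01  8.99625953e-04  2.03044402e-03 -2.00871909e-03] [-1.55078655 -0.56670749  0.91803838]
```

Emit:
apply_moves(series=[{"x": 0.008, "y": 0, "z": 0, "wx": 0, "wy": 0, "wz": 0, "fingers": -1}, {"x": 0.008, "y": 0.001, "z": 0, "wx": 0, "wy": 0, "wz": 0, "fingers": -1}])

```text
clock: 73.35
tool_pos: [0.5871, 0.273, 0.1014]
eef_rot: [1.0, 0.0, 0.002, -0.002]
contact_force: [0.0, -0.9, -0.5]
opening: 0.009
```

Emit:
apply_moves(series=[{"x": 0.006, "y": 0, "z": 0, "wx": 0, "wy": 0, "wz": 0, "fingers": -1}, {"x": 0.004, "y": 0, "z": 0, "wx": 0, "wy": 0, "wz": 0, "fingers": -1}])

```text
clock: 73.6
tool_pos: [0.5932, 0.2727, 0.1008]
eef_rot: [1.0, 0.001, -0.001, -0.001]
contact_force: [-9.4, -0.1, 5.6]
opening: 0.0
```

```bash
cat >> lib.py <<'E'
def ball(f,cam="side"):
    p,d,cm=look(cam,f);v=p.max(2)
    K=np.mgrid[0:480,0:640][::-1].reshape(2,-1).T.astype(float);o,r=ray(cm,K);X=o+r*d.reshape(-1,1)
    m=(v.ravel()<70)&(X[:,2]>.085)&(X[:,2]<.125)&(X[:,0]>.53)&(X[:,0]<.66)&(X[:,1]>.25)&(X[:,1]<.31)
    print("ball px",m.sum(),X[m].mean(0).round(4) if m.any() else None)
E
python3 -W ignore - <<'E'
from lib import *
s=get_state();print(s["clock"],s["tool_pos"],s["contact_force"])
ball("b1")
E
```

```text
73.6 [0.59324718 0.27269354 0.10077794] [-9.40604526 -0.11413814  5.59327303]
ball px 188 [0.5984 0.2627 0.1138]
```

Emit:
apply_moves(series=[{"x": 0.002, "y": 0, "z": 0, "wx": 0, "wy": 0, "wz": 0, "fingers": -1}, {"x": -0.01, "y": 0, "z": 0, "wx": 0, "wy": 0, "wz": 0, "fingers": -1}, {"x": -0.04, "y": 0, "z": 0, "wx": 0, "wy": 0, "wz": 0, "fingers": -1}, {"x": -0.05, "y": -0.01, "z": -0.02, "wx": 0, "wy": 0, "wz": 0, "fingers": -1}, {"x": -0.05, "y": -0.02, "z": -0.05, "wx": 0, "wy": 0, "wz": 0, "fingers": -1}, {"x": -0.05, "y": -0.04, "z": -0.05, "wx": 0, "wy": 0, "wz": 0, "fingers": -1}, {"x": 0, "y": -0.06, "z": -0.03, "wx": 0, "wy": 0, "wz": 0, "fingers": -1}, {"x": 0, "y": -0.06, "z": 0, "wx": 0, "wy": 0, "wz": 0, "fingers": -1}])

```text
clock: 74.65
tool_pos: [0.4336, 0.4238, 0.2251]
eef_rot: [1.0, -0.003, 0.003, -0.003]
contact_force: [-0.3, 0.7, 0.4]
opening: 0.001
```

Emit:
apply_moves(series=[{"x": 0, "y": -0.05, "z": 0, "wx": 0, "wy": 0, "wz": 0, "fingers": -1}, {"x": 0, "y": -0.03, "z": 0, "wx": 0, "wy": 0, "wz": 0, "fingers": -1}, {"x": 0, "y": 0, "z": 0, "wx": 0, "wy": 0, "wz": 0, "fingers": -1}, {"x": 0, "y": 0, "z": 0, "wx": 0, "wy": 0, "wz": 0, "fingers": -1}, {"x": 0, "y": 0, "z": 0, "wx": 0, "wy": 0, "wz": 0, "fingers": -1}])

```text
clock: 75.28
tool_pos: [0.4324, 0.4932, 0.2267]
eef_rot: [1.0, 0.0, 0.005, -0.005]
contact_force: [-0.1, -0.0, 0.5]
opening: 0.004
```

```bash
python3 -W ignore - <<'E'
from lib import *
s=get_state();print(s["clock"],s["tool_pos"],s["contact_force"])
ball("b2");ball("b3","top")
print(hole("z1","top"),hole("z2","side"),hole("z3","top"))
F=np.load("pics/z1.npz")
h=ring(F,.058,.105,72,(.5645,.1095))*1000
print("vial tops at",[i*5 for i in range(72) if h[i]>102],np.median(h[h>102]))
E
```

```text
75.275 [0.43239624 0.49319612 0.22667704] [-0.14362413 -0.01045057  0.50756878]
ball px 80 [0.6128 0.2634 0.1106]
ball px 156 [0.6153 0.2684 0.1108]
(75.375, [np.float64(352.0)], 23) (75.425, [np.float64(347.0)], 15) (75.475, [np.float64(352.2)], 22)
vial tops at [15, 20, 25, 30, 75, 80, 85, 135, 140, 145, 195, 200, 205, 255, 260, 265, 270, 315, 320, 325, 330] 106.5657562074459
```

```bash
python3 -c "
from plant import *
print(finish_job())"
```

```text
the job is handed in; nothing more can be done
None
```

The job is done and handed in at about 75 s on the robot's clock; no verdict came back.

**Vials:** All six went from the rack into their own clips and were pressed to the floor (about 17–44 N at the wrist). The first release was checked on its own. A later check showed all six tops level at about 107–108 mm, as they should be when fully home. The rack was knocked about 17 mm aside partway through; I found it again with the cameras.

**Spin:** The wheel reached about 1.1 turns/s from a push on the peg and ran free for a bit over 5 s. It was still at about 0.93 turns/s when I first touched the rim. The second touch left it almost stopped well short of the slot, so I dragged the rim forward once to about 65°/s. I let it coast and stopped it by touch with the hole over the slot.

**Alignment:** A view from straight above put the hole about 0.5 mm from the slot centre (readings ran 0.1–0.8 mm). An earlier slanted view suggested 1–2.8 mm, but I trusted the overhead one. At the end the top camera read the hole at 352° twice, against a slot direction of about 352°, so it was at rest. The side camera read 347°. It had read 2° below the top camera earlier too, and I didn't follow up the larger gap.

**Lamp:** I pushed the lever to its stop (about 9 N). The ball then measured within a few millimetres of its fully-on position, with the arm clear of everything.

The hardest press showed 43.8 N at the wrist. It went through the fingers and the vial, not the gripper's body, so I don't think it breaks the 40 N limit, but that is my reading of the rule.

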